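# Press the ocarina gift cartons under the weight

### The job

The glued lids of the ocarina gift cartons need pressing: first slide the lidded water pot, without lifting or tipping it, off the blue outline onto the middle of the round red-rimmed mark. Then stack all the cartons on the table (there may be three, four or five) flat into one column (lid up or down does not matter), each squarely in the middle of the blue outline with its long sides along the outline's long sides. Only when the column is complete, lift the press weight up and off its hook and stand it upright on the middle of the top carton, let go of everything, and leave the ocarinas and the black stamp where they are.

Things in the scene. Friction and masses are not known exactly. Their poses are not given: they have to be found in the camera images.
- press_mark: blue rectangular outline printed flat on the table (no thickness), inside 118 x 68 mm, outside 134 x 84 mm; origin at its centre on the table top, x along its long side, y along its short side. The pot stands on it at the start
- pot_mark: flat round red-rimmed white disc mark printed on the table (no thickness), 144 mm across, to one side (left or right) of the blue outline; origin at its centre on the table top
- pot: squat lidded metal water pot (one rigid piece), 120 mm across, 39 mm high to the lid's top, 0.4 to 0.65 kg; on a 20 mm stem on the lid sits a dark wooden grip block 30 x 30 mm in plan (sides along x and y), 45 to 75 mm high; origin at the centre of the underside, z up
- stand: fixed steel hook stand; base plate 120 x 80 x 12 mm. Origin on the table under the hanging place; x points from there to the post (68 mm off, 171 mm high). A round hook arm 10 mm thick (top at 165 mm) runs from the post to 18 mm past the origin towards -x and ends there in an upturned tip 177 mm high, out to 33 mm. Raise the weight 20 mm or more, then move it 60 mm or more along -x to free it
- weight: press weight, 0.35 to 0.6 kg: steel foot 64 (x) x 60 (y) x 24 mm, two posts at y = +-26 mm, a crossbar (64 to 74 mm high) and on it a wooden grip block 30 x 30 mm, 74 to 106 mm high. It hangs upright by its crossbar (origin about 101 mm high), the hook arm passing between the posts along its x. Origin: centre of the foot's underside, z up
- box0: closed gift carton (kraft with white lid, blue band and blue round sticker), 110 (x) x 60 (y) x 36 mm (z), 0.15 to 0.29 kg; origin at the middle of the carton, 18 mm above its underside; z towards the lid. Absent in some starts (3 to 5 of the five cartons are there)
- box1: closed gift carton (kraft with white lid, red band and red round sticker), 110 (x) x 60 (y) x 36 mm (z), 0.15 to 0.29 kg; origin at the middle of the carton, 18 mm above its underside; z towards the lid. Absent in some starts (3 to 5 of the five cartons are there)
- box2: closed gift carton (kraft with white lid, yellow band and yellow round sticker), 110 (x) x 60 (y) x 36 mm (z), 0.15 to 0.29 kg; origin at the middle of the carton, 18 mm above its underside; z towards the lid. Absent in some starts (3 to 5 of the five cartons are there)
- box3: closed gift carton (kraft with white lid, green band and green round sticker), 110 (x) x 60 (y) x 36 mm (z), 0.15 to 0.29 kg; origin at the middle of the carton, 18 mm above its underside; z towards the lid. Absent in some starts (3 to 5 of the five cartons are there)
- box4: closed gift carton (kraft with white lid, orange band and orange round sticker), 110 (x) x 60 (y) x 36 mm (z), 0.15 to 0.29 kg; origin at the middle of the carton, 18 mm above its underside; z towards the lid. Absent in some starts (3 to 5 of the five cartons are there)
- ocarina_a: white ceramic ocarina lying on the table, 118 x 60 x 47 mm, not to be disturbed; origin under its middle
- ocarina_b: second white ocarina, the same size, not to be disturbed
- stamp: black foam stamp, a cylinder 40 mm across and 30 mm high, not to be disturbed
Not all that is in view belongs to the job. Leave any pink look-alike of the box0 alone. What is shaped like the weight but pink is not meant.

How it is judged:
On the way, in this order (a step that is already met when the one before it is completed fails the run):
1. the pot stands on the round mark (horizontal distance between pot and pot_mark below 0.015 m and angle between pot's own z axis and vertical below 0.08 rad and height (world z) of pot below 0.006 m), for 0.2 s.
2. all cartons present stand in one square column on the blue outline (horizontal distance between each of box0, box1, box2, box3, box4 and press_mark below 0.012 m and angle between the x axis of each of box0, box1, box2, box3, box4 and the x axis of press_mark, either way round below 0.14 rad and angle between the z axis of each of box0, box1, box2, box3, box4 and the z axis of press_mark, either way round below 0.08 rad), for 0.3 s.
3. the weight is off its hook (horizontal distance between weight and stand above 0.05 m), for 0.1 s.
At the end, for the whole second after the job is handed in: Pot upright within 15 mm of the round mark's centre; every carton flat, within 12 mm of the blue outline's centre and 8 degrees of its long direction, in one column; weight upright on the top carton within 20 mm of that centre; all at rest and released (all of step 1 and all of step 2 and horizontal distance between weight and press_mark below 0.02 m and angle between weight's own z axis and vertical below 0.08 rad and z of each of box0, box1, box2, box3, box4 in the frame of weight below -0.012 m and linear speed of each of box0, box1, box2, box3, box4, pot, weight below 0.02 m/s); the robot touches nothing.
It fails at once if the pot is lifted more than 12 mm off the table (height (world z) of pot above 0.012 m).
It fails at once if the pot is tipped more than 14 degrees (angle between pot's own z axis and vertical above 0.25 rad).
It fails at once if an ocarina or the stamp is pushed more than 50 mm away (distance of any of ocarina_a, ocarina_b, stamp from where it was at the start of the episode above 0.05 m).
Of box0, box1, box2, box3, box4 only 3 to 5 are there at a start; the rules pass over those that are not, and their reading is None.
At some moment in a run one of pot, box0, box1, box2, box3, box4 may be knocked a few centimetres aside while the robot is not near it.
It also fails if it takes over 210 s, if anything falls off the work surface, if the arm or the gripper's body presses on something with over 40 N, if the wrist force passes 120 N, or if a joint passes its speed limit or range.

### The arm

A 6-joint arm with a two-finger parallel gripper is mounted at the origin on the work surface. World frame = base frame: x ahead of the robot, y to its left, z up, the work surface at z = 0. Lengths are in m, angles in rad, forces in N, time in s.
With the tool pointing down it reaches from about 0.35 to 0.975 m from the base axis. Payload 4.9 kg.
Tool frame: the origin (TCP) lies between the finger pads; the fingertips stand 11 mm ahead of it and the grasp point (between the pads) lies 8 mm behind it; z points along the fingers, y is the direction in which the jaws open and shut (so a half turn about z gives the same grasp; the last joint's range is limited). The gripper opens to 85 mm and grips with 20 to 120 N. Pads are 22 mm wide; open, the fingers measure 114 mm over their backs; the gripper's body (76 mm by 85 mm) begins 54 mm behind the grasp point. The pads swing forward as they close: fully open they stand 13 mm farther back than shut.
Start: joints at [1.206, 0.053, 1.613, -0, 1.476, -0.119], TCP at [0.152, 0.606, 0.211] pointing down, gripper open.
Joint ranges: [-3.01, 3.01], [-1.01, 2.22], [0.06, 2.58], [-1.02, 4.17], [0.09, 2.62], [-3.14, 3.14]. Speed limits (rad/s): [2.57, 2.57, 3.14, 3.14, 3.14, 3.14].

### API

Orientations are given as a rotation vector (axis times angle).
In Python, from cell import bot gives the robot as it stands. The module is installed in compiled form; this text tells all that it offers.
- The arm moves only by the tool apply_moves, never from a script. Its argument "motion" is a list of rows, each a list of 7 numbers: the opening, from 0 (shut) to 1 (fully open), then the shift along the tool's x, y, z in cm, then the turn, a rotation vector about the tool's x, y, z in degrees. A call has 1 to 5 rows; each row is the pose to reach, as a shift and turn from the pose commanded when the call began, along the tool's axes at that moment; what a row does not reach only later rows make up. A row lasts 1/8 s, in which the tool goes at most 62.5 mm and 10.7 degrees, less where a joint would pass 70% of its speed; a pose out of reach is approached as far as the arm can. A call with a gripper value outside its range is refused whole. The fingers move at their own pace and stop on an object; "squeeze" is the grip in N (left out, the last holds). Time passes only in rows, so rows that repeat a pose let the fingers close. It gives the time, the measured TCP pose, the force and the opening at its end, in the units of the state.
- bot.observe(): the state, without advancing time (a new reading comes with each control period).
- bot.get_image(name): name is "side" or "top"; returns a dict with "pixels" (400x640x3 uint8, blue, green, red), "range_z" (400x640 float32, m along the optical axis (not along the pixel's ray), 0 where there is no reading), "vertical_fov" (degrees; the focal length in pixels is half the picture's height over the tangent of half this angle, whatever the lens; pixels are square), "cx", "cy" (the principal point, pixels), "camera_from_world" (4x4, takes a point from world to camera coordinates). Camera axes: x right, y up, looking along -z (the intrinsics and any distortion apply to the point x, -y, -z); pixel columns grow to the right and rows downward; lengths in m; the calibration is good to about 2 mm. A picture is of the moment at which its call begins.
- bot.sign_off(): hands the job in, once; it reports no verdict.
The state is a dict: "clock": time; "qpos": joint angles; "joint_vel": joint speeds; "joint_efforts": joint torques, N m; "eef_pos": TCP position; "tool_rot": TCP orientation; "ft_force": force on the tool from outside, world axes, zero at the start; "wrist_torque": the same for the moment, N m; "grip_width": finger opening in m.
Only numpy, scipy, OpenCV 4.12 (cv2) and the standard library are available. Lean on these libraries where they do the work, as an engineer would, in place of code of your own. Each camera call takes 0.05 s, during which the arm holds its last target.

## Working session

There is one attempt and no reset: what is moved stays moved. The work goes in short steps, Python scripts to look and compute and a tool call to move; the robot and the scene stay as the last step left them, time stands still between calls to the robot, and variables do not carry over. Pictures are saved under pics/ and viewed, and the job is handed in when it is done.

Besides the shell and the picture viewer there is one more tool, called after "Request:" by a JSON object that holds its "fn" and its "kwargs". apply_moves: Moves the arm, as the interface text tells. Its arguments: {"type":"object","properties":{"motion":{"type":"array","items":{"type":"array","items":{"type":"number"}}},"squeeze":{"type":"number"}},"required":["motion"]}

```bash
mkdir -p pics; ls
python3 - <<'E'
from cell import bot
import cv2,numpy as np
s=bot.observe()
for k,v in s.items(): print(k,np.round(v,3))
for n in("side","top"):
    d=bot.get_image(n); cv2.imwrite(f"pics/{n}0.png",d["pixels"]); np.savez(f"{n}0.npz",**d)
    print(n,{k:(v if np.size(v)<20 else v.shape) for k,v in d.items()})
E
```

```text
pics
clock 0.0
qpos [ 1.206  0.053  1.614 -0.     1.476 -0.119]
joint_vel [-0.001 -0.002  0.     0.001  0.001 -0.   ]
joint_efforts [ 0.0000e+00 -3.9369e+01 -3.7017e+01 -0.0000e+00  7.0000e-03  0.0000e+00]
eef_pos [0.152 0.606 0.21 ]
tool_rot [-3.850e-01 -3.117e+00  3.000e-03]
ft_force [-0.05  -0.119 -0.204]
wrist_torque [-0.048 -0.01   0.016]
grip_width 0.085
side {'pixels': (400, 640, 3), 'range_z': (400, 640), 'vertical_fov': 42.05263886713748, 'cx': 321.4127052597708, 'cy': 206.15348185895198, 'camera_from_world': array([[-0.8776132 , -0.47903202, -0.01798338,  0.43667605],
       [ 0.34815928, -0.66273671,  0.66299711, -0.24866773],
       [-0.32951509,  0.57559394,  0.74840592, -1.31386118],
       [ 0.        ,  0.        ,  0.        ,  1.        ]])}
top {'pixels': (400, 640, 3), 'range_z': (400, 640), 'vertical_fov': 52.337505262092016, 'cx': 316.69795828487094, 'cy': 194.35475636097289, 'camera_from_world': array([[ 1.59742809e-02, -9.99871879e-01,  1.02324154e-03,
        -1.41598890e-02],
       [ 9.95865407e-01,  1.60017827e-02,  8.94205419e-02,
        -4.86038656e-01],
       [-8.94254589e-02, -4.09417996e-04,  9.95993434e-01,
        -1.14779348e+00],
       [ 0.00000000e+00,  0.00000000e+00,  0.00000000e+00,
         1.00000000e+00]])}
```

View pics/top0.png

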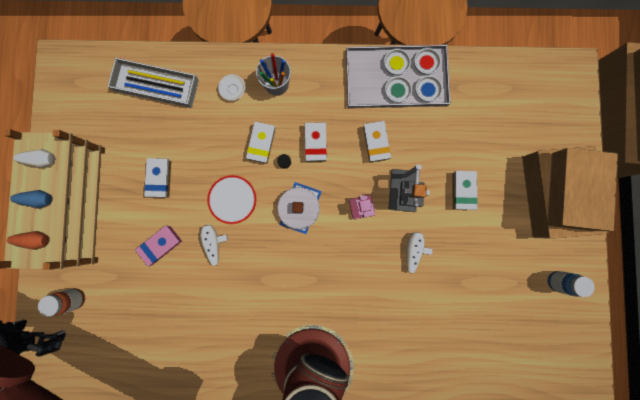

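View pics/side0.png

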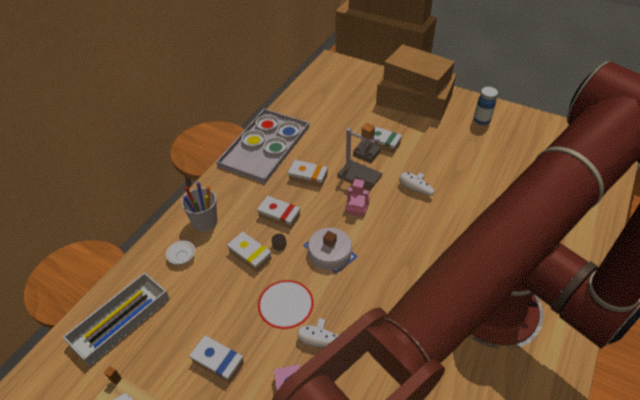

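```bash
cat > h.py <<'E'
import cv2,numpy as np
from cell import bot
def grab(n,save=None):
    d=bot.get_image(n)
    if save: cv2.imwrite(f"pics/{save}.png",d["pixels"])
    return d
def cam(d):
    f=200/np.tan(np.radians(d["vertical_fov"])/2); return f,float(d["cx"]),float(d["cy"]),np.array(d["camera_from_world"])
def pts(d):
    f,cx,cy,T=cam(d); Z=d["range_z"]; v,u=np.mgrid[0:400,0:640]
    P=np.stack([(u-cx)/f*Z,-(v-cy)/f*Z,-Z,np.ones_like(Z)],-1)
    W=P@np.linalg.inv(T).T
    W=W[...,:3]; W[Z==0]=np.nan; return W
def ray(d,uv,z):
    f,cx,cy,T=cam(d); uv=np.atleast_2d(uv).astype(float); Ti=np.linalg.inv(T)
    D=np.stack([(uv[:,0]-cx)/f,-(uv[:,1]-cy)/f,-np.ones(len(uv))],-1)@Ti[:3,:3].T
    o=Ti[:3,3]; return o+D*((z-o[2])/D[:,2])[:,None]
def proj(d,p):
    f,cx,cy,T=cam(d); p=np.atleast_2d(p); c=p@T[:3,:3].T+T[:3,3]
    return np.stack([cx+f*c[:,0]/-c[:,2],cy-f*c[:,1]/-c[:,2]],-1)
def hsv(d): return cv2.cvtColor(d["pixels"],cv2.COLOR_BGR2HSV)
E
python3 - <<'E'
from h import *
for n in("top","side"):
    d=dict(np.load(n+"0.npz")); W=pts(d)
    print(n,[ (u,v,np.round(W[v,u],4).tolist()) for u,v in ([(100,100),(320,240),(550,250),(232,200),(330,110),(450,320)] if n=="top" else [(285,300),(330,100),(180,300),(430,240),(260,190)])])
    c=np.array([0,0]); 
d=dict(np.load("top0.npz"))
im=d["pixels"]; cv2.imwrite("pics/crop0.png",cv2.resize(im[110:280,120:500],None,fx=2.1,fy=2.1,interpolation=cv2.INTER_CUBIC))
E
```

```text
top [(100, 100, [0.7601, 0.6444, 0.0021]), (320, 240, [0.3555, -0.0181, -0.0009]), (550, 250, [0.3374, -0.6831, 0.0015]), (232, 200, [0.4674, 0.2402, 0.0034]), (330, 110, [0.742, -0.0421, -0.0019]), (450, 320, [0.1343, -0.3927, -0.0026])]
side [(285, 300, [0.4748, 0.2367, -0.0007]), (330, 100, [0.7632, -0.5515, 0.002]), (180, 300, [0.7146, 0.3635, -0.0018]), (430, 240, [0.2164, -0.1174, 0.0017]), (260, 190, [0.7456, -0.0609, -0.0026])]
```

View pics/crop0.png

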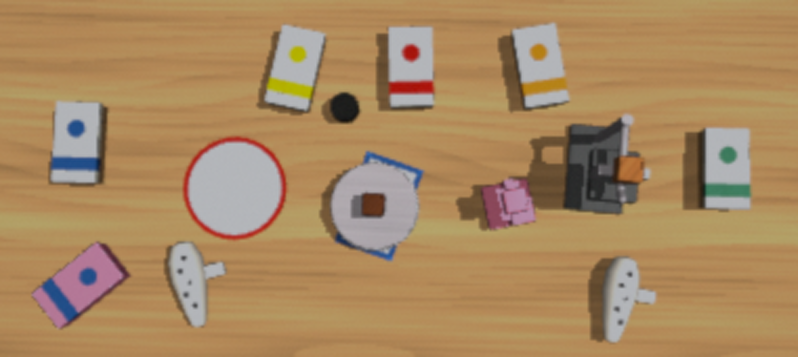

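```bash
cat > m.py <<'E'
from h import *
def rect_top(d,W,center,z=0.036,R=0.09,ztol=0.010,zc=None):
    # points of top face by height near the centre
    m=(abs(W[...,2]-z)<ztol)&(np.hypot(W[...,0]-center[0],W[...,1]-center[1])<R)
    m=m.astype(np.uint8); n,l,s,c=cv2.connectedComponentsWithStats(m)
    if n<2: return None
    k=1+np.argmax(s[1:,4]); 
    cs,_=cv2.findContours((l==k).astype(np.uint8),cv2.RETR_EXTERNAL,cv2.CHAIN_APPROX_NONE)
    cc=max(cs,key=cv2.contourArea)[:,0]
    X=ray(d,cc,z)[:,:2]
    (cx,cy),(w,h),a=cv2.minAreaRect((X*1000).astype(np.float32))
    if w<h: w,h,a=h,w,a+90
    a=(a+90)%180-90
    return np.array([cx/1000,cy/1000]),a,(w,h)
def colmask(d,lo,hi):
    return cv2.inRange(hsv(d),np.array(lo),np.array(hi))
E
python3 - <<'E'
from m import *
for n in("top","side"):
    d=dict(np.load(n+"0.npz")); W=pts(d); H=hsv(d)
    print("==",n)
    g=(abs(W[...,2])<.015)
    # disc
    red=((H[...,0]<8)|(H[...,0]>172))&(H[...,1]>120)&(np.hypot(W[...,0]-.47,W[...,1]-.24)<.1)&g
    v,u=np.nonzero(red); X=ray(d,np.c_[u,v],0)[:,:2]
    A=np.c_[2*X,np.ones(len(X))]; s=np.linalg.lstsq(A,(X**2).sum(1),rcond=None)[0]; print("disc",s[:2],np.sqrt(s[2]+s[0]**2+s[1]**2),len(X))
    for nm,c,z in [("blue",(156,178),.036),("yel",(260,143),.036),("red",(316,142),.036),("ora",(377,141),.036),("gre",(465,190),.036)]:
        if n=="top": c0=ray(d,c,z)[0]; import json
        if n=="top":
            globals().setdefault("C",{})[nm]=c0[:2]
        r=rect_top(d,W,C[nm],z); print(nm,np.round(r[0],4),round(r[1],1),np.round(r[2],1))
    # blue outline
    pc=np.array([.452,.05])
    if n=="top": pc=ray(d,(298,208),.0)[0][:2]; 
    b=(H[...,0]>95)&(H[...,0]<125)&(H[...,1]>130)&(np.hypot(W[...,0]-pc[0],W[...,1]-pc[1])<.11)&g
    v,u=np.nonzero(b);X=ray(d,np.c_[u,v],0)[:,:2]
    r=cv2.minAreaRect((X*1000).astype(np.float32)); print("outline",r,len(X))
    # pot top: heights
    near=np.hypot(W[...,0]-pc[0],W[...,1]-pc[1])<.1
    br=near&(W[...,2]>.055)
    print("grip",np.nanmedian(W[br],0),np.nanmax(W[br][:,2]),np.nanpercentile(W[br],[5,95],axis=0))
    body=near&(W[...,2]>.015)&(W[...,2]<.05); 
    P=W[body]; print("body z pct",np.percentile(P[:,2],[5,50,95]))
E
```

```text
== top
disc [0.4703531  0.24286055] 0.06863338293286718 269
blue [0.5267 0.452 ] -1.0 [109.7  64.4]
yel [0.6337 0.1587] -12.1 [111.2  61.5]
red [0.6375 0.0009] 0.9 [108.   57.7]
ora [ 0.6419 -0.1761] 10.4 [110.7  61.5]
gre [ 0.5044 -0.4292] 0.7 [108.8  62.9]
outline ((449.1380920410156, 41.366302490234375), (79.91563415527344, 129.85348510742188), 71.6002197265625) 73
grip [0.44575639 0.04696593 0.07408688] 0.08095144290654321 [[0.43230826 0.03337475 0.07061308]
 [0.45949508 0.06052361 0.07785183]]
body z pct [0.03323352 0.03853584 0.04218611]
== side
disc [0.46927442 0.24474541] 0.06855432993655951 288
blue [0.5233 0.4573] -0.7 [113.5  62.6]
yel [0.6298 0.1648] -11.7 [114.3  64.2]
red [0.6337 0.0077] 3.0 [112.3  67.4]
ora [ 0.6376 -0.1689] 11.0 [111.   68.4]
gre [ 0.4924 -0.4205] 1.0 [95.3 68.7]
outline ((447.51123046875, 42.91670227050781), (143.1099853515625, 2.556224822998047), 12.585156440734863) 3
grip [0.4419472  0.05425382 0.07081833] 0.08076970567216435 [[0.42986078 0.03708133 0.05681608]
 [0.45661191 0.06468272 0.07613093]]
body z pct [0.02179069 0.03586257 0.04054699]
```

```bash
cat >> m.py <<'E'
from scipy.spatial.transform import Rotation as R
def goto(p,yaw=None,pr=True):
    """shift/turn from measured pose to world TCP p, tool straight down, jaw axis (tool y) at angle yaw (deg, mod 180) from world x"""
    s=bot.observe(); R0=R.from_rotvec(s["tool_rot"]); p0=np.array(s["eef_pos"])
    y0=R0.as_matrix()[:,1]; cur=np.degrees(np.arctan2(y0[1],y0[0]))
    if yaw is None: t=cur
    else: t=cur+((yaw-cur+90)%180-90)
    a=np.radians(t); y=np.array([np.cos(a),np.sin(a),0]); z=np.array([0,0,-1.]); x=np.cross(y,z)
    R1=R.from_matrix(np.c_[x,y,z])
    sh=R0.inv().apply(np.array(p)-p0)*100; tr=np.degrees((R0.inv()*R1).as_rotvec())
    print("t",round(float(s["clock"]),2),"pos",np.round(p0,4),"jaw",round(cur,1),"->",round(t,1),"shift cm",np.round(sh,2),"turn",np.round(tr,1),"q",np.round(s["qpos"],2),"F",np.round(s["ft_force"],1),"w",round(float(s["grip_width"]),4))
E
python3 - <<'E'
from m import *
d=dict(np.load("top0.npz")); W=pts(d)
near=np.hypot(W[...,0]-.446,W[...,1]-.047)<.05
print(np.percentile(W[near&(W[...,2]>.06)][:,2],[10,50,90]))
for z in (.075,): print(rect_top(d,W,(.446,.047),z,.04,.012))
print(rect_top(d,W,(.446,.047),.039,.09,.012))
m=(abs(W[...,2]-.039)<.012)&(np.hypot(W[...,0]-.446,W[...,1]-.047)<.085)
cs,_=cv2.findContours(m.astype(np.uint8),cv2.RETR_EXTERNAL,cv2.CHAIN_APPROX_NONE);c=max(cs,key=cv2.contourArea)[:,0]
X=ray(d,c,.036)[:,:2]*1000;print(cv2.minEnclosingCircle(X.astype(np.float32)),cv2.fitEllipse(X.astype(np.float32)))
goto([.446,.047,.2],90)
E
```

```text
[0.07161162 0.07408688 0.07742492]
(array([0.44585672, 0.04692126]), 1.1003079414367676, (27.456998825073242, 27.367692947387695))
(array([0.44679724, 0.04724043]), 0.9156961441040039, (115.86531066894531, 115.79278564453125))
((445.8690490722656, 46.866973876953125), 59.4013671875) ((445.8963623046875, 46.88291549682617), (115.75556182861328, 116.49219512939453), 26.133644104003906)
t 0.1 pos [0.1519 0.6057 0.2097] jaw 75.9 -> 90.0 shift cm [-42.12 -47.03   1.05] turn [ -0.1  -0.  -14.1] q [ 1.21  0.05  1.61 -0.    1.48 -0.12] F [ 0.  -0.8 -0.3] w 0.0854
```

Request:
{"fn": "apply_moves", "kwargs": {"motion": [[1, -42.1, -47, 1, 0, 0, -14], [1, -42.1, -47, 1, 0, 0, -14], [1, -42.1, -47, 1, 0, 0, -14], [1, -42.1, -47, 1, 0, 0, -14], [1, -42.1, -47, 1, 0, 0, -14]]}}

```text
clock: 0.72
eef_pos: [0.298, 0.3278, 0.2054]
tool_rot: [0.001, 3.141, -0.0]
ft_force: [1.5, 0.8, 0.6]
grip_width: 0.0854
```

```bash
python3 -c "
from m import *
goto([.446,.047,.15],90)"
```

```text
t 0.72 pos [0.298  0.3278 0.2054] jaw 90.0 -> 90.0 shift cm [-14.82 -28.07   5.55] turn [-0.  0. -0.] q [ 0.66 -0.4   2.02 -0.    1.52 -0.91] F [1.5 0.8 0.6] w 0.0854
```

Request:
{"fn": "apply_moves", "kwargs": {"motion": [[1, -14.8, -28.1, 5.5, 0, 0, 0], [1, -14.8, -28.1, 5.5, 0, 0, 0], [1, -14.8, -28.1, 5.5, 0, 0, 0], [1, -14.8, -28.1, 5.5, 0, 0, 0], [1, -14.8, -28.1, 5.5, 0, 0, 0]]}}

```text
clock: 1.35
eef_pos: [0.4411, 0.0551, 0.152]
tool_rot: [0.003, 3.141, 0.0]
ft_force: [1.0, 0.1, 0.7]
grip_width: 0.0852
```

Request:
{"fn": "apply_moves", "kwargs": {"motion": [[1, 0, 0, 0, 0, 0, 0], [1, 0, 0, 0, 0, 0, 0]]}}

```text
clock: 1.6
eef_pos: [0.4404, 0.0571, 0.1521]
tool_rot: [-0.003, -3.14, -0.001]
ft_force: [0.0, 0.4, 0.0]
grip_width: 0.0852
```

```bash
python3 -c "
from m import *
goto([.446,.047,.056],90)"
```

```text
t 1.6 pos [0.4404 0.0571 0.1521] jaw 89.9 -> 90.0 shift cm [-0.58 -1.02  9.61] turn [ 0.  -0.1 -0.1] q [-0.04 -0.36  2.08  0.    1.42 -1.61] F [0.  0.4 0. ] w 0.0852
```

Request:
{"fn": "apply_moves", "kwargs": {"motion": [[1, -0.6, -1, 4, 0, 0, 0], [1, -0.6, -1, 7, 0, 0, 0], [1, -0.6, -1, 9.6, 0, 0, 0], [1, -0.6, -1, 9.6, 0, 0, 0], [0.4, -0.6, -1, 9.6, 0, 0, 0]], "squeeze": 25}}

```text
clock: 2.22
eef_pos: [0.4473, 0.048, 0.0578]
tool_rot: [-0.001, 3.14, -0.0]
ft_force: [0.1, 0.5, -0.1]
grip_width: 0.0697
```

Request:
{"fn": "apply_moves", "kwargs": {"motion": [[0.1, 0, 0, 0, 0, 0, 0], [0.1, 0, 0, 0, 0, 0, 0], [0.1, 0, 0, 0, 0, 0, 0], [0.1, 0, 0, 0, 0, 0, 0]]}}

```text
clock: 2.72
eef_pos: [0.4468, 0.047, 0.0567]
tool_rot: [0.003, 3.141, -0.0]
ft_force: [-0.6, -0.8, 1.0]
grip_width: 0.0088
```

```bash
python3 -c "
from m import *
goto([.470,.2435,.056],90)
d=grab('side','s1')"
```

```text
t 2.73 pos [0.4468 0.047  0.0567] jaw 89.9 -> 90.0 shift cm [-2.29 19.65  0.07] turn [-0.   0.  -0.1] q [-0.06 -0.23  2.15 -0.    1.23 -1.63] F [-0.6 -0.8  1. ] w 0.0088
```

View pics/s1.png

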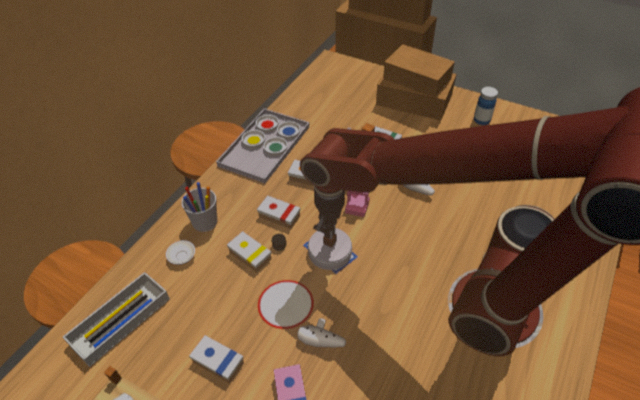

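```bash
python3 -c "
from m import *
d=grab('top','t1');e=grab('side')
a=cv2.resize(d['pixels'][150:270,220:380],(640,480),interpolation=2)
b=cv2.resize(e['pixels'][170:290,270:430],(640,480),interpolation=2)
cv2.imwrite('pics/c1.png',np.vstack([cv2.resize(a,(400,300)),cv2.resize(b,(400,300))]))"
```

```text
(no output)
```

View pics/c1.png

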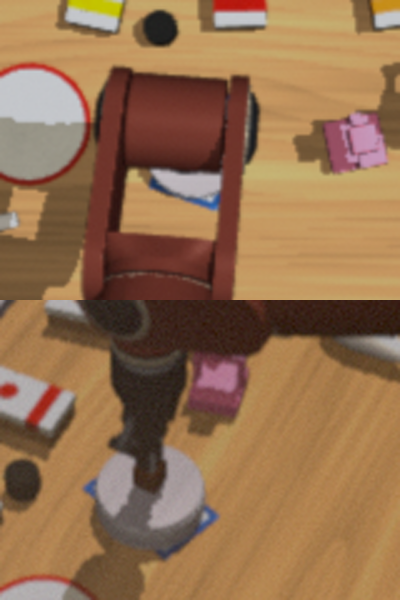

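```bash
python3 -c "
from m import *
e=grab('side'); W=pts(e); H=hsv(e)
b=(H[...,0]<18)&(H[...,1]>90)&(H[...,2]<140)&(np.hypot(W[...,0]-.446,W[...,1]-.047)<.05)&(W[...,2]>.05)&(W[...,2]<.09)
print('brown',np.nanpercentile(W[b],[5,50,95],axis=0),b.sum())
m=(abs(W[...,2]-.039)<.006)&(np.hypot(W[...,0]-.446,W[...,1]-.047)<.09)
X=W[m][:,:2]*1000; print(cv2.minEnclosingCircle(X.astype(np.float32)),len(X), X.min(0),X.max(0))
d0=dict(np.load('side0.npz'));W0=pts(d0);m=(abs(W0[...,2]-.039)<.006)&(np.hypot(W0[...,0]-.446,W0[...,1]-.047)<.09)
X=W0[m][:,:2]*1000; print(cv2.minEnclosingCircle(X.astype(np.float32)),len(X), X.min(0),X.max(0))
b=(H[...,2]<70)&(np.hypot(W[...,0]-.446,W[...,1]-.047)<.05)&(W[...,2]>.05)&(W[...,2]<.1)
print('dark',np.nanpercentile(W[b],[5,50,95],axis=0),b.sum())
"
```

```text
brown [[0.42998038 0.04464253 0.05286193]
 [0.43739948 0.06113504 0.06911854]
 [0.45348572 0.06613759 0.08600281]] 94
((444.56280517578125, 51.25630187988281), 60.29186248779297) 857 [384.29665515  -8.53740382] [501.80859683 111.12530965]
((443.087890625, 49.575477600097656), 59.922515869140625) 926 [387.12716305  -8.07226671] [501.9049766  107.12317864]
dark [[0.42989419 0.04425606 0.05382996]
 [0.4376573  0.06109729 0.07088332]
 [0.45209911 0.06663376 0.09365383]] 109
```

```bash
python3 -c "
from m import *
e=grab('side'); f=cv2.convertScaleAbs(e['pixels'],alpha=2.0,beta=20)
print(proj(e,[[.4468,.047,.0567],[.446,.047,.075],[.446,.062,.06],[.446,.032,.06]]))
cv2.imwrite('pics/c2.png',cv2.resize(f[170:280,280:390],(770,600)[0:1]*1+(600,) if 0 else (600,600),interpolation=2))
print(bot.observe()['grip_width'],bot.observe()['ft_force'])"
```

```text
[[329.27345009 238.55720334]
 [329.49397335 234.4084435 ]
 [326.87179059 241.85175778]
 [332.15478424 234.00836441]]
0.0084525175388471 [-0.3721672  -0.31703026  0.23495316]
```

View pics/c2.png

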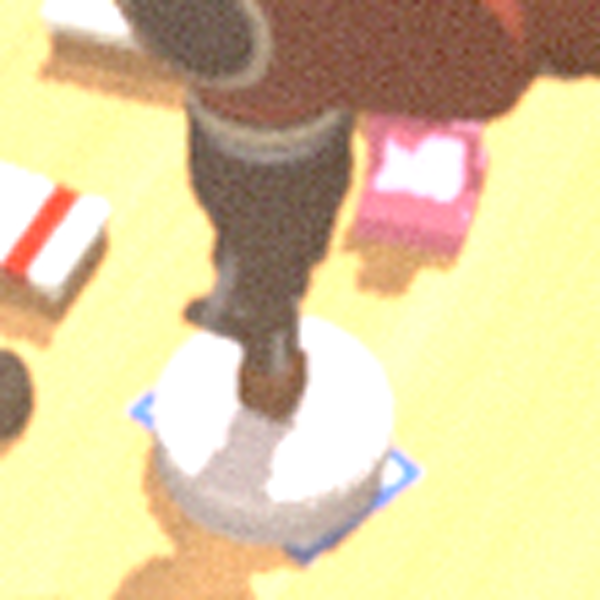

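```bash
python3 -c "
from m import *
e=grab('side'); W=pts(e)
for v in range(215,254,2): print(v,[(np.round(W[v,u]*1000).astype(int).tolist(),e['pixels'][v,u].tolist()) for u in (325,329,333)])"
```

```text
215 [([438, 84, 197], [33, 36, 50]), ([435, 69, 182], [35, 38, 52]), ([426, 65, 184], [31, 39, 49])]
217 [([437, 85, 191], [35, 42, 52]), ([434, 70, 177], [33, 36, 51]), ([425, 66, 177], [34, 44, 55])]
219 [([438, 85, 182], [32, 40, 49]), ([436, 67, 165], [28, 37, 48]), ([426, 66, 169], [30, 40, 49])]
221 [([435, 90, 182], [28, 37, 48]), ([434, 71, 162], [31, 40, 48]), ([428, 61, 155], [32, 41, 49])]
223 [([448, 67, 143], [31, 37, 50]), ([437, 66, 147], [29, 38, 48]), ([427, 63, 150], [32, 44, 50])]
225 [([451, 62, 127], [35, 43, 55]), ([437, 66, 140], [35, 42, 51]), ([439, 41, 112], [44, 45, 60])]
227 [([433, 93, 163], [40, 49, 57]), ([435, 70, 137], [20, 36, 49]), ([436, 47, 112], [39, 45, 56])]
229 [([433, 95, 157], [37, 42, 55]), ([435, 69, 128], [30, 38, 51]), ([437, 44, 100], [36, 42, 55])]
231 [([433, 93, 148], [30, 40, 49]), ([434, 72, 124], [37, 43, 54]), ([436, 45, 93], [36, 43, 53])]
233 [([433, 94, 140], [33, 41, 51]), ([438, 65, 105], [42, 47, 54]), ([437, 45, 84], [32, 40, 55])]
235 [([447, 70, 97], [38, 44, 55]), ([440, 61, 92], [39, 47, 57]), ([436, 45, 76], [26, 45, 
[... 198 characters left out ...]
])]
241 [([450, 65, 64], [33, 46, 66]), ([439, 63, 68], [35, 44, 65]), ([430, 57, 67], [23, 38, 54])]
243 [([450, 64, 55], [37, 44, 62]), ([439, 64, 61], [32, 45, 63]), ([431, 55, 56], [32, 43, 62])]
245 [([453, 59, 39], [69, 73, 83]), ([439, 64, 53], [37, 48, 66]), ([431, 55, 48], [60, 63, 76])]
247 [([451, 64, 37], [85, 89, 97]), ([441, 59, 37], [77, 78, 89]), ([431, 56, 40], [81, 87, 93])]
249 [([449, 67, 33], [89, 91, 101]), ([437, 66, 39], [83, 85, 96]), ([429, 60, 37], [115, 116, 125])]
251 [([446, 74, 34], [86, 87, 96]), ([434, 72, 39], [87, 91, 100]), ([427, 64, 34], [156, 154, 167])]
253 [([440, 84, 41], [77, 84, 92]), ([432, 77, 37], [87, 90, 99]), ([421, 75, 41], [159, 159, 171])]
```

Request:
{"fn": "apply_moves", "kwargs": {"motion": [[0.7, 0, 0, 0, 0, 0, 0], [0.7, 0, 0, 0, 0, 0, 0], [0.7, 0, 0, 0, 0, 0, 0], [0.7, 0, 0, 0, 0, 0, 0]]}}

```text
clock: 3.52
eef_pos: [0.4467, 0.0471, 0.0565]
tool_rot: [0.002, 3.142, -0.0]
ft_force: [0.5, 1.2, 0.0]
grip_width: 0.0597
```

```bash
python3 -c "
from m import *
e=grab('side'); f=cv2.convertScaleAbs(e['pixels'],alpha=2.0,beta=20); W=pts(e)
goto([.446,.047,.04],90)
q=(np.hypot(W[...,0]-.446,W[...,1]-.047)<.06)&(W[...,2]>.05)&(abs(W[...,1]-.047)>.02)
v,u=np.nonzero(q&(W[...,2]<.12)); print(len(v)); 
for s in(1,-1):
  k=q&((W[...,1]-.047)*s>0); P=W[k]; print(s,np.round(P[np.argsort(P[:,2])[:12]],3).tolist())
cv2.imwrite('pics/c3.png',cv2.resize(f[170:280,280:390],(600,600),interpolation=2))"
```

```text
t 3.58 pos [0.4467 0.0471 0.0565] jaw 89.9 -> 90.0 shift cm [ 0.07 -0.01  1.65] turn [-0.   0.  -0.1] q [-0.06 -0.23  2.15 -0.    1.23 -1.63] F [-0.4  0.  -0.9] w 0.0599
109
1 [[0.436, 0.085, 0.083], [0.435, 0.081, 0.083], [0.44, 0.083, 0.083], [0.438, 0.087, 0.084], [0.44, 0.089, 0.086], [0.436, 0.085, 0.088], [0.448, 0.089, 0.089], [0.442, 0.091, 0.091], [0.444, 0.092, 0.091], [0.434, 0.083, 0.091], [0.436, 0.085, 0.093], [0.449, 0.093, 0.093]]
-1 [[0.439, 0.018, 0.079], [0.449, 0.016, 0.08], [0.436, 0.018, 0.081], [0.441, 0.019, 0.083], [0.436, 0.017, 0.083], [0.443, 0.021, 0.084], [0.453, 0.019, 0.085], [0.448, 0.017, 0.085], [0.455, 0.016, 0.085], [0.438, 0.019, 0.085], [0.444, 0.019, 0.085], [0.435, 0.014, 0.085]]
```

View pics/c3.png

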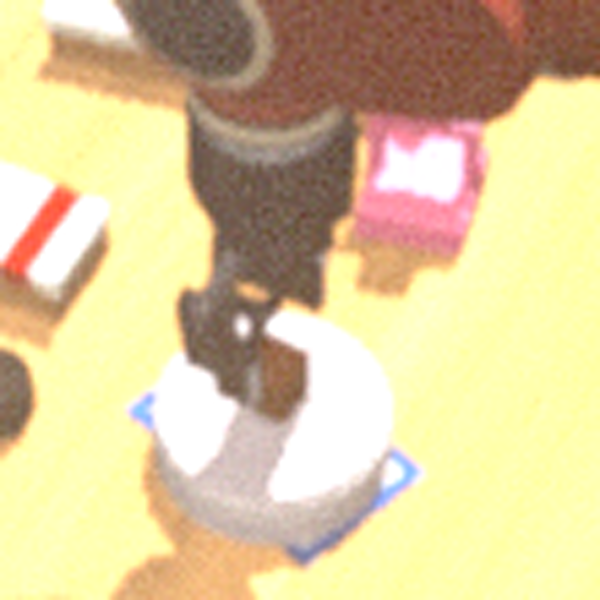

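Request:
{"fn": "apply_moves", "kwargs": {"motion": [[0.7, 0, 0, 1, 0, 0, 0], [0.7, 0, 0, 1.8, 0, 0, 0], [0.7, 0, 0, 2.4, 0, 0, 0], [0.7, 0, 0, 2.4, 0, 0, 0]]}}

```text
clock: 4.08
eef_pos: [0.446, 0.0471, 0.0316]
tool_rot: [-0.002, -3.14, -0.0]
ft_force: [-0.4, 0.3, 0.4]
grip_width: 0.0597
```

```bash
python3 -c "
from m import *
e=grab('side'); f=cv2.convertScaleAbs(e['pixels'],alpha=2.0,beta=20); W=pts(e)
goto([.446,.047,.04],90)
q=(np.hypot(W[...,0]-.446,W[...,1]-.047)<.06)&(W[...,2]>.046)&(abs(W[...,1]-.047)>.02)
for s in(1,-1):
  k=q&((W[...,1]-.047)*s>0); P=W[k]; print(s,np.round(P[np.argsort(P[:,2])[:12]],3).tolist())
cv2.imwrite('pics/c4.png',cv2.resize(f[170:280,280:390],(600,600),interpolation=2))"
```

```text
t 4.12 pos [0.4464 0.0471 0.0321] jaw 89.9 -> 90.0 shift cm [ 0.05 -0.01 -0.79] turn [ 0.  -0.  -0.1] q [-0.06 -0.19  2.16 -0.    1.17 -1.63] F [ 0.1 -0.1 -0.4] w 0.0597
1 [[0.437, 0.084, 0.056], [0.439, 0.086, 0.057], [0.434, 0.084, 0.058], [0.436, 0.085, 0.061], [0.433, 0.079, 0.061], [0.434, 0.084, 0.061], [0.445, 0.09, 0.062], [0.434, 0.077, 0.063], [0.451, 0.09, 0.063], [0.437, 0.068, 0.063], [0.439, 0.091, 0.063], [0.448, 0.091, 0.066]]
-1 [[0.451, 0.017, 0.053], [0.439, 0.018, 0.053], [0.435, 0.014, 0.055], [0.435, 0.019, 0.056], [0.448, 0.017, 0.056], [0.439, 0.018, 0.057], [0.444, 0.019, 0.059], [0.451, 0.018, 0.06], [0.44, 0.021, 0.06], [0.442, 0.022, 0.06], [0.448, 0.018, 0.061], [0.434, 0.021, 0.063]]
```

View pics/c4.png

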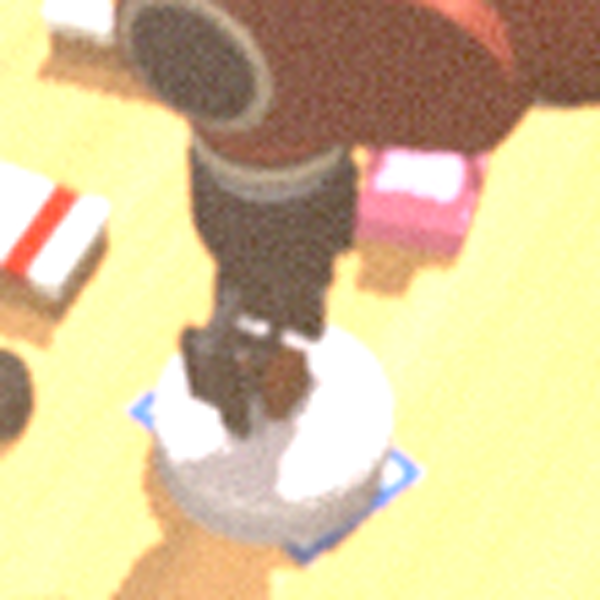

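Request:
{"fn": "apply_moves", "kwargs": {"motion": [[0.2, 0, 0, 0, 0, 0, 0], [0.2, 0, 0, 0, 0, 0, 0], [0.2, 0, 0, 0, 0, 0, 0], [0.2, 0, 0, 0, 0, 0, 0], [0.2, 0, 0, 0, 0, 0, 0]]}}

```text
clock: 4.75
eef_pos: [0.4472, 0.0467, 0.0331]
tool_rot: [0.002, 3.141, -0.001]
ft_force: [-1.2, -3.0, 4.1]
grip_width: 0.0297
```

```bash
python3 -c "
from m import *
goto([.470,.243,.032],90)"
```

```text
t 4.75 pos [0.4472 0.0467 0.0331] jaw 89.9 -> 90.0 shift cm [-2.25 19.63  0.09] turn [-0.   0.1 -0.1] q [-0.06 -0.2   2.16 -0.    1.17 -1.63] F [-1.2 -3.   4.1] w 0.0297
```

Request:
{"fn": "apply_moves", "kwargs": {"motion": [[0.2, -0.3, 2, 0, 0, 0, 0], [0.2, -0.6, 4, 0, 0, 0, 0], [0.2, -0.8, 6, 0, 0, 0, 0], [0.2, -0.8, 6, 0, 0, 0, 0]]}}

```text
clock: 5.25
eef_pos: [0.4555, 0.1088, 0.0332]
tool_rot: [0.001, 3.14, 0.005]
ft_force: [-0.6, 4.9, 4.7]
grip_width: 0.0295
```

```bash
python3 -c "
from m import *
goto([.470,.243,.032],90)"
```

```text
t 5.25 pos [0.4555 0.1088 0.0332] jaw 90.0 -> 90.0 shift cm [-1.45 13.42  0.16] turn [ 0.2  0.1 -0. ] q [ 0.07 -0.15  2.12  0.    1.17 -1.5 ] F [-0.6  4.9  4.7] w 0.0295
```

Request:
{"fn": "apply_moves", "kwargs": {"motion": [[0.2, -0.3, 2.5, 0, 0, 0, 0], [0.2, -0.6, 5, 0, 0, 0, 0], [0.2, -0.9, 7.5, 0, 0, 0, 0], [0.2, -0.9, 7.5, 0, 0, 0, 0]]}}

```text
clock: 5.75
eef_pos: [0.4646, 0.1837, 0.0332]
tool_rot: [0.001, 3.14, 0.006]
ft_force: [1.0, 6.2, 4.2]
grip_width: 0.0296
```

```bash
python3 -c "
from m import *
goto([.470,.243,.032],90)"
```

```text
t 5.75 pos [0.4646 0.1837 0.0332] jaw 90.0 -> 90.0 shift cm [-0.53  5.93  0.15] turn [ 0.2  0.1 -0. ] q [ 0.23 -0.07  2.05  0.    1.16 -1.35] F [1.  6.2 4.2] w 0.0296
```

Request:
{"fn": "apply_moves", "kwargs": {"motion": [[0.2, -0.2, 2, 0, 0, 0, 0], [0.2, -0.4, 4, 0, 0, 0, 0], [0.2, -0.5, 6, 0, 0, 0, 0], [0.2, -0.5, 6, 0, 0, 0, 0], [0.2, -0.5, 6, 0, 0, 0, 0]]}}

```text
clock: 6.38
eef_pos: [0.4698, 0.2425, 0.0333]
tool_rot: [0.003, 3.14, 0.004]
ft_force: [0.5, 5.4, 5.1]
grip_width: 0.0293
```

```bash
python3 -c "
from m import *
goto([.470,.243,.032],90)
e=grab('side','s5')
W=pts(e);m=(abs(W[...,2]-.039)<.006)&(np.hypot(W[...,0]-.47,W[...,1]-.243)<.09)
X=W[m][:,:2]*1000; print(cv2.minEnclosingCircle(X.astype(np.float32)),len(X))"
```

```text
t 6.38 pos [0.4698 0.2425 0.0333] jaw 89.9 -> 90.0 shift cm [-0.02  0.05  0.13] turn [ 0.2  0.1 -0.1] q [ 0.33  0.    1.98  0.    1.16 -1.23] F [0.5 5.4 5.1] w 0.0293
((465.9549560546875, 246.90794372558594), 59.10860061645508) 928
```

View pics/s5.png

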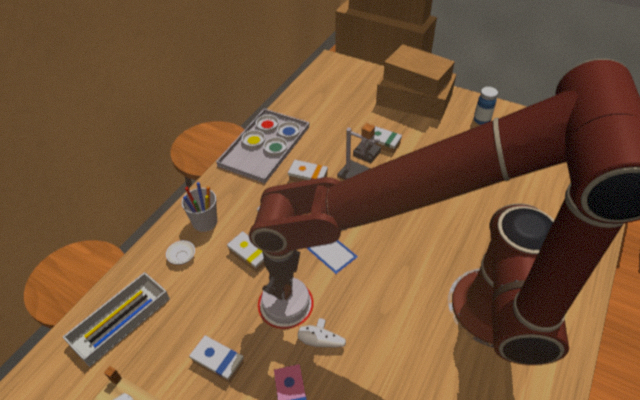

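Request:
{"fn": "apply_moves", "kwargs": {"motion": [[0.7, 0, 0, 0, 0, 0, 0], [0.7, 0, 0, 0, 0, 0, 0], [0.7, 0, 0, 0, 0, 0, 0], [0.7, 0, 0, -4, 0, 0, 0], [0.7, 0, 0, -9, 0, 0, 0]]}}

```text
clock: 7.05
eef_pos: [0.4674, 0.2412, 0.1215]
tool_rot: [-0.002, -3.137, 0.003]
ft_force: [0.8, 0.1, 0.3]
grip_width: 0.0596
```

Request:
{"fn": "apply_moves", "kwargs": {"motion": [[1, 0, 5, -5, 0, 0, 0], [1, -2, 10, -5, 0, 0, 0], [1, -4, 15, -5, 0, 0, 0], [1, -6, 20, -5, 0, 0, 0], [1, -6, 20, -5, 0, 0, 0]]}}

```text
clock: 7.68
eef_pos: [0.5292, 0.4441, 0.1702]
tool_rot: [0.002, -3.139, 0.002]
ft_force: [-0.2, 0.1, -0.1]
grip_width: 0.0853
```

```bash
cat > look.py <<'E'
from m import *
import sys
def outline(d,W,H):
    g=(abs(W[...,2])<.015)
    b=((H[...,0]>95)&(H[...,0]<125)&(H[...,1]>110)&(np.hypot(W[...,0]-.449,W[...,1]-.042)<.085)&g).astype(np.uint8)
    v,u=np.nonzero(b);X=ray(d,np.c_[u,v],0)[:,:2]
    return cv2.minAreaRect((X*1000).astype(np.float32)),len(X)
E
python3 - <<'E'
from look import *
d=grab('top','t6');e=grab('side','s6')
for x in(d,e):
    W=pts(x); print(outline(x,W,hsv(x)))
    q=np.hypot(W[...,0]-.47,W[...,1]-.243)<.09
    m=(abs(W[...,2]-.039)<.008)&q; X=W[m][:,:2]*1000; print('pot',cv2.minEnclosingCircle(X.astype(np.float32)))
W=pts(d)
for nm,c in dict(blue=(.527,.452),yel=(.634,.159),red=(.637,.001),ora=(.642,-.176),gre=(.504,-.429)).items():
    print(nm,rect_top(d,W,c))
goto([.527,.452,.2],90)
E
```

```text
(((449.00970458984375, 41.299007415771484), (80.7354965209961, 130.0023651123047), 71.30317687988281), 232)
pot ((468.4398498535156, 241.55801391601562), 59.7628288269043)
(((447.76434326171875, 43.454734802246094), (78.9990463256836, 128.89889526367188), 71.46994018554688), 93)
pot ((465.7333679199219, 245.34115600585938), 60.56575012207031)
blue (array([0.52649902, 0.45211789]), -1.5726242065429688, (109.92284393310547, 63.52934265136719))
yel (array([0.63348938, 0.15889313]), -11.370559692382812, (111.233154296875, 62.03826904296875))
red (array([0.63745685, 0.00094104]), 0.931079626083374, (107.95269012451172, 57.676902770996094))
ora (array([ 0.64166943, -0.17615919]), 10.38226318359375, (111.1002197265625, 61.49766540527344))
gre (array([ 0.50439856, -0.42777615]), -0.8131103515625, (110.41230010986328, 62.788330078125))
t 7.78 pos [0.5289 0.4416 0.1714] jaw 89.9 -> 90.0 shift cm [ 0.2   1.03 -2.86] turn [-0.1 -0.1 -0.1] q [ 0.59  0.23  1.49 -0.    1.43 -0.98] F [0.3 0.2 0.8] w 0.0856
```

View pics/t6.png

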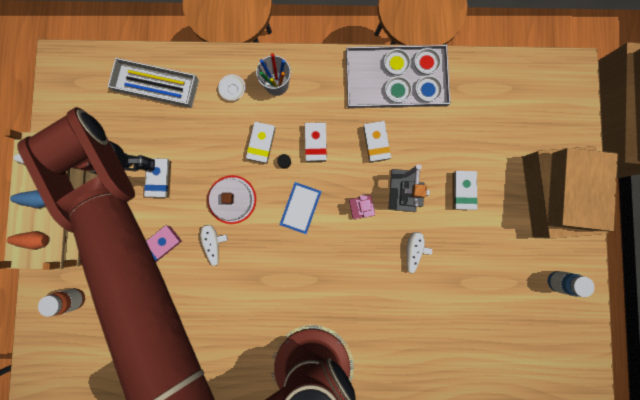

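Request:
{"fn": "apply_moves", "kwargs": {"motion": [[1, 0.2, 1, 3, 0, 0, 1.3], [1, 0.2, 1, 8, 0, 0, 1.3], [1, 0.2, 1, 12, 0, 0, 1.3], [1, 0.2, 1, 12, 0, 0, 1.3], [1, 0.2, 1, 12, 0, 0, 1.3]]}}

```text
clock: 8.4
eef_pos: [0.5283, 0.4519, 0.0549]
tool_rot: [0.039, 3.139, 0.002]
ft_force: [-0.3, 0.8, 0.8]
grip_width: 0.0855
```

```bash
cat >> m.py <<'E'
def tips(e,c,zmin=.0,name=None):
    W=pts(e);H=hsv(e)
    q=(np.hypot(W[...,0]-c[0],W[...,1]-c[1])<.075)&(W[...,2]>zmin)&(W[...,2]<.3)&(H[...,2]<80)&((H[...,1]<130))
    for s in(1,-1):
        k=q&((W[...,1]-c[1])*s>.022); P=W[k]
        if len(P): print('finger',s,np.round(P[np.argsort(P[:,2])[:8]],3).tolist())
    if name:
        u,v=proj(e,[[*c,.04]])[0].astype(int); u=np.clip(u,60,580);v=np.clip(v,60,340)
        f=cv2.convertScaleAbs(e['pixels'],alpha=1.6,beta=15)
        cv2.imwrite(f'pics/{name}.png',cv2.resize(f[v-60:v+60,u-60:u+60],(600,600),interpolation=2))
E
python3 -c "
from m import *
goto([.5265,.452,-.016],88.7)
e=grab('side'); tips(e,(.5265,.452),.045,'c7')"
```

```text
t 8.4 pos [0.5283 0.4519 0.0549] jaw 88.6 -> 88.7 shift cm [ 0.2  -0.    7.09] turn [ 0.1  0.1 -0.1] q [ 0.6   0.34  1.55 -0.    1.24 -0.95] F [-0.3  0.8  0.8] w 0.0855
finger 1 [[0.522, 0.508, 0.094], [0.521, 0.505, 0.095], [0.523, 0.506, 0.096], [0.52, 0.503, 0.097], [0.521, 0.504, 0.099], [0.518, 0.501, 0.1], [0.53, 0.51, 0.1], [0.523, 0.51, 0.104]]
finger -1 [[0.529, 0.411, 0.094], [0.521, 0.41, 0.095], [0.517, 0.411, 0.096], [0.532, 0.409, 0.097], [0.531, 0.411, 0.098], [0.516, 0.409, 0.098], [0.521, 0.412, 0.098], [0.514, 0.411, 0.099]]
```

View pics/c7.png

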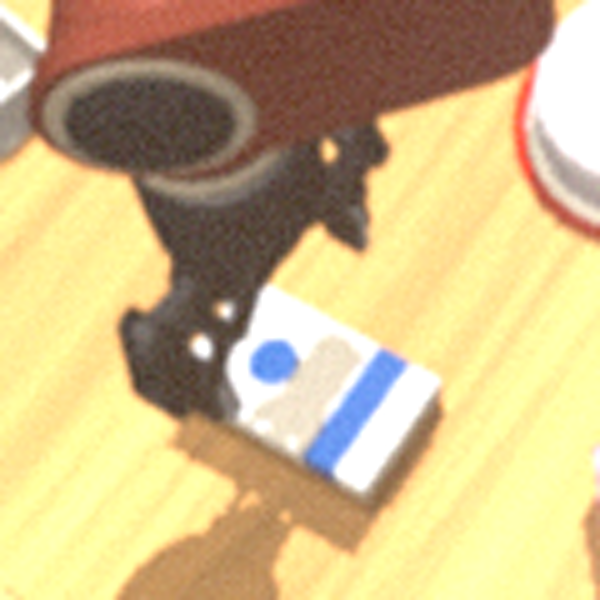

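Request:
{"fn": "apply_moves", "kwargs": {"motion": [[1, 0.1, 0, 3, 0, 0, 0], [1, 0.2, 0, 5, 0, 0, 0], [1, 0.2, 0, 7, 0, 0, 0], [1, 0.2, 0, 7, 0, 0, 0], [1, 0.2, 0, 7, 0, 0, 0]]}}

```text
clock: 9.07
eef_pos: [0.5258, 0.4523, -0.0168]
tool_rot: [0.038, 3.141, 0.001]
ft_force: [0.0, 0.4, 0.3]
grip_width: 0.0851
```

```bash
python3 -c "
from m import *
goto([.5265,.452,-.016],88.7)
e=grab('side'); tips(e,(.5265,.452),.005,'c8')"
```

```text
t 9.07 pos [ 0.5258  0.4523 -0.0168] jaw 88.6 -> 88.7 shift cm [-0.07 -0.03 -0.08] turn [ 0.   0.  -0.1] q [ 0.6   0.43  1.58 -0.    1.14 -0.94] F [0.  0.4 0.3] w 0.0851
finger 1 [[0.533, 0.484, 0.005], [0.472, 0.481, 0.01], [0.549, 0.484, 0.012], [0.496, 0.485, 0.016], [0.505, 0.485, 0.016], [0.544, 0.485, 0.018], [0.492, 0.485, 0.02], [0.506, 0.485, 0.022]]
finger -1 [[0.517, 0.41, 0.021], [0.519, 0.412, 0.023], [0.514, 0.41, 0.025], [0.527, 0.412, 0.025], [0.53, 0.411, 0.026], [0.518, 0.412, 0.028], [0.523, 0.412, 0.029], [0.52, 0.412, 0.031]]
```

View pics/c8.png

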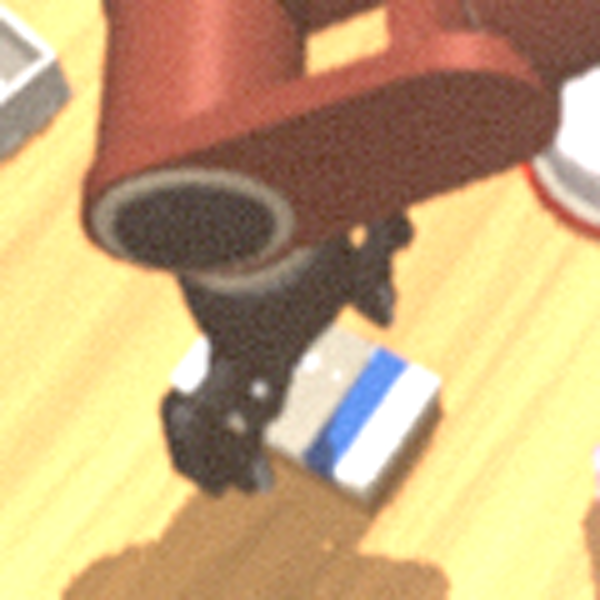

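Request:
{"fn": "apply_moves", "kwargs": {"motion": [[0.5, -0.1, 0, 0, 0, 0, 0], [0.5, -0.1, 0, 0, 0, 0, 0], [0.5, -0.1, 0, 0, 0, 0, 0], [0.5, -0.1, 0, 0, 0, 0, 0]], "squeeze": 30}}

```text
clock: 9.62
eef_pos: [0.5272, 0.4526, -0.0162]
tool_rot: [0.038, 3.139, 0.002]
ft_force: [-0.2, 0.3, 5.9]
grip_width: 0.0597
```

Request:
{"fn": "apply_moves", "kwargs": {"motion": [[0.5, 0, 0, -2, 0, 0, 0], [0.5, 0, 0, -6, 0, 0, 0], [0.5, 0, 0, -12, 0, 0, 0], [0.5, 0, 0, -12, 0, 0, 0], [0.5, 0, 0, -12, 0, 0, 0]]}}

```text
clock: 10.25
eef_pos: [0.5257, 0.4515, 0.1023]
tool_rot: [-0.038, -3.14, 0.001]
ft_force: [-0.6, 0.2, -2.2]
grip_width: 0.0598
```

```bash
python3 -c "
from m import *
goto([.4485,.042,.12],71.4)
e=grab('side'); tips(e,(.5265,.452),.1,'c9')"
```

```text
t 10.25 pos [0.5257 0.4515 0.1023] jaw 88.6 -> 71.4 shift cm [  6.73 -41.13  -1.74] turn [-0.1 -0.  17.2] q [ 0.6   0.29  1.53 -0.    1.32 -0.94] F [-0.6  0.2 -2.2] w 0.0598
finger 1 [[0.515, 0.484, 0.135], [0.497, 0.482, 0.135], [0.516, 0.485, 0.135], [0.52, 0.493, 0.136], [0.517, 0.49, 0.137], [0.58, 0.482, 0.139], [0.493, 0.483, 0.139], [0.516, 0.488, 0.14]]
finger -1 [[0.516, 0.414, 0.146], [0.512, 0.418, 0.151], [0.519, 0.423, 0.153], [0.512, 0.42, 0.155], [0.526, 0.423, 0.156], [0.514, 0.422, 0.156], [0.53, 0.424, 0.158], [0.512, 0.42, 0.159]]
```

View pics/c9.png

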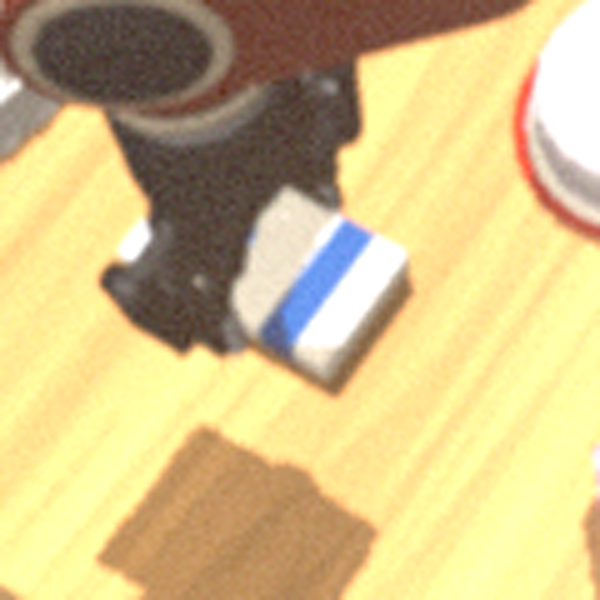

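Request:
{"fn": "apply_moves", "kwargs": {"motion": [[0.5, 0.9, -4, -1, 0, 0, 4], [0.5, 1.8, -10, -1, 0, 0, 8], [0.5, 2.8, -16, -1, 0, 0, 12], [0.5, 3.7, -22, -1, 0, 0, 17.2], [0.5, 4.6, -28, -1, 0, 0, 17.2]]}}

```text
clock: 10.92
eef_pos: [0.4711, 0.171, 0.1098]
tool_rot: [-0.506, -3.096, 0.003]
ft_force: [0.2, -1.5, -1.1]
grip_width: 0.0595
```

Request:
{"fn": "apply_moves", "kwargs": {"motion": [[0.5, 0, 0, 0, 0, 0, 0], [0.5, 0, 0, 0, 0, 0, 0]]}}

```text
clock: 11.18
eef_pos: [0.4725, 0.173, 0.1109]
tool_rot: [-0.508, -3.097, 0.001]
ft_force: [-0.2, 0.4, -1.9]
grip_width: 0.0595
```

```bash
python3 -c "
from m import *
goto([.4485,.042,.1],71.4)"
```

```text
t 11.18 pos [0.4725 0.173  0.1109] jaw 71.4 -> 71.4 shift cm [ -1.91 -13.18   1.1 ] turn [-0.1 -0.2 -0. ] q [ 0.2  -0.16  1.99  0.    1.32 -1.04] F [-0.2  0.4 -1.9] w 0.0595
```

Request:
{"fn": "apply_moves", "kwargs": {"motion": [[0.5, -0.6, -4.4, 1, 0, 0, 0], [0.5, -1.2, -8.8, 1, 0, 0, 0], [0.5, -1.9, -13.2, 2, 0, 0, 0], [0.5, -1.9, -13.2, 4, 0, 0, 0], [0.5, -1.9, -13.2, 6, 0, 0, 0]]}}

```text
clock: 11.8
eef_pos: [0.4497, 0.0426, 0.0516]
tool_rot: [-0.506, -3.1, -0.0]
ft_force: [-0.5, 0.1, -2.3]
grip_width: 0.0599
```

Request:
{"fn": "apply_moves", "kwargs": {"motion": [[0.5, 0, 0, 2, 0, 0, 0], [0.5, 0, 0, 3, 0, 0, 0], [0.5, 0, 0, 3, 0, 0, 0]]}}

```text
clock: 12.18
eef_pos: [0.4489, 0.0427, 0.0216]
tool_rot: [-0.505, -3.098, 0.0]
ft_force: [0.0, 0.1, -1.6]
grip_width: 0.0594
```

```bash
python3 -c "
from m import *
goto([.4485,.042,-.016],71.4)
e=grab('side'); tips(e,(.4485,.042),.02,'c10')
W=pts(e);q=(np.hypot(W[...,0]-.4485,W[...,1]-.042)<.09)&(e['pixels'].min(2)>120)&(W[...,2]>.015);print(np.percentile(W[q][:,2],[5,25,50,75,95]))"
```

```text
t 12.18 pos [0.4489 0.0427 0.0216] jaw 71.5 -> 71.4 shift cm [ 0.   -0.08  3.76] turn [-0.  -0.1  0.1] q [-0.07 -0.17  2.16  0.    1.15 -1.32] F [ 0.   0.1 -1.6] w 0.0594
finger 1 [[0.405, 0.083, 0.043], [0.404, 0.079, 0.044], [0.443, 0.073, 0.047], [0.427, 0.08, 0.048], [0.447, 0.077, 0.049], [0.402, 0.072, 0.05], [0.438, 0.077, 0.052], [0.406, 0.087, 0.052]]
finger -1 [[0.427, 0.018, 0.073], [0.433, 0.018, 0.074], [0.44, 0.015, 0.075], [0.437, 0.015, 0.076], [0.426, 0.013, 0.076], [0.436, 0.018, 0.076], [0.429, 0.019, 0.077], [0.427, 0.018, 0.077]]
[0.0681373  0.07027209 0.07205959 0.07349351 0.07547819]
```

View pics/c10.png

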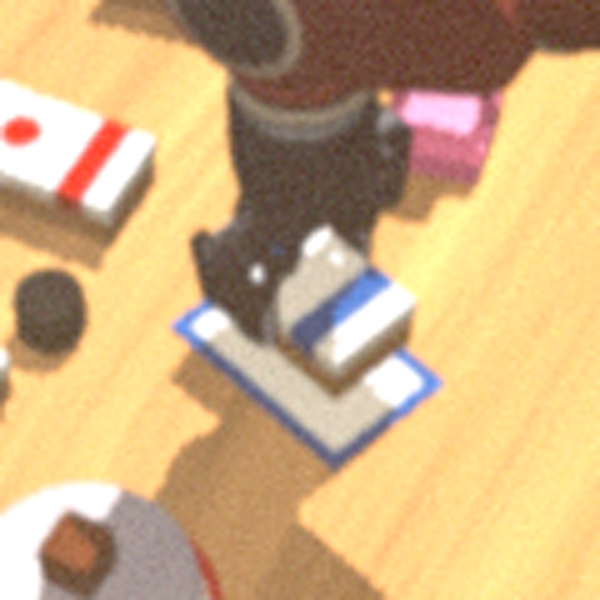

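Request:
{"fn": "apply_moves", "kwargs": {"motion": [[0.5, 0, -0.1, 2, 0, 0, 0], [0.5, 0, -0.1, 3.2, 0, 0, 0], [0.5, 0, -0.1, 3.6, 0, 0, 0], [0.5, 0, -0.1, 3.6, 0, 0, 0]]}}

```text
clock: 12.72
eef_pos: [0.4493, 0.0411, -0.0133]
tool_rot: [0.507, 3.1, 0.0]
ft_force: [0.4, -0.4, -1.8]
grip_width: 0.0596
```

```bash
python3 -c "
from m import *
goto([.4485,.042,-.016],71.4)
e=grab('side')
W=pts(e);q=(np.hypot(W[...,0]-.4485,W[...,1]-.042)<.09)&(e['pixels'].min(2)>120)&(W[...,2]>.015);print(np.percentile(W[q][:,2],[5,25,50,75,95]))"
```

```text
t 12.72 pos [ 0.4493  0.0411 -0.0133] jaw 71.4 -> 71.4 shift cm [0.11 0.06 0.27] turn [0. 0. 0.] q [-0.07 -0.11  2.17 -0.    1.07 -1.32] F [ 0.4 -0.4 -1.8] w 0.0596
[0.03247782 0.03509212 0.03680242 0.0383782  0.04142404]
```

Nearly down; a small further lowering, then release and rise.

Request:
{"fn": "apply_moves", "kwargs": {"motion": [[0.5, 0.1, 0.1, 0.2, 0, 0, 0], [0.5, 0.1, 0.1, 0.2, 0, 0, 0]]}}

```text
clock: 13.02
eef_pos: [0.4487, 0.0424, -0.0153]
tool_rot: [0.507, 3.1, 0.0]
ft_force: [-0.5, -0.5, -2.1]
grip_width: 0.0591
```

Request:
{"fn": "apply_moves", "kwargs": {"motion": [[1, 0, 0, 0, 0, 0, 0], [1, 0, 0, 0, 0, 0, 0], [1, 0, 0, 0, 0, 0, 0], [1, 0, 0, -3, 0, 0, 0], [1, 0, 0, -8, 0, 0, 0]]}}

```text
clock: 13.65
eef_pos: [0.4466, 0.0424, 0.0635]
tool_rot: [-0.507, -3.095, 0.001]
ft_force: [0.4, 0.2, 0.5]
grip_width: 0.0854
```

```bash
python3 -c "
from m import *
goto([.62,.16,.13],78)"
```

```text
t 13.65 pos [0.4466 0.0424 0.0635] jaw 71.4 -> 78.0 shift cm [-12.66  16.66  -6.73] turn [-0.1 -0.3 -6.6] q [-0.07 -0.24  2.14  0.    1.25 -1.32] F [0.4 0.2 0.5] w 0.0854
```

Request:
{"fn": "apply_moves", "kwargs": {"motion": [[1, -3, 4, -6, 0, 0, -3], [1, -6, 8, -7, 0, 0, -6.6], [1, -10, 12.5, -7, 0, 0, -6.6], [1, -12.7, 16.7, -7, 0, 0, -6.6], [1, -12.7, 16.7, -7, 0, 0, -6.6]]}}

```text
clock: 14.28
eef_pos: [0.6238, 0.1618, 0.1335]
tool_rot: [-0.325, -3.124, -0.0]
ft_force: [-1.2, 0.4, -1.1]
grip_width: 0.0854
```

```bash
python3 -c "
from look import *
goto([.6335,.159,.13],78.3)
d=grab('top','t11');W=pts(d)
print('blue',rect_top(d,W,(.4485,.042),.036,.08)); print('yel',rect_top(d,W,(.6335,.159)))
d0=dict(np.load('top0.npz'));print('stamp',ray(d0,(284,161),.03))
"
```

```text
t 14.28 pos [0.6238 0.1618 0.1335] jaw 78.1 -> 78.3 shift cm [-1.01 -0.08  0.35] turn [-0.  -0.  -0.2] q [ 0.14  0.15  1.63  0.    1.35 -1.23] F [-1.2  0.4 -1.1] w 0.0854
blue (array([0.44828818, 0.0426051 ]), -17.442298889160156, (109.2583236694336, 59.964195251464844))
yel (array([0.58564648, 0.09672748]), -37.17087936401367, (37.25088119506836, 23.430944442749023))
stamp [[0.58019652 0.08913054 0.03      ]]
```

View pics/t11.png

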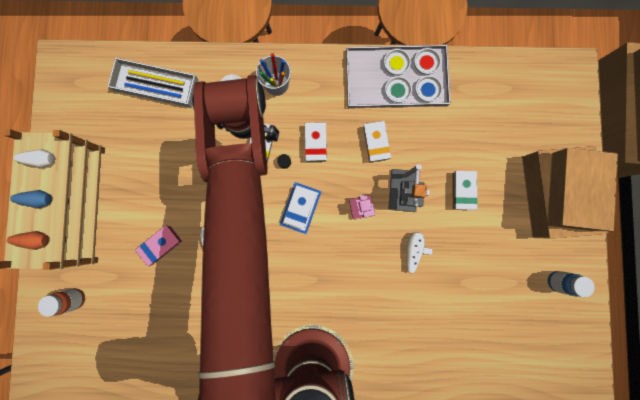

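Request:
{"fn": "apply_moves", "kwargs": {"motion": [[1, -1, -0.1, 5, 0, 0, 0], [1, -1, -0.1, 9, 0, 0, 0], [1, -1, -0.1, 12.5, 0, 0, 0], [1, -1, -0.1, 13, 0, 0, 0], [1, -1, -0.1, 13, 0, 0, 0]]}}

```text
clock: 14.95
eef_pos: [0.6319, 0.1567, 0.0056]
tool_rot: [0.329, 3.124, 0.0]
ft_force: [0.5, -0.7, 0.6]
grip_width: 0.0855
```

```bash
python3 -c "
from look import *
goto([.6335,.159,-.015],78.3)
e=grab('side'); tips(e,(.6335,.159),.01,'c12')
"
```

```text
t 14.95 pos [0.6319 0.1567 0.0056] jaw 78.0 -> 78.3 shift cm [-0.11  0.26  2.06] turn [ 0.   0.  -0.3] q [ 0.13  0.31  1.69 -0.    1.15 -1.23] F [ 0.5 -0.7  0.6] w 0.0855
finger 1 [[0.585, 0.192, 0.012], [0.643, 0.188, 0.013], [0.586, 0.191, 0.014], [0.632, 0.209, 0.046], [0.634, 0.211, 0.047], [0.629, 0.204, 0.048], [0.636, 0.212, 0.048], [0.642, 0.212, 0.048]]
finger -1 [[0.589, 0.111, 0.011], [0.582, 0.112, 0.012], [0.584, 0.114, 0.013], [0.575, 0.113, 0.013], [0.581, 0.112, 0.017], [0.589, 0.109, 0.018], [0.587, 0.113, 0.019], [0.584, 0.112, 0.019]]
```

View pics/c12.png

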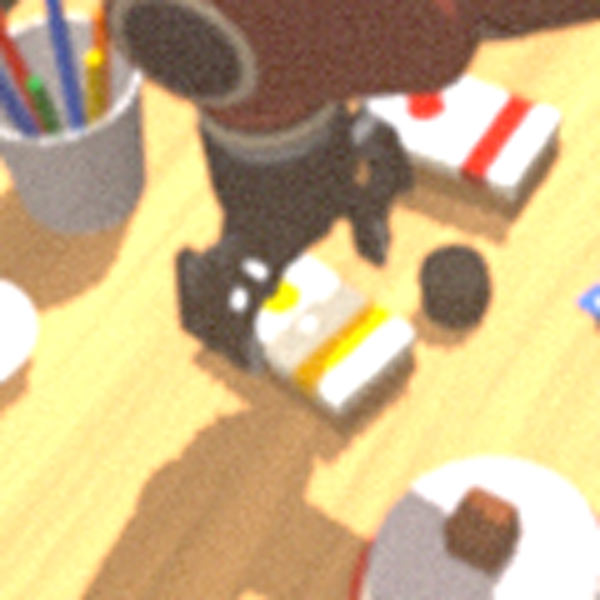

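Request:
{"fn": "apply_moves", "kwargs": {"motion": [[1, -0.1, 0.2, 1.2, 0, 0, 0], [1, -0.1, 0.2, 2, 0, 0, 0], [1, -0.1, 0.2, 2, 0, 0, 0]]}}

```text
clock: 15.38
eef_pos: [0.6323, 0.1588, -0.0166]
tool_rot: [-0.328, -3.123, 0.001]
ft_force: [-0.0, 0.0, 0.5]
grip_width: 0.0858
```

Request:
{"fn": "apply_moves", "kwargs": {"motion": [[0.5, 0, 0, 0, 0, 0, 0], [0.5, 0, 0, 0, 0, 0, 0], [0.5, 0, 0, 0, 0, 0, 0], [0.5, 0, 0, 0, 0, 0, 0]]}}

```text
clock: 15.88
eef_pos: [0.6335, 0.1589, -0.015]
tool_rot: [0.328, 3.124, 0.0]
ft_force: [-0.3, 0.6, 2.1]
grip_width: 0.0599
```

```bash
python3 -c "
from look import *
goto([.4485,.042,.13],71.4)
"
```

```text
t 15.88 pos [ 0.6335  0.1589 -0.015 ] jaw 78.0 -> 71.4 shift cm [ 15.66 -15.27 -14.52] turn [0.  0.  6.6] q [ 0.13  0.34  1.68  0.    1.11 -1.23] F [-0.3  0.6  2.1] w 0.0599
```

Request:
{"fn": "apply_moves", "kwargs": {"motion": [[0.5, 0, 0, -3, 0, 0, 0], [0.5, 0, 0, -8, 0, 0, 0], [0.5, 2, -2, -11, 0, 0, 2], [0.5, 6, -6, -11, 0, 0, 4], [0.5, 10, -10, -11, 0, 0, 6.6]]}}

```text
clock: 16.5
eef_pos: [0.5131, 0.081, 0.0945]
tool_rot: [-0.508, -3.1, 0.001]
ft_force: [0.2, -0.9, -1.0]
grip_width: 0.0593
```

Request:
{"fn": "apply_moves", "kwargs": {"motion": [[0.5, 0, 0, 0, 0, 0, 0], [0.5, 0, 0, 0, 0, 0, 0]]}}

```text
clock: 16.75
eef_pos: [0.5146, 0.0817, 0.0945]
tool_rot: [0.508, 3.1, 0.0]
ft_force: [0.3, 0.0, -1.2]
grip_width: 0.0591
```

```bash
python3 -c "
from look import *
goto([.4485,.042,.045],71.4)
"
```

```text
t 16.75 pos [0.5146 0.0817 0.0945] jaw 71.4 -> 71.4 shift cm [ 5.   -5.87  4.95] turn [0. 0. 0.] q [ 0.01 -0.1   1.96  0.    1.28 -1.23] F [ 0.3  0.  -1.2] w 0.0591
```

Request:
{"fn": "apply_moves", "kwargs": {"motion": [[0.5, 2, -2.5, 0, 0, 0, 0], [0.5, 5, -5.9, 1, 0, 0, 0], [0.5, 5, -5.9, 3, 0, 0, 0], [0.5, 5, -5.9, 5, 0, 0, 0], [0.5, 5, -5.9, 5, 0, 0, 0]]}}

```text
clock: 17.38
eef_pos: [0.4481, 0.0421, 0.0435]
tool_rot: [-0.506, -3.098, 0.0]
ft_force: [-0.4, 0.4, -1.6]
grip_width: 0.0595
```

```bash
cat >> m.py <<'E'
def topz(e,c=(.4485,.042),zmin=.015,Rr=.07):
    W=pts(e);q=(np.hypot(W[...,0]-c[0],W[...,1]-c[1])<Rr)&(e['pixels'].min(2)>120)&(W[...,2]>zmin)
    print('top z',np.round(np.percentile(W[q][:,2],[5,25,50,75,95]),4),q.sum())
E
python3 -c "
from look import *
goto([.4485,.042,.0215],71.4)
e=grab('side'); tips(e,(.4485,.042),.03,'c13');topz(e,zmin=.05)
"
```

```text
t 17.38 pos [0.4481 0.0421 0.0435] jaw 71.5 -> 71.4 shift cm [-0.05  0.    2.2 ] turn [-0.  -0.2  0.1] q [-0.07 -0.21  2.15  0.    1.2  -1.32] F [-0.4  0.4 -1.6] w 0.0595
finger 1 [[0.424, 0.075, 0.031], [0.426, 0.076, 0.031], [0.421, 0.075, 0.032], [0.431, 0.073, 0.033], [0.424, 0.069, 0.033], [0.422, 0.079, 0.033], [0.435, 0.083, 0.033], [0.422, 0.072, 0.033]]
finger -1 [[0.441, 0.014, 0.095], [0.426, 0.019, 0.095], [0.436, 0.017, 0.096], [0.437, 0.015, 0.097], [0.43, 0.019, 0.097], [0.425, 0.017, 0.098], [0.444, 0.013, 0.099], [0.43, 0.017, 0.1]]
top z [0.089  0.0909 0.0922 0.0942 0.0962] 130
```

View pics/c13.png

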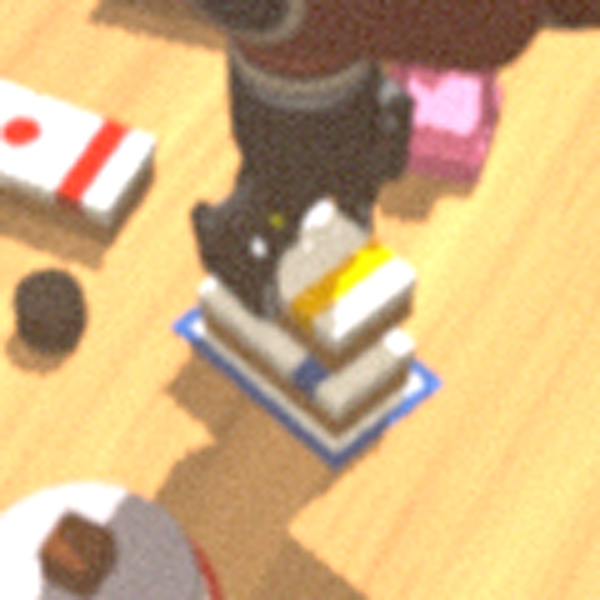

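Request:
{"fn": "apply_moves", "kwargs": {"motion": [[0.5, 0, 0, 1, 0, 0, 0], [0.5, 0, 0, 1.7, 0, 0, 0], [0.5, 0, 0, 2.1, 0, 0, 0], [0.5, 0, 0, 2.1, 0, 0, 0]]}}

```text
clock: 17.92
eef_pos: [0.448, 0.0418, 0.0231]
tool_rot: [-0.507, -3.1, 0.0]
ft_force: [-0.3, 0.4, -2.1]
grip_width: 0.0591
```

```bash
python3 -c "
from look import *
goto([.4485,.042,.0215],71.4)
e=grab('side');topz(e,zmin=.05)
"
```

```text
t 17.93 pos [0.448  0.0418 0.0231] jaw 71.4 -> 71.4 shift cm [-0.04  0.03  0.16] turn [-0. -0.  0.] q [-0.07 -0.18  2.16 -0.    1.15 -1.32] F [-0.3  0.4 -2.1] w 0.0591
top z [0.0682 0.0702 0.0719 0.0733 0.0755] 131
```

Request:
{"fn": "apply_moves", "kwargs": {"motion": [[0.5, 0, 0, 0.2, 0, 0, 0], [0.5, 0, 0, 0.2, 0, 0, 0]]}}

```text
clock: 18.23
eef_pos: [0.4484, 0.0418, 0.0216]
tool_rot: [0.507, 3.1, 0.0]
ft_force: [0.1, 0.1, -2.4]
grip_width: 0.0597
```

Request:
{"fn": "apply_moves", "kwargs": {"motion": [[1, 0, 0, 0, 0, 0, 0], [1, 0, 0, 0, 0, 0, 0], [1, 0, 0, 0, 0, 0, 0], [1, 0, 0, -4, 0, 0, 0], [1, 0, 0, -9, 0, 0, 0]]}}

```text
clock: 18.85
eef_pos: [0.4471, 0.0418, 0.1113]
tool_rot: [-0.507, -3.097, 0.0]
ft_force: [1.7, 0.1, 0.8]
grip_width: 0.0856
```

```bash
python3 -c "
from look import *
goto([.637,.001,.13],91)
"
```

```text
t 18.85 pos [0.4471 0.0418 0.1113] jaw 71.4 -> 91.0 shift cm [-19.3    2.18  -1.94] turn [ -0.   -0.2 -19.6] q [-0.07 -0.3   2.11  0.    1.34 -1.32] F [1.7 0.1 0.8] w 0.0856
```

Request:
{"fn": "apply_moves", "kwargs": {"motion": [[1, -4, 0.5, -2, 0, 0, -7], [1, -10, 1.1, -2, 0, 0, -14], [1, -15, 1.7, -2, 0, 0, -19.6], [1, -19.3, 2.2, -2, 0, 0, -19.6], [1, -19.3, 2.2, -2, 0, 0, -19.6]]}}

```text
clock: 19.48
eef_pos: [0.6401, 0.0003, 0.1308]
tool_rot: [0.026, -3.141, 0.0]
ft_force: [0.1, -0.9, 0.6]
grip_width: 0.085
```

```bash
python3 -c "
from look import *
d=grab('top','t14');W=pts(d); 
e=grab('side');cv2.imwrite('pics/s14.png',e['pixels']);topz(e,zmin=.05)
print('yel',rect_top(d,W,(.4485,.042),.072,.08)); print('red',rect_top(d,W,(.637,.001)),'ora',rect_top(d,W,(.642,-.176)),rect_top(d,W,(.504,-.428)))
We=pts(e);print('red side',rect_top(e,We,(.637,.001)))
goto([.637,.001,-.015],91)
"
```

```text
top z [0.0657 0.0681 0.0696 0.0711 0.0734] 565
yel None
red (array([0.65770026, 0.00126828]), -89.06998670101166, (57.58657455444336, 26.340593338012695)) ora (array([ 0.64166943, -0.17615919]), 10.38226318359375, (111.1002197265625, 61.49766540527344)) (array([ 0.5044216 , -0.42919165]), -0.8256912231445312, (110.33930206298828, 59.93408203125))
red side (array([0.63403223, 0.00729669]), 2.9834916591644287, (112.87973022460938, 66.5269546508789))
t 19.57 pos [0.6378 0.0012 0.131 ] jaw 91.0 -> 91.0 shift cm [ 0.06 -0.02 14.6 ] turn [ 0.  -0.1  0. ] q [-0.11  0.14  1.65  0.    1.35 -1.7 ] F [ 0.7 -0.2 -0.1] w 0.0853
```

View pics/t14.png

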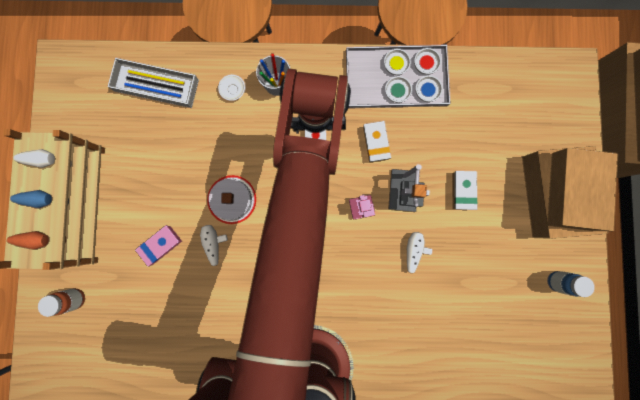

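View pics/s14.png

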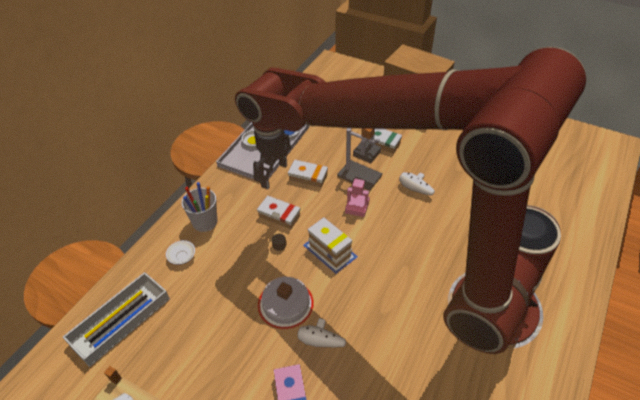

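Request:
{"fn": "apply_moves", "kwargs": {"motion": [[1, 0.1, 0, 5, 0, 0, 0], [1, 0.1, 0, 10, 0, 0, 0], [1, 0.1, 0, 14, 0, 0, 0], [1, 0.1, 0, 14.6, 0, 0, 0], [1, 0.1, 0, 14.6, 0, 0, 0]]}}

```text
clock: 20.2
eef_pos: [0.6374, 0.0013, -0.0132]
tool_rot: [-0.028, 3.14, -0.0]
ft_force: [0.6, 0.1, -0.1]
grip_width: 0.0853
```

```bash
python3 -c "
from look import *
goto([.637,.001,-.015],91)
e=grab('side'); tips(e,(.637,.001),.01,'c15')
"
```

```text
t 20.2 pos [ 0.6374  0.0013 -0.0132] jaw 91.0 -> 91.0 shift cm [ 0.04 -0.03  0.18] turn [-0.   0.1  0. ] q [-0.11  0.31  1.72  0.    1.11 -1.7 ] F [ 0.6  0.1 -0.1] w 0.0853
finger 1 [[0.627, 0.053, 0.027], [0.633, 0.059, 0.03], [0.63, 0.058, 0.031], [0.627, 0.053, 0.032], [0.624, 0.052, 0.032], [0.636, 0.059, 0.033], [0.623, 0.049, 0.034], [0.625, 0.06, 0.035]]
finger -1 [[0.64, -0.039, 0.023], [0.637, -0.039, 0.024], [0.642, -0.041, 0.024], [0.63, -0.038, 0.024], [0.634, -0.04, 0.025], [0.638, -0.042, 0.025], [0.63, -0.04, 0.027], [0.643, -0.038, 0.027]]
```

View pics/c15.png

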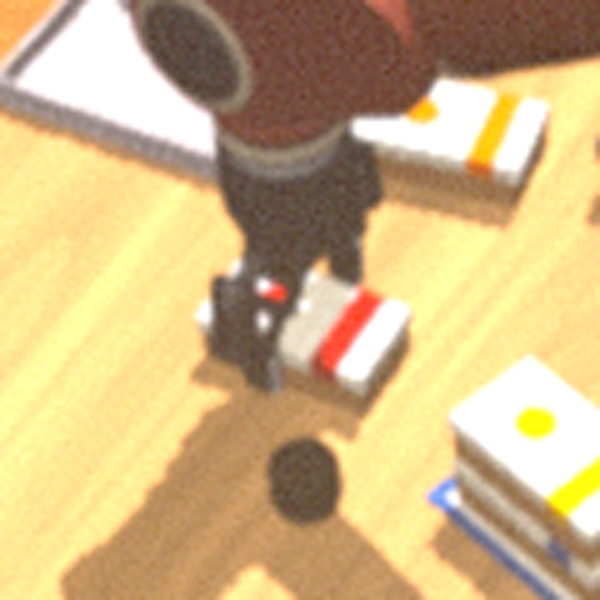

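Request:
{"fn": "apply_moves", "kwargs": {"motion": [[0.5, 0, 0, 0.2, 0, 0, 0], [0.5, 0, 0, 0.2, 0, 0, 0], [0.5, 0, 0, 0.2, 0, 0, 0], [0.5, 0, 0, 0.2, 0, 0, 0]]}}

```text
clock: 20.75
eef_pos: [0.6388, 0.0009, -0.0143]
tool_rot: [-0.028, 3.139, -0.001]
ft_force: [-1.0, 0.3, 6.0]
grip_width: 0.0592
```

Request:
{"fn": "apply_moves", "kwargs": {"motion": [[0.5, 0, 0, -3, 0, 0, 0], [0.5, 0, 0, -8, 0, 0, 0], [0.5, 0, 0, -14, 0, 0, 0], [0.5, 0, 0, -15, 0, 0, 7], [0.5, 0, 0, -15, 0, 0, 14]]}}

```text
clock: 21.38
eef_pos: [0.6384, 0.001, 0.1359]
tool_rot: [0.361, 3.117, 0.0]
ft_force: [0.1, -1.2, -1.3]
grip_width: 0.0598
```

```bash
python3 -c "
from look import *
goto([.4485,.042,.1],71.4)
"
```

```text
t 21.38 pos [0.6384 0.001  0.1359] jaw 76.8 -> 71.4 shift cm [19.43 -0.35  3.52] turn [0.  0.2 5.4] q [-0.11  0.14  1.65  0.    1.35 -1.46] F [ 0.1 -1.2 -1.3] w 0.0598
```

Request:
{"fn": "apply_moves", "kwargs": {"motion": [[0.5, 4, 0, 0, 0, 0, 2], [0.5, 9, -0.1, 0, 0, 0, 5.4], [0.5, 14, -0.2, 0, 0, 0, 5.4], [0.5, 19.3, -0.4, 1, 0, 0, 5.4], [0.5, 19.4, -0.4, 3.5, 0, 0, 5.4]]}}

```text
clock: 22.0
eef_pos: [0.4451, 0.0415, 0.0987]
tool_rot: [0.5, 3.099, 0.001]
ft_force: [1.0, 0.0, -1.9]
grip_width: 0.0593
```

Request:
{"fn": "apply_moves", "kwargs": {"motion": [[0.5, 0, 0, 0, 0, 0, 0], [0.5, 0, 0, 1, 0, 0, 0], [0.5, 0, 0, 2, 0, 0, 0], [0.5, 0, 0, 2, 0, 0, 0]]}}

```text
clock: 22.5
eef_pos: [0.4469, 0.0408, 0.0775]
tool_rot: [-0.502, -3.099, 0.0]
ft_force: [-0.4, 0.7, -1.7]
grip_width: 0.0595
```

```bash
python3 -c "
from look import *
goto([.4485,.042,.0575],71.4)
e=grab('side'); tips(e,(.4485,.042),.05,'c16');topz(e,zmin=.095)
"
```

```text
t 22.5 pos [0.4469 0.0408 0.0775] jaw 71.6 -> 71.4 shift cm [-0.11  0.17  2.  ] turn [-0.  -0.1  0.2] q [-0.08 -0.26  2.13  0.    1.27 -1.32] F [-0.4  0.7 -1.7] w 0.0595
finger 1 [[0.416, 0.084, 0.051], [0.402, 0.077, 0.052], [0.4, 0.07, 0.053], [0.401, 0.074, 0.096], [0.398, 0.068, 0.099], [0.414, 0.083, 0.103], [0.4, 0.077, 0.104], [0.445, 0.072, 0.105]]
finger -1 [[0.425, 0.012, 0.125], [0.427, 0.013, 0.126], [0.433, 0.013, 0.126], [0.437, 0.011, 0.126], [0.426, 0.003, 0.128], [0.428, 0.016, 0.128], [0.424, 0.007, 0.128], [0.424, 0.012, 0.13]]
top z [0.1223 0.1245 0.1261 0.1276 0.13  ] 137
```

View pics/c16.png

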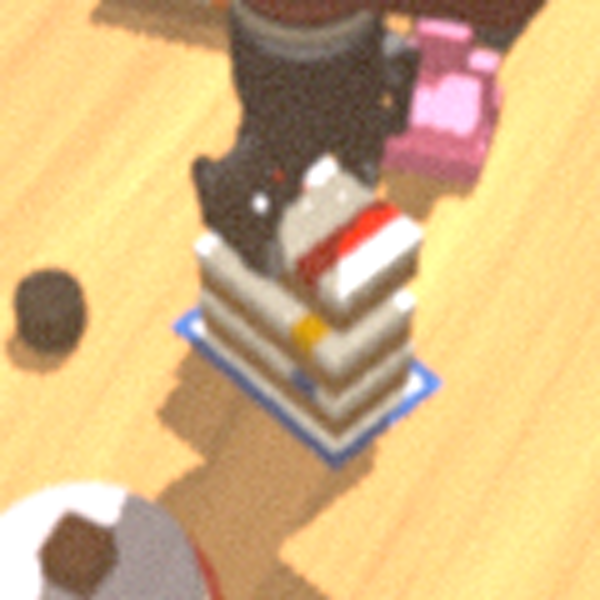

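Request:
{"fn": "apply_moves", "kwargs": {"motion": [[0.5, -0.1, 0.1, 1, 0, 0, 0], [0.5, -0.1, 0.1, 1.7, 0, 0, 0], [0.5, -0.1, 0.1, 2, 0, 0, 0], [0.5, -0.1, 0.1, 2, 0, 0, 0], [0.5, -0.1, 0.1, 2, 0, 0, 0]]}}

```text
clock: 23.18
eef_pos: [0.4488, 0.0414, 0.0587]
tool_rot: [0.502, 3.101, 0.0]
ft_force: [0.5, 0.3, -1.9]
grip_width: 0.0595
```

```bash
python3 -c "
from look import *
goto([.4485,.042,.0575],71.4)
e=grab('side'); topz(e,zmin=.08)
"
```

```text
t 23.18 pos [0.4488 0.0414 0.0587] jaw 71.6 -> 71.4 shift cm [0.04 0.04 0.12] turn [0.  0.  0.2] q [-0.07 -0.23  2.14  0.    1.23 -1.32] F [ 0.5  0.3 -1.9] w 0.0595
top z [0.1032 0.105  0.1068 0.1084 0.1104] 133
```

Request:
{"fn": "apply_moves", "kwargs": {"motion": [[0.5, 0, 0, 0.15, 0, 0, 0], [0.5, 0, 0, 0.15, 0, 0, 0]]}}

```text
clock: 23.48
eef_pos: [0.449, 0.0414, 0.0576]
tool_rot: [0.502, 3.101, 0.0]
ft_force: [-0.8, 0.1, 3.2]
grip_width: 0.0595
```

Request:
{"fn": "apply_moves", "kwargs": {"motion": [[1, 0, 0, 0, 0, 0, 0], [1, 0, 0, 0, 0, 0, 0], [1, 0, 0, 0, 0, 0, 0], [1, 0, 0, -4, 0, 0, 0], [1, 0, 0, -9, 0, 0, 0]]}}

```text
clock: 24.1
eef_pos: [0.4473, 0.0415, 0.1465]
tool_rot: [-0.501, -3.098, 0.0]
ft_force: [0.2, -0.5, 0.5]
grip_width: 0.0851
```

```bash
python3 -c "
from look import *
goto([.642,-.176,.15],100.4)
"
```

```text
t 24.1 pos [0.4473 0.0415 0.1465] jaw 71.6 -> 100.4 shift cm [-25.33 -14.5   -0.43] turn [  0.   -0.2 -28.8] q [-0.07 -0.34  2.07  0.    1.41 -1.32] F [ 0.2 -0.5  0.5] w 0.0851
```

Request:
{"fn": "apply_moves", "kwargs": {"motion": [[1, -5, -2.5, -2, 0, 0, -8], [1, -10, -5.5, -2, 0, 0, -16], [1, -15, -8.5, -2, 0, 0, -24], [1, -20, -11.5, -2, 0, 0, -28.8], [1, -25.3, -14.5, -2, 0, 0, -28.8]]}}

```text
clock: 24.72
eef_pos: [0.6441, -0.1775, 0.1667]
tool_rot: [0.286, -3.129, -0.0]
ft_force: [1.1, 0.8, -0.7]
grip_width: 0.0855
```

Request:
{"fn": "apply_moves", "kwargs": {"motion": [[1, 0, 0, 0, 0, 0, 0], [1, 0, 0, 0, 0, 0, 0]]}}

```text
clock: 24.98
eef_pos: [0.6426, -0.1758, 0.1663]
tool_rot: [0.285, -3.127, -0.001]
ft_force: [-1.0, 0.2, -0.8]
grip_width: 0.0859
```

```bash
python3 -c "
from look import *
goto([.642,-.176,-.015],100.4)
d=grab('top','t17');W=pts(d);e=grab('side','s17');topz(e,zmin=.08)
print('red',rect_top(d,W,(.4485,.042),.108,.08))
d0=dict(np.load('top0.npz'));a=ray(d0,(417,170),.171);print('post',a,'grip',ray(d0,(421,190),.207))
"
```

```text
t 24.98 pos [ 0.6426 -0.1758  0.1663] jaw 100.4 -> 100.4 shift cm [ 0.05 -0.03 18.13] turn [ 0.1 -0.1  0. ] q [-0.38  0.18  1.55  0.    1.41 -2.13] F [-1.   0.2 -0.8] w 0.0859
top z [0.1021 0.1047 0.1059 0.1075 0.1102] 229
red (array([0.44917166, 0.04149206]), -17.418190002441406, (109.23998260498047, 59.64385986328125))
post [[ 0.53846987 -0.25814073  0.171     ]] grip [[ 0.48420577 -0.25861727  0.207     ]]
```

View pics/t17.png

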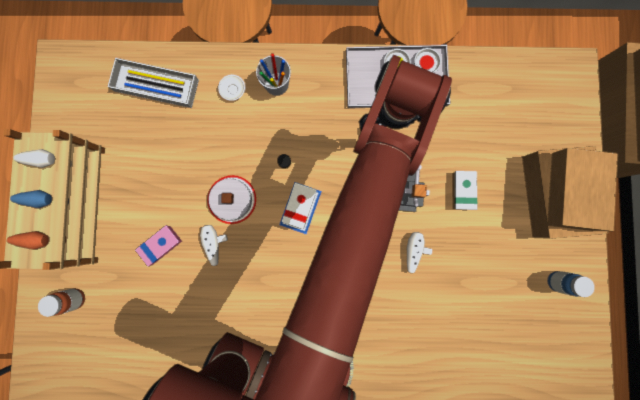

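View pics/s17.png

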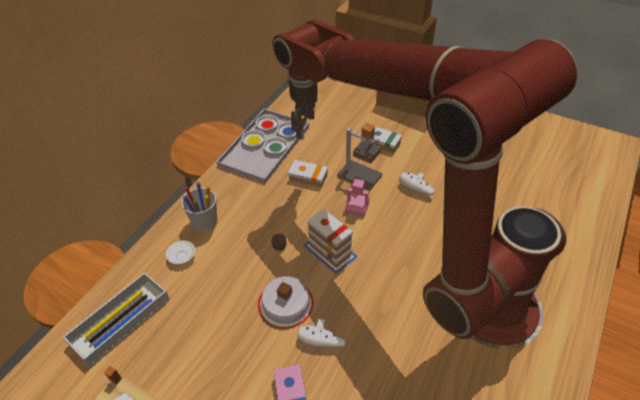

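Request:
{"fn": "apply_moves", "kwargs": {"motion": [[1, 0.1, 0, 5, 0, 0, 0], [1, 0.1, 0, 10, 0, 0, 0], [1, 0.1, 0, 14, 0, 0, 0], [1, 0.1, 0, 16, 0, 0, 0], [1, 0.1, 0, 16, 0, 0, 0]]}}

```text
clock: 25.7
eef_pos: [0.641, -0.1752, 0.0062]
tool_rot: [0.286, -3.127, -0.002]
ft_force: [-0.2, -0.3, 0.2]
grip_width: 0.0854
```

```bash
python3 -c "
from look import *
goto([.642,-.176,-.015],100.4)
e=grab('side'); tips(e,(.642,-.176),.01,'c18')
"
```

```text
t 25.7 pos [ 0.641  -0.1752  0.0062] jaw 100.5 -> 100.4 shift cm [-0.09 -0.1   2.12] turn [ 0.1 -0.1  0.1] q [-0.38  0.34  1.65  0.    1.16 -2.13] F [-0.2 -0.3  0.2] w 0.0854
finger 1 [[0.633, -0.127, 0.035], [0.641, -0.124, 0.042], [0.625, -0.12, 0.045], [0.634, -0.118, 0.047], [0.621, -0.12, 0.047], [0.623, -0.123, 0.048], [0.63, -0.118, 0.049], [0.625, -0.12, 0.049]]
finger -1 [[0.642, -0.218, 0.041], [0.65, -0.219, 0.042], [0.651, -0.215, 0.044], [0.643, -0.214, 0.045], [0.642, -0.219, 0.045], [0.65, -0.219, 0.046], [0.653, -0.212, 0.046], [0.643, -0.213, 0.049]]
```

View pics/c18.png

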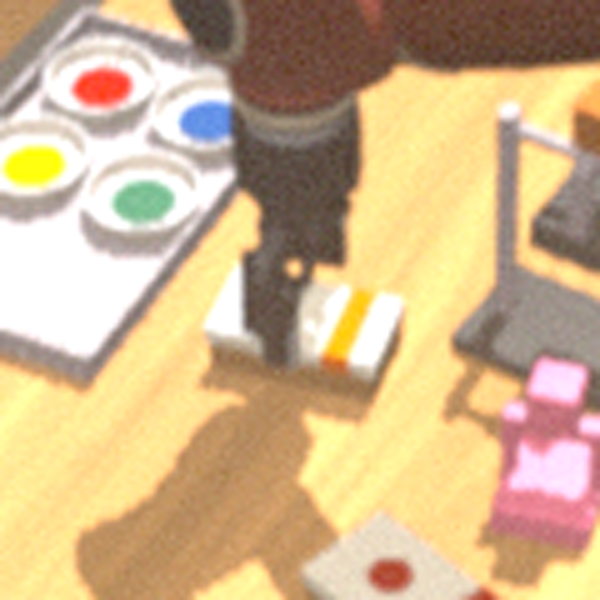

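Request:
{"fn": "apply_moves", "kwargs": {"motion": [[1, -0.1, -0.1, 1.2, 0, 0, 0], [1, -0.1, -0.1, 2.1, 0, 0, 0], [0.5, -0.1, -0.1, 2.1, 0, 0, 0], [0.5, -0.1, -0.1, 2.1, 0, 0, 0], [0.5, -0.1, -0.1, 2.1, 0, 0, 0]]}}

```text
clock: 26.38
eef_pos: [0.6431, -0.177, -0.014]
tool_rot: [0.285, -3.129, -0.0]
ft_force: [0.7, 0.9, -1.8]
grip_width: 0.0594
```

Request:
{"fn": "apply_moves", "kwargs": {"motion": [[0.5, 0, 0, 0, 0, 0, 0], [0.5, 0, 0, 0, 0, 0, 0], [0.5, 0, 0, -3, 0, 0, 0], [0.5, 0, 0, -8, 0, 0, 0], [0.5, 0, 0, -14, 0, 0, 0]]}}

```text
clock: 27.0
eef_pos: [0.6417, -0.1764, 0.1254]
tool_rot: [0.285, -3.125, -0.003]
ft_force: [0.9, -0.1, -2.0]
grip_width: 0.0594
```

Request:
{"fn": "apply_moves", "kwargs": {"motion": [[0.5, 0, 0, -4, 0, 0, 7], [0.5, 0, 0, -4, 0, 0, 14], [0.5, 0, 0, -4, 0, 0, 21], [0.5, 0, 0, -4, 0, 0, 28], [0.5, 0, 0, -4, 0, 0, 29]]}}

```text
clock: 27.62
eef_pos: [0.6428, -0.1768, 0.1656]
tool_rot: [-0.506, -3.1, -0.0]
ft_force: [0.6, 0.3, -2.7]
grip_width: 0.0599
```

```bash
python3 -c "
from look import *
goto([.4485,.042,.16],71.4)
"
```

```text
t 27.62 pos [ 0.6428 -0.1768  0.1656] jaw 71.4 -> 71.4 shift cm [25.39 14.56  0.58] turn [ 0. -0.  0.] q [-0.38  0.18  1.55  0.    1.41 -1.63] F [ 0.6  0.3 -2.7] w 0.0599
```

Request:
{"fn": "apply_moves", "kwargs": {"motion": [[0.5, 5, 2.9, 0, 0, 0, 0], [0.5, 10, 5.7, 0, 0, 0, 0], [0.5, 15, 8.6, 0, 0, 0, 0], [0.5, 20, 11.5, 0, 0, 0, 0], [0.5, 25.4, 14.6, 0, 0, 0, 0]]}}

```text
clock: 28.25
eef_pos: [0.4476, 0.0435, 0.166]
tool_rot: [0.506, 3.1, 0.001]
ft_force: [-0.6, 1.0, -2.5]
grip_width: 0.0594
```

Request:
{"fn": "apply_moves", "kwargs": {"motion": [[0.5, 0, 0, 1, 0, 0, 0], [0.5, 0, 0, 3, 0, 0, 0], [0.5, 0, 0, 5, 0, 0, 0], [0.5, 0, 0, 5, 0, 0, 0], [0.5, 0, 0, 5, 0, 0, 0]]}}

```text
clock: 28.88
eef_pos: [0.4496, 0.042, 0.1167]
tool_rot: [0.507, 3.1, -0.0]
ft_force: [0.1, 0.2, -1.8]
grip_width: 0.0596
```

```bash
python3 -c "
from look import *
goto([.4485,.042,.0935],71.4)
e=grab('side'); tips(e,(.4485,.042),.09,'c19');topz(e,zmin=.13)
"
```

```text
t 28.88 pos [0.4496 0.042  0.1167] jaw 71.4 -> 71.4 shift cm [ 0.11 -0.03  2.32] turn [0. 0. 0.] q [-0.07 -0.31  2.1  -0.    1.35 -1.32] F [ 0.1  0.2 -1.8] w 0.0596
finger 1 [[0.402, 0.077, 0.091], [0.408, 0.084, 0.132], [0.402, 0.078, 0.137], [0.405, 0.083, 0.137], [0.45, 0.074, 0.138], [0.4, 0.071, 0.138], [0.398, 0.064, 0.14], [0.419, 0.083, 0.144]]
finger -1 [[0.427, 0.013, 0.161], [0.427, 0.014, 0.166], [0.435, 0.015, 0.166], [0.431, 0.017, 0.166], [0.439, 0.012, 0.169], [0.431, 0.016, 0.169], [0.444, 0.015, 0.169], [0.427, 0.014, 0.17]]
top z [0.1611 0.1631 0.1645 0.166  0.1682] 157
```

View pics/c19.png

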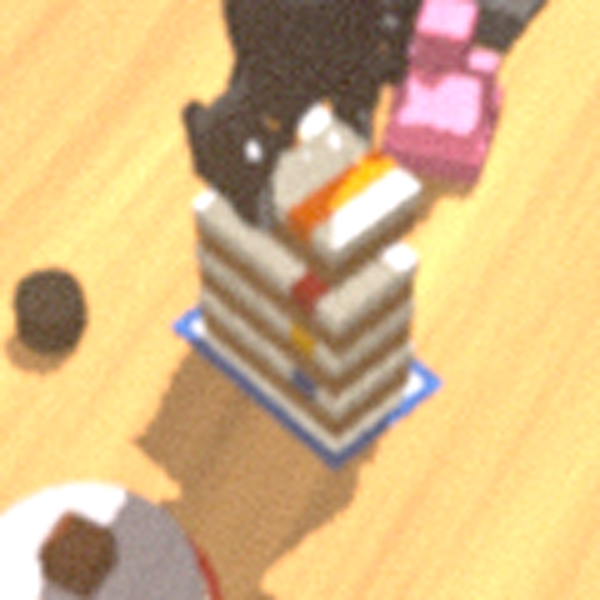

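Request:
{"fn": "apply_moves", "kwargs": {"motion": [[0.5, 0.1, 0, 1, 0, 0, 0], [0.5, 0.1, 0, 1.8, 0, 0, 0], [0.5, 0.1, 0, 2.2, 0, 0, 0], [0.5, 0.1, 0, 2.2, 0, 0, 0], [0.5, 0.1, 0, 2.2, 0, 0, 0]]}}

```text
clock: 29.55
eef_pos: [0.4481, 0.0427, 0.094]
tool_rot: [0.507, 3.1, 0.0]
ft_force: [0.4, 0.2, -1.9]
grip_width: 0.0595
```

```bash
python3 -c "
from look import *
goto([.4485,.042,.0935],71.4)
e=grab('side'); topz(e,zmin=.12)
"
```

```text
t 29.55 pos [0.4481 0.0427 0.094 ] jaw 71.4 -> 71.4 shift cm [-0.06 -0.06  0.05] turn [0. 0. 0.] q [-0.07 -0.28  2.12 -0.    1.3  -1.32] F [ 0.4  0.2 -1.9] w 0.0595
top z [0.138  0.1401 0.1416 0.1431 0.1465] 138
```

Request:
{"fn": "apply_moves", "kwargs": {"motion": [[0.5, 0, 0, 0.15, 0, 0, 0], [0.5, 0, 0, 0.15, 0, 0, 0]]}}

```text
clock: 29.85
eef_pos: [0.4482, 0.0427, 0.0939]
tool_rot: [-0.507, -3.1, 0.0]
ft_force: [-3.9, 0.2, 6.4]
grip_width: 0.0593
```

Request:
{"fn": "apply_moves", "kwargs": {"motion": [[1, 0, 0, 0, 0, 0, 0], [1, 0, 0, 0, 0, 0, 0], [1, 0, 0, 0, 0, 0, 0], [1, 0, 0, -5, 0, 0, 0], [1, 0, 0, -11, 0, 0, 0]]}}

```text
clock: 30.48
eef_pos: [0.4467, 0.0428, 0.202]
tool_rot: [-0.507, -3.097, 0.0]
ft_force: [1.7, 0.2, -0.1]
grip_width: 0.0855
```

```bash
python3 -c "
from look import *
goto([.57,-.2,.27],90)
"
```

```text
t 30.48 pos [0.4467 0.0428 0.202 ] jaw 71.4 -> 90.0 shift cm [-19.4  -19.09  -6.85] turn [ -0.   -0.2 -18.6] q [-0.07 -0.38  2.01  0.    1.52 -1.32] F [ 1.7  0.2 -0.1] w 0.0855
```

Request:
{"fn": "apply_moves", "kwargs": {"motion": [[1, -3, -1, -5, 0, 0, -6], [1, -6, -5, -7, 0, 0, -12], [1, -10, -10, -7, 0, 0, -18.6], [1, -15, -15, -7, 0, 0, -18.6], [1, -19.4, -19.1, -7, 0, 0, -18.6]]}}

```text
clock: 31.1
eef_pos: [0.5682, -0.1957, 0.2725]
tool_rot: [0.0, 3.141, -0.0]
ft_force: [1.3, 1.1, 1.2]
grip_width: 0.0858
```

```bash
python3 -c "
from look import *
d=grab('top','t20');W=pts(d);e=grab('side');topz(e,zmin=.12)
print('ora',rect_top(d,W,(.4485,.042),.144,.08),'gre',rect_top(d,W,(.504,-.429)))
goto([.504,-.429,.24],89.2)
"
```

```text
top z [0.1382 0.1403 0.1413 0.1427 0.1445] 161
ora (array([0.44793619, 0.04267334]), -18.652671813964844, (109.67140197753906, 60.21149826049805)) gre (array([ 0.50437848, -0.42919095]), -0.8257369995117188, (110.42550659179688, 59.93404769897461))
t 31.2 pos [ 0.5685 -0.1984  0.2702] jaw 89.7 -> 89.2 shift cm [  6.33 -23.09   3.04] turn [-0.  -0.1  0.5] q [-0.46 -0.03  1.6  -0.    1.58 -2.02] F [-0.7  1.3 -0.5] w 0.0858
```

View pics/t20.png

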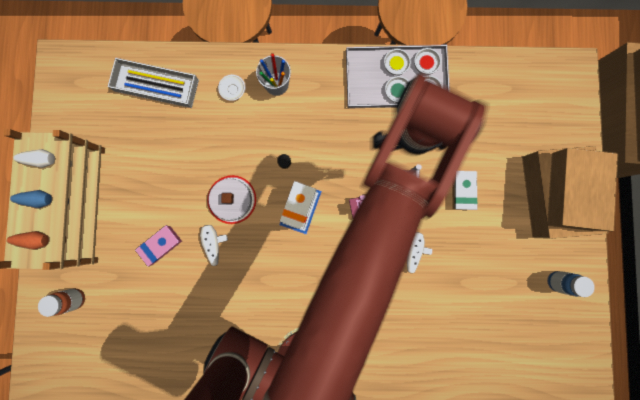

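Request:
{"fn": "apply_moves", "kwargs": {"motion": [[1, 1, -5, 0, 0, 0, 0], [1, 2.5, -10, 0, 0, 0, 0], [1, 4.5, -16, 0, 0, 0, 0], [1, 6.3, -21, 0, 0, 0, 0], [1, 6.3, -23.1, 4, 0, 0, 0]]}}

```text
clock: 31.82
eef_pos: [0.5049, -0.4287, 0.2368]
tool_rot: [0.004, 3.136, -0.01]
ft_force: [-0.1, 1.0, -0.3]
grip_width: 0.0857
```

Request:
{"fn": "apply_moves", "kwargs": {"motion": [[1, 0, 0, 3, 0, 0, 0], [1, 0, 0, 8, 0, 0, 0], [1, 0, 0, 12, 0, 0, 0], [1, 0, 0, 15, 0, 0, 0], [1, 0, 0, 15, 0, 0, 0]]}}

```text
clock: 32.45
eef_pos: [0.5029, -0.4223, 0.0789]
tool_rot: [0.001, -3.137, -0.008]
ft_force: [-0.2, -0.2, 0.7]
grip_width: 0.0854
```

```bash
python3 -c "
from look import *
goto([.5044,-.429,-.015],90)
e=grab('side','s21'); tips(e,(.504,-.429),.01,'c21')
"
```

```text
t 32.45 pos [ 0.5029 -0.4223  0.0789] jaw 90.0 -> 90.0 shift cm [-0.19 -0.72  9.38] turn [ 0.3 -0.3  0. ] q [-0.81  0.24  1.63  0.    1.27 -2.38] F [-0.2 -0.2  0.7] w 0.0854
finger 1 [[0.505, -0.402, 0.01], [0.516, -0.4, 0.012], [0.518, -0.397, 0.013], [0.507, -0.396, 0.015], [0.47, -0.4, 0.018], [0.459, -0.399, 0.018], [0.474, -0.4, 0.02], [0.484, -0.4, 0.02]]
finger -1 [[0.502, -0.464, 0.111], [0.507, -0.466, 0.112], [0.499, -0.464, 0.116], [0.507, -0.465, 0.117], [0.495, -0.471, 0.117], [0.509, -0.461, 0.118], [0.49, -0.465, 0.119], [0.502, -0.462, 0.12]]
```

View pics/s21.png

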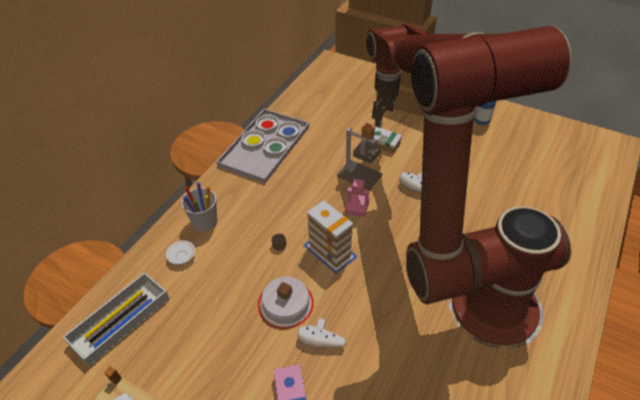

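Request:
{"fn": "apply_moves", "kwargs": {"motion": [[1, -0.2, -0.7, 4, 0, 0, 0], [1, -0.2, -0.7, 7, 0, 0, 0], [1, -0.2, -0.7, 9, 0, 0, 0], [1, -0.2, -0.7, 9.3, 0, 0, 0], [1, -0.2, -0.7, 9.3, 0, 0, 0]]}}

```text
clock: 33.12
eef_pos: [0.5074, -0.4325, -0.0089]
tool_rot: [-0.001, 3.14, -0.003]
ft_force: [0.2, -0.2, 1.2]
grip_width: 0.0853
```

```bash
python3 -c "
from look import *
goto([.5044,-.429,-.015],90)
e=grab('side'); tips(e,(.504,-.429),.01,'c22')
"
```

```text
t 33.12 pos [ 0.5074 -0.4325 -0.0089] jaw 90.0 -> 90.0 shift cm [0.3  0.35 0.61] turn [-0.1  0.1  0. ] q [-0.82  0.36  1.65  0.    1.13 -2.39] F [ 0.2 -0.2  1.2] w 0.0853
finger 1 [[0.483, -0.407, 0.011], [0.45, -0.405, 0.013], [0.498, -0.401, 0.014], [0.484, -0.401, 0.016], [0.462, -0.4, 0.017], [0.475, -0.403, 0.017], [0.452, -0.399, 0.017], [0.465, -0.397, 0.018]]
finger -1 [[0.512, -0.479, 0.022], [0.513, -0.471, 0.028], [0.506, -0.473, 0.028], [0.5, -0.476, 0.029], [0.508, -0.477, 0.029], [0.501, -0.468, 0.03], [0.498, -0.469, 0.031], [0.497, -0.475, 0.031]]
```

View pics/c22.png

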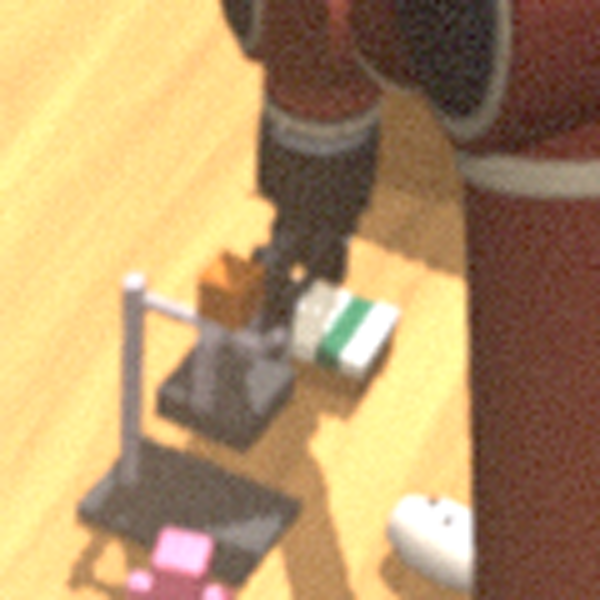

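Request:
{"fn": "apply_moves", "kwargs": {"motion": [[1, 0.3, 0.3, 0.6, 0, 0, 0], [1, 0.3, 0.3, 0.6, 0, 0, 0], [0.5, 0.3, 0.3, 0.6, 0, 0, 0], [0.5, 0.3, 0.3, 0.6, 0, 0, 0], [0.5, 0.3, 0.3, 0.6, 0, 0, 0]]}}

```text
clock: 33.8
eef_pos: [0.5039, -0.4291, -0.0159]
tool_rot: [-0.0, 3.141, -0.001]
ft_force: [-1.4, 0.1, 0.5]
grip_width: 0.0594
```

Request:
{"fn": "apply_moves", "kwargs": {"motion": [[0.5, 0, 0, 0, 0, 0, 0], [0.5, 0, 0, 0, 0, 0, 0], [0.5, 0, 0, -3, 0, 0, 0], [0.5, 0, 0, -8, 0, 0, 0], [0.5, 0, 0, -14, 0, 0, 0]]}}

```text
clock: 34.42
eef_pos: [0.5021, -0.4269, 0.1218]
tool_rot: [0.0, -3.138, -0.007]
ft_force: [1.0, -0.7, -1.5]
grip_width: 0.0595
```

Request:
{"fn": "apply_moves", "kwargs": {"motion": [[0.5, 0, 0, -6, 0, 0, 0], [0.5, 0, 0, -12, 0, 0, 5], [0.5, 0, 0, -14, 0, 0, 10], [0.5, 0, 0, -14, 0, 0, 15], [0.5, 0, 0, -14, 0, 0, 18]]}}

```text
clock: 35.05
eef_pos: [0.5033, -0.4281, 0.2625]
tool_rot: [-0.494, -3.101, -0.002]
ft_force: [-0.8, 0.2, -1.9]
grip_width: 0.0597
```

```bash
python3 -c "
from look import *
goto([.4485,.042,.25],71.4)
"
```

```text
t 35.05 pos [ 0.5033 -0.4281  0.2625] jaw 71.9 -> 71.4 shift cm [19.8  42.99  1.34] turn [ 0.1 -0.1  0.5] q [-0.82  0.11  1.46  0.    1.57 -2.07] F [-0.8  0.2 -1.9] w 0.0597
```

Request:
{"fn": "apply_moves", "kwargs": {"motion": [[0.5, 2, 4, 0, 0, 0, 0.5], [0.5, 4, 9.5, 0, 0, 0, 0.5], [0.5, 7, 15, 0, 0, 0, 0.5], [0.5, 9.5, 20.5, 0, 0, 0, 0.5], [0.5, 12, 26, 0, 0, 0, 0.5]]}}

```text
clock: 35.67
eef_pos: [0.4686, -0.1421, 0.2621]
tool_rot: [-0.505, -3.099, -0.002]
ft_force: [0.4, -0.7, -2.3]
grip_width: 0.0598
```

Request:
{"fn": "apply_moves", "kwargs": {"motion": [[0.5, 0, 0, 0, 0, 0, 0], [0.5, 0, 0, 0, 0, 0, 0]]}}

```text
clock: 35.92
eef_pos: [0.4694, -0.1442, 0.2628]
tool_rot: [-0.503, -3.1, 0.0]
ft_force: [0.8, -0.3, -1.7]
grip_width: 0.0595
```

```bash
python3 -c "
from look import *
goto([.4485,.042,.22],71.4)
"
```

```text
t 35.92 pos [ 0.4694 -0.1442  0.2628] jaw 71.6 -> 71.4 shift cm [ 7.87 17.    4.28] turn [-0.  -0.1  0.2] q [-0.45 -0.3   1.85 -0.    1.59 -1.7 ] F [ 0.8 -0.3 -1.7] w 0.0595
```

Request:
{"fn": "apply_moves", "kwargs": {"motion": [[0.5, 2.5, 5.5, 0, 0, 0, 0], [0.5, 5, 11, 1, 0, 0, 0], [0.5, 7.9, 17, 3, 0, 0, 0], [0.5, 7.9, 17, 7, 0, 0, 0], [0.5, 7.9, 17, 10, 0, 0, 0]]}}

```text
clock: 36.55
eef_pos: [0.4483, 0.0419, 0.1614]
tool_rot: [-0.504, -3.099, 0.001]
ft_force: [0.5, 0.2, -1.4]
grip_width: 0.0594
```

Request:
{"fn": "apply_moves", "kwargs": {"motion": [[0.5, 0, 0, 0, 0, 0, 0], [0.5, 0, 0, 0, 0, 0, 0]]}}

```text
clock: 36.8
eef_pos: [0.4497, 0.0411, 0.1647]
tool_rot: [0.507, 3.099, 0.0]
ft_force: [-0.1, -0.3, -2.2]
grip_width: 0.0595
```

```bash
python3 -c "
from look import *
goto([.4485,.042,.129],71.4)
e=grab('side'); tips(e,(.4485,.042),.12,'c23');topz(e,zmin=.16)
"
```

```text
t 36.8 pos [0.4497 0.0411 0.1647] jaw 71.4 -> 71.4 shift cm [0.15 0.05 3.57] turn [0.  0.1 0. ] q [-0.07 -0.35  2.05 -0.    1.44 -1.32] F [-0.1 -0.3 -2.2] w 0.0595
finger 1 [[0.404, 0.085, 0.12], [0.404, 0.079, 0.121], [0.465, 0.067, 0.121], [0.471, 0.068, 0.122], [0.402, 0.073, 0.123], [0.398, 0.065, 0.125], [0.405, 0.089, 0.127], [0.407, 0.09, 0.128]]
finger -1 [[0.428, 0.007, 0.206], [0.43, 0.004, 0.207], [0.429, 0.005, 0.212], [0.428, 0.014, 0.213], [0.429, 0.017, 0.216], [0.44, 0.012, 0.217], [0.442, 0.014, 0.217], [0.428, 0.014, 0.217]]
top z [0.2112 0.2132 0.2144 0.2155 0.2175] 148
```

View pics/c23.png

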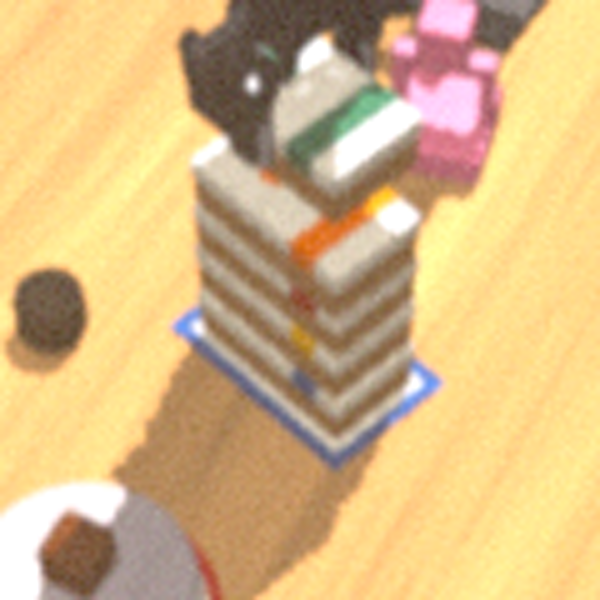

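Request:
{"fn": "apply_moves", "kwargs": {"motion": [[0.5, 0.1, 0, 1.5, 0, 0, 0], [0.5, 0.1, 0, 2.7, 0, 0, 0], [0.5, 0.1, 0, 3.4, 0, 0, 0], [0.5, 0.1, 0, 3.5, 0, 0, 0], [0.5, 0.1, 0, 3.5, 0, 0, 0]]}}

```text
clock: 37.48
eef_pos: [0.4476, 0.0423, 0.1283]
tool_rot: [-0.504, -3.1, 0.0]
ft_force: [0.3, -0.0, -0.9]
grip_width: 0.0596
```

```bash
python3 -c "
from look import *
goto([.4485,.042,.129],71.4)
e=grab('side'); topz(e,zmin=.155)
"
```

```text
t 37.48 pos [0.4476 0.0423 0.1283] jaw 71.5 -> 71.4 shift cm [-0.09 -0.   -0.07] turn [-0.  -0.   0.1] q [-0.07 -0.32  2.09 -0.    1.37 -1.32] F [ 0.3 -0.  -0.9] w 0.0596
top z [0.1752 0.1767 0.1783 0.1797 0.1812] 144
```

Request:
{"fn": "apply_moves", "kwargs": {"motion": [[1, 0, 0, 0, 0, 0, 0], [1, 0, 0, 0, 0, 0, 0], [1, 0, 0, 0, 0, 0, 0], [1, 0, 0, -5, 0, 0, 0], [1, 0, 0, -10, 0, 0, 0]]}}

```text
clock: 38.15
eef_pos: [0.4472, 0.0423, 0.2292]
tool_rot: [-0.504, -3.099, 0.0]
ft_force: [0.3, -0.6, -0.8]
grip_width: 0.0852
```

Request:
{"fn": "apply_moves", "kwargs": {"motion": [[1, -4, 3, -2, 0, 0, 0], [1, -10, 8, -2, 0, 0, 0], [1, -12, 14, -2, 0, 0, 0], [1, -12, 18, -2, 0, 0, 0], [1, -12, 18, -2, 0, 0, 0]]}}

```text
clock: 38.78
eef_pos: [0.6193, 0.1777, 0.2474]
tool_rot: [-0.499, -3.1, 0.0]
ft_force: [1.0, -1.3, -0.8]
grip_width: 0.0854
```

```bash
python3 -c "
from look import *
goto([.484,-.2586,.25],90)
d=grab('top','t24');W=pts(d);e=grab('side','s24');topz(e,zmin=.155)
np.savez('t24.npz',**d);np.savez('s24.npz',**e)
print('gre',rect_top(d,W,(.4485,.042),.18,.08))
k=(W[...,2]>.05)&(np.hypot(W[...,0]-.49,W[...,1]+.26)<.12)
P=W[k];print(np.percentile(P[:,2],[50,90,99]))
k=(W[...,2]>.195)&(np.hypot(W[...,0]-.49,W[...,1]+.26)<.12);print('grip',W[k].mean(0),k.sum())
print(rect_top(d,W,(.484,-.2586),.207,.05,.012))
q=np.hypot(W[...,0]-.47,W[...,1]-.243)<.09
m=(abs(W[...,2]-.039)<.008)&q; X=W[m][:,:2]*1000; print('pot',cv2.minEnclosingCircle(X.astype(np.float32)))
a=cv2.resize(d['pixels'][150:230,340:480],None,fx=5,fy=5,interpolation=2);cv2.imwrite('pics/c24.png',a)
a=cv2.resize(e['pixels'][110:220,310:430],None,fx=5,fy=5,interpolation=2);cv2.imwrite('pics/c24b.png',a)
"
```

```text
t 38.77 pos [0.6193 0.1777 0.2474] jaw 71.7 -> 90.0 shift cm [ -0.83 -45.67  -0.25] turn [ -0.   -0.1 -18.3] q [ 0.16  0.08  1.52  0.    1.54 -1.09] F [ 1.  -1.3 -0.8] w 0.0854
top z [0.1741 0.1761 0.1777 0.1792 0.1809] 625
gre (array([0.44843628, 0.04180736]), -18.48230743408203, (109.709716796875, 60.13569641113281))
[0.13353073 0.2063063  0.20909517]
grip [ 0.48353438 -0.25525195  0.20576102] 163
(array([ 0.48335464, -0.25501831]), 84.5435562133789, (31.480144500732422, 30.414958953857422))
pot ((477.4522705078125, 186.15176391601562), 14.592049598693848)
```

View pics/c24.png

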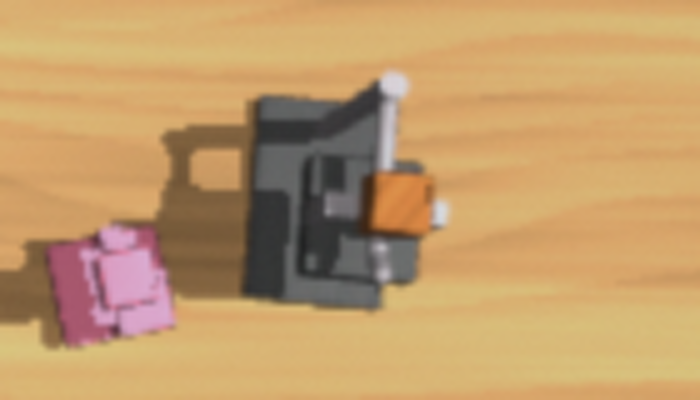

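View pics/c24b.png

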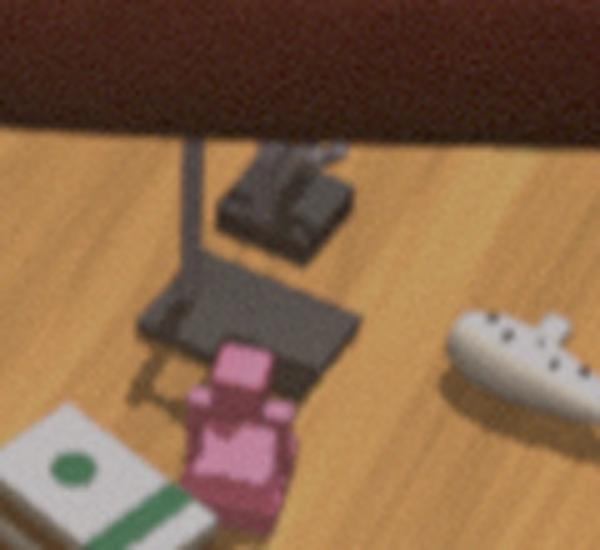

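View pics/s24.png

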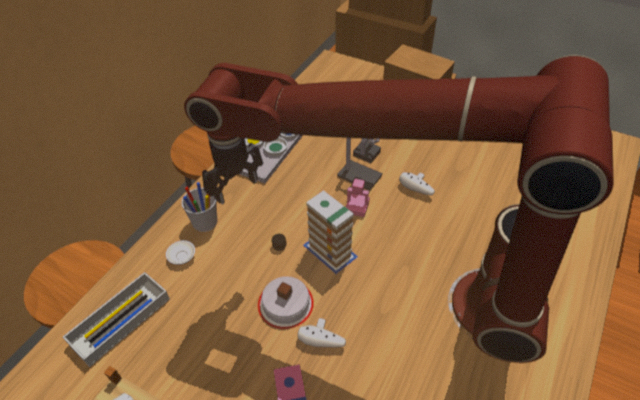

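```bash
python3 -c "
from m import *
d=dict(np.load('t24.npz'))
a=ray(d,(418.6,167),.171)[0];b=ray(d,(416.2,202.0),.177)[0];g=ray(d,(420.2,190.8),.207)[0]
print(a,b,g); v=(a-b)[:2];print(np.degrees(np.arctan2(v[1],v[0])))
H=hsv(d);W=pts(d)
m=((H[...,0]>5)&(H[...,0]<20)&(H[...,1]>150)&(W[...,2]>.18)&(np.hypot(W[...,0]-.484,W[...,1]+.256)<.06)).astype(np.uint8)
cs,_=cv2.findContours(m,0,1);c=max(cs,key=cv2.contourArea)[:,0];X=ray(d,c,.206)[:,:2]*1000;print(cv2.minAreaRect(X.astype(np.float32)),m.sum())
"
```

```text
[ 0.5461721  -0.26222165  0.171     ] [ 0.45715428 -0.2541791   0.177     ] [ 0.48222918 -0.25666816  0.207     ]
-5.162526429853366
((483.05157470703125, -255.24850463867188), (26.770238876342773, 31.98845863342285), 0.9203019738197327) 155
```

```bash
python3 -c "
from look import *
goto([.483,-.2555,.25],85)"
```

```text
t 38.88 pos [0.6185 0.1751 0.2481] jaw 71.6 -> 85.0 shift cm [ -0.76 -45.14  -0.15] turn [ -0.   -0.  -13.4] q [ 0.16  0.08  1.53 -0.    1.54 -1.09] F [-0.4 -1.  -0.3] w 0.0857
```

Request:
{"fn": "apply_moves", "kwargs": {"motion": [[0.7, -0.1, -5, -1, 0, 0, -4], [0.7, -0.2, -11, -1, 0, 0, -9], [0.7, -0.3, -17, -1, 0, 0, -13.4], [0.7, -0.4, -23, -1, 0, 0, -13.4], [0.7, -0.5, -29, -1, 0, 0, -13.4]]}}

```text
clock: 39.5
eef_pos: [0.5296, -0.1043, 0.2591]
tool_rot: [0.142, 3.137, -0.001]
ft_force: [1.1, -1.3, -0.5]
grip_width: 0.0598
```

Request:
{"fn": "apply_moves", "kwargs": {"motion": [[0.7, 0, 0, 0, 0, 0, 0], [0.7, 0, 0, 0, 0, 0, 0]]}}

```text
clock: 39.75
eef_pos: [0.5309, -0.1022, 0.2589]
tool_rot: [0.142, 3.138, 0.0]
ft_force: [0.3, 0.1, -0.4]
grip_width: 0.0598
```

```bash
python3 -c "
from look import *
goto([.483,-.2555,.25],85)"
```

```text
t 39.75 pos [ 0.5309 -0.1022  0.2589] jaw 84.8 -> 85.0 shift cm [  3.39 -15.7    0.88] turn [ 0.   0.  -0.2] q [-0.33 -0.17  1.75  0.    1.56 -1.81] F [ 0.3  0.1 -0.4] w 0.0598
```

Request:
{"fn": "apply_moves", "kwargs": {"motion": [[0.7, 1.1, -5, 0, 0, 0, 0], [0.7, 2.3, -11, 0, 0, 0, 0], [0.7, 3.4, -15.7, 0, 0, 0, 0], [0.7, 3.4, -15.7, 1, 0, 0, 0], [0.7, 3.4, -15.7, 1, 0, 0, 0]]}}

```text
clock: 40.38
eef_pos: [0.4836, -0.2535, 0.2472]
tool_rot: [-0.137, -3.137, -0.003]
ft_force: [-0.3, -0.4, 0.2]
grip_width: 0.0599
```

```bash
python3 -c "
from look import *
goto([.483,-.2555,.16],85)
e=grab('side','s25');d=grab('top')
u,v=proj(e,[[.483,-.2555,.22]])[0].astype(int);print(u,v)
cv2.imwrite('pics/c25.png',cv2.resize(e['pixels'][v-60:v+60,u-60:u+60],(600,600),interpolation=2))
W=pts(e);k=(np.hypot(W[...,0]-.483,W[...,1]+.2555)<.05)&(W[...,2]>.22)&(W[...,2]<.36);P=W[k];print(np.round(P[np.argsort(P[:,2])[:10]],3).tolist())
H=hsv(e);m=(H[...,0]>5)&(H[...,0]<20)&(H[...,1]>150)&(W[...,2]>.18)&(np.hypot(W[...,0]-.484,W[...,1]+.256)<.06);print('grip',np.median(W[m],0),m.sum())
"
```

```text
t 40.38 pos [ 0.4836 -0.2535  0.2472] jaw 85.0 -> 85.0 shift cm [ 0.03 -0.22  8.72] turn [ 0.1 -0.1 -0. ] q [-0.62 -0.15  1.75  0.    1.55 -2.1 ] F [-0.3 -0.4  0.2] w 0.0599
368 122
[[0.49, -0.219, 0.268], [0.492, -0.217, 0.269], [0.478, -0.219, 0.27], [0.483, -0.215, 0.271], [0.487, -0.282, 0.271], [0.477, -0.28, 0.271], [0.472, -0.283, 0.272], [0.475, -0.281, 0.272], [0.479, -0.283, 0.272], [0.479, -0.214, 0.273]]
grip [ 0.46947732 -0.2419526   0.43651813] 466
```

View pics/c25.png

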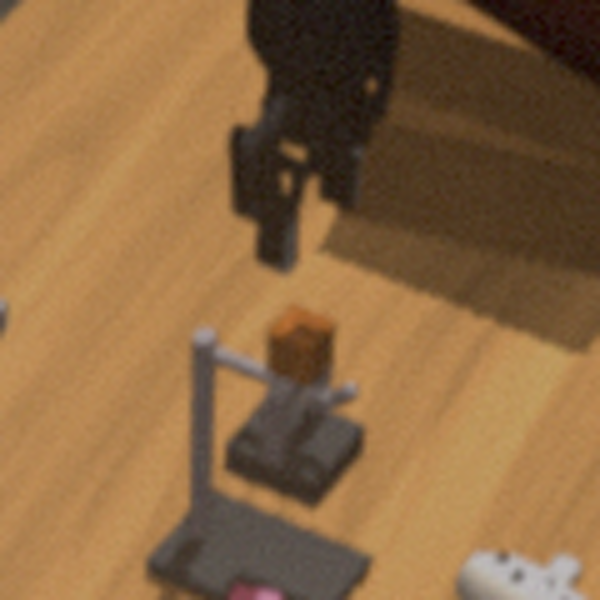

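Request:
{"fn": "apply_moves", "kwargs": {"motion": [[0.7, 0, -0.2, 3, 0, 0, 0], [0.7, 0, -0.2, 6, 0, 0, 0], [0.7, 0, -0.2, 8, 0, 0, 0], [0.7, 0, -0.2, 8.4, 0, 0, 0], [0.7, 0, -0.2, 8.4, 0, 0, 0]]}}

```text
clock: 41.1
eef_pos: [0.484, -0.257, 0.1653]
tool_rot: [0.138, 3.138, -0.001]
ft_force: [-0.9, -0.5, -0.5]
grip_width: 0.0598
```

```bash
python3 -c "
from look import *
goto([.483,-.2555,.16],85)
e=grab('side','s26');W=pts(e)
u,v=proj(e,[[.483,-.2555,.18]])[0].astype(int)
cv2.imwrite('pics/c26.png',cv2.resize(e['pixels'][v-50:v+50,u-50:u+50],(600,600),interpolation=2))
for y0 in(-.2195,-.283):
  k=(np.hypot(W[...,0]-.48,W[...,1]-y0)<.014)&(W[...,2]>.15)&(W[...,2]<.3)&(e['pixels'].max(2)<90);P=W[k];print(np.round(P[np.argsort(P[:,2])[:8]],3).tolist())
"
```

```text
t 41.1 pos [ 0.484  -0.257   0.1653] jaw 85.0 -> 85.0 shift cm [0.11 0.14 0.53] turn [-0.  0. -0.] q [-0.62 -0.1   1.84  0.    1.4  -2.11] F [-0.9 -0.5 -0.5] w 0.0598
[[0.485, -0.226, 0.15], [0.487, -0.229, 0.151], [0.482, -0.226, 0.151], [0.479, -0.226, 0.153], [0.481, -0.229, 0.153], [0.489, -0.227, 0.155], [0.478, -0.231, 0.157], [0.482, -0.224, 0.157]]
[[0.479, -0.273, 0.151], [0.477, -0.276, 0.152], [0.476, -0.288, 0.189], [0.487, -0.286, 0.19], [0.482, -0.288, 0.19], [0.484, -0.287, 0.19], [0.477, -0.285, 0.191], [0.472, -0.287, 0.191]]
```

View pics/c26.png

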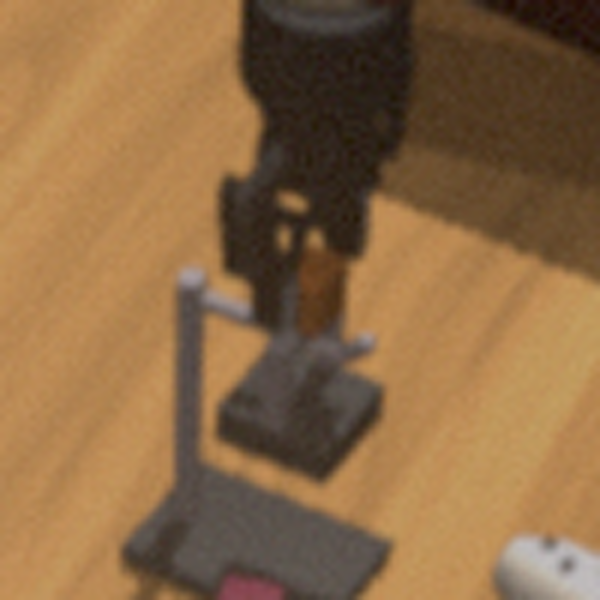

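Request:
{"fn": "apply_moves", "kwargs": {"motion": [[0.7, 0.1, 0.1, 0.4, 0, 0, 0], [0.7, 0.1, 0.1, 0.4, 0, 0, 0], [0.2, 0.1, 0.1, 0.4, 0, 0, 0], [0.2, 0.1, 0.1, 0.4, 0, 0, 0], [0.2, 0.1, 0.1, 0.4, 0, 0, 0]], "squeeze": 60}}

```text
clock: 41.78
eef_pos: [0.4826, -0.2565, 0.161]
tool_rot: [0.14, 3.138, -0.002]
ft_force: [-1.3, -1.4, 2.2]
grip_width: 0.029
```

Request:
{"fn": "apply_moves", "kwargs": {"motion": [[0.2, 0, 0, 0, 0, 0, 0], [0.2, 0, 0, 0, 0, 0, 0], [0.2, 0, 0, -0.5, 0, 0, 0], [0.2, 0, 0, -1, 0, 0, 0], [0.2, 0, 0, -1, 0, 0, 0]]}}

```text
clock: 42.4
eef_pos: [0.4825, -0.2556, 0.1701]
tool_rot: [-0.139, -3.138, -0.001]
ft_force: [0.2, 0.2, -4.7]
grip_width: 0.029
```

```bash
python3 -c "
from look import *
goto([.483,-.2555,.19],85)
e=grab('side','s27')
u,v=proj(e,[[.483,-.2555,.18]])[0].astype(int)
cv2.imwrite('pics/c27.png',cv2.resize(e['pixels'][v-50:v+50,u-50:u+50],(600,600),interpolation=2))
"
```

```text
t 42.4 pos [ 0.4825 -0.2556  0.1701] jaw 84.9 -> 85.0 shift cm [-0.05  0.02 -1.99] turn [ 0.  -0.  -0.1] q [-0.62 -0.11  1.84  0.    1.41 -2.11] F [ 0.2  0.2 -4.7] w 0.029
```

View pics/c27.png

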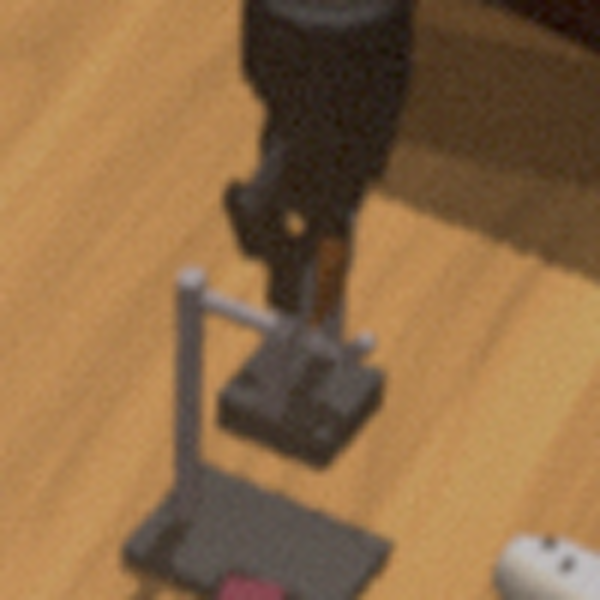

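Request:
{"fn": "apply_moves", "kwargs": {"motion": [[0.2, 0, 0, -0.5, 0, 0, 0], [0.2, 0, 0, -1, 0, 0, 0], [0.2, 0, 0, -1.3, 0, 0, 0], [0.2, 0, 0, -1.3, 0, 0, 0]]}}

```text
clock: 42.95
eef_pos: [0.4828, -0.2562, 0.1841]
tool_rot: [0.139, 3.138, -0.001]
ft_force: [0.3, 0.1, -5.5]
grip_width: 0.029
```

```bash
python3 -c "
from look import *
goto([.4825-.0797,-.2556+.007,.1835],85)
e=grab('side','s28')
u,v=proj(e,[[.483,-.2555,.18]])[0].astype(int)
cv2.imwrite('pics/c28.png',cv2.resize(e['pixels'][v-50:v+50,u-50:u+50],(600,600),interpolation=2))
"
```

```text
t 42.95 pos [ 0.4828 -0.2562  0.1841] jaw 84.9 -> 85.0 shift cm [8.04 0.04 0.06] turn [-0.   0.1 -0.1] q [-0.62 -0.12  1.82  0.    1.43 -2.11] F [ 0.3  0.1 -5.5] w 0.029
```

View pics/c28.png

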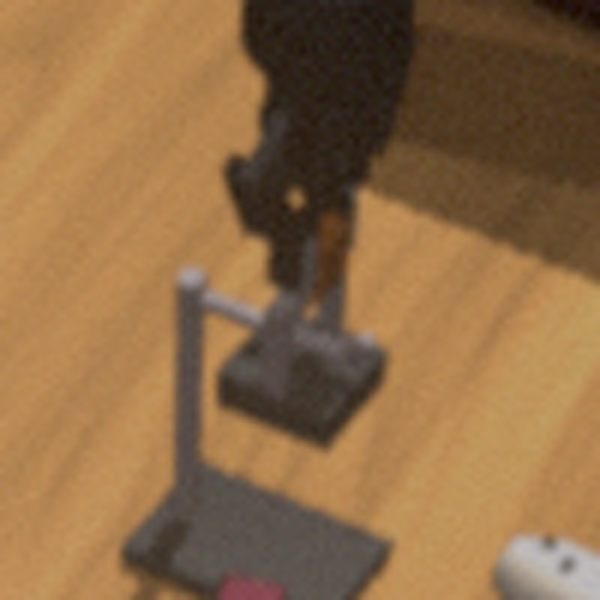

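Request:
{"fn": "apply_moves", "kwargs": {"motion": [[0.2, 1, 0, 0, 0, 0, 0], [0.2, 2.5, 0, 0, 0, 0, 0], [0.2, 4, 0, 0, 0, 0, 0], [0.2, 5, 0, 0, 0, 0, 0]]}}

```text
clock: 43.5
eef_pos: [0.4315, -0.2514, 0.1834]
tool_rot: [-0.14, -3.138, 0.0]
ft_force: [0.9, -0.4, -5.0]
grip_width: 0.0288
```

Request:
{"fn": "apply_moves", "kwargs": {"motion": [[0.2, 1, 0, 0, 0, 0, 0], [0.2, 2.5, 0, 0, 0, 0, 0], [0.2, 4, 0, 0, 0, 0, 0], [0.2, 4, 0, 0, 0, 0, 0]]}}

```text
clock: 44.0
eef_pos: [0.3921, -0.2479, 0.1835]
tool_rot: [0.141, 3.138, -0.0]
ft_force: [0.3, 0.2, -5.9]
grip_width: 0.0291
```

```bash
python3 -c "
from look import *
goto([.4485,.042,.28],71.4)
e=grab('side','s29');d=grab('top','t29')
"
```

```text
t 44.0 pos [ 0.3921 -0.2479  0.1835] jaw 84.9 -> 71.4 shift cm [-3.03 29.38 -9.66] turn [-0.   0.  13.5] q [-0.72 -0.33  2.01  0.    1.47 -2.21] F [ 0.3  0.2 -5.9] w 0.0291
```

View pics/s29.png

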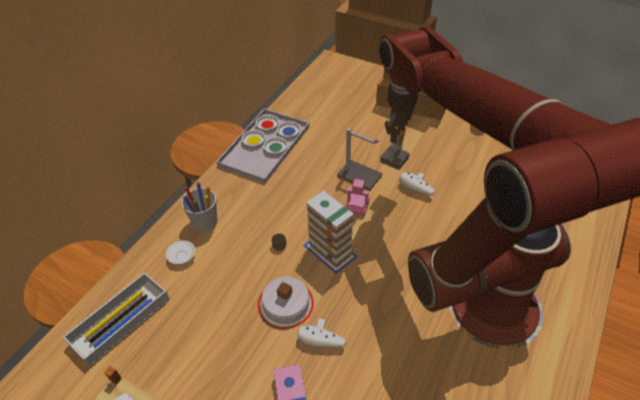

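View pics/t29.png

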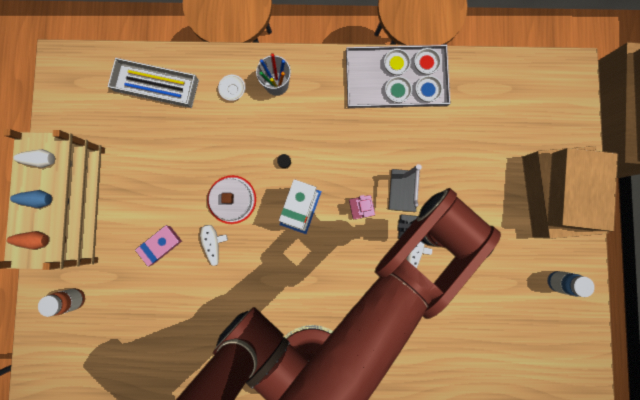

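Request:
{"fn": "apply_moves", "kwargs": {"motion": [[0.2, 0, 0, -5, 0, 0, 0], [0.2, 0, 0, -10, 0, 0, 0], [0.2, -0.5, 4, -11, 0, 0, 4], [0.2, -1, 9, -11, 0, 0, 9], [0.2, -1.5, 14, -11, 0, 0, 13.5]]}}

```text
clock: 44.72
eef_pos: [0.421, -0.1086, 0.2941]
tool_rot: [0.512, 3.098, 0.0]
ft_force: [0.3, 0.7, -4.7]
grip_width: 0.0289
```

Request:
{"fn": "apply_moves", "kwargs": {"motion": [[0.2, 0, 0, 0, 0, 0, 0], [0.2, 0, 0, 0, 0, 0, 0]]}}

```text
clock: 44.98
eef_pos: [0.4206, -0.1099, 0.2936]
tool_rot: [0.505, 3.101, -0.001]
ft_force: [-0.2, -0.0, -6.1]
grip_width: 0.0289
```

```bash
python3 -c "
from look import *
goto([.4485,.042,.285],71.4)
d=grab('top');W=pts(d)
q=np.hypot(W[...,0]-.47,W[...,1]-.243)<.09
m=(abs(W[...,2]-.039)<.008)&q; X=W[m][:,:2]*1000; print('pot',cv2.minEnclosingCircle(X.astype(np.float32)))
print('gre',rect_top(d,W,(.4485,.042),.18,.08))
"
```

```text
t 44.98 pos [ 0.4206 -0.1099  0.2936] jaw 71.5 -> 71.4 shift cm [ 2.17 15.29  0.85] turn [-0.   0.   0.1] q [-0.43 -0.46  1.92 -0.    1.68 -1.67] F [-0.2 -0.  -6.1] w 0.0289
pot ((468.57647705078125, 241.97500610351562), 59.53083038330078)
gre (array([0.44842999, 0.04177309]), -18.509429931640625, (109.70863342285156, 60.22092056274414))
```

Request:
{"fn": "apply_moves", "kwargs": {"motion": [[0.2, 0.7, 5, 0, 0, 0, 0], [0.2, 1.4, 10, 0, 0, 0, 0], [0.2, 2.2, 15.3, 0, 0, 0, 0], [0.2, 2.2, 15.3, 1, 0, 0, 0], [0.2, 2.2, 15.3, 2, 0, 0, 0]]}}

```text
clock: 45.65
eef_pos: [0.4483, 0.0412, 0.2728]
tool_rot: [-0.508, -3.1, 0.001]
ft_force: [-0.4, -0.5, -5.5]
grip_width: 0.0289
```

Request:
{"fn": "apply_moves", "kwargs": {"motion": [[0.2, 0, 0, 0, 0, 0, 0], [0.2, 0, 0, 0, 0, 0, 0]]}}

```text
clock: 45.9
eef_pos: [0.4482, 0.041, 0.2736]
tool_rot: [0.511, 3.1, -0.0]
ft_force: [0.1, 0.5, -5.8]
grip_width: 0.029
```

```bash
python3 -c "
from look import *
goto([.4485,.042,.241],71.4)
e=grab('side','s31');W=pts(e)
u,v=proj(e,[[.4485,.042,.2]])[0].astype(int)
cv2.imwrite('pics/c31.png',cv2.resize(e['pixels'][v-60:v+60,u-60:u+60],(600,600),interpolation=2))
k=(np.hypot(W[...,0]-.4485,W[...,1]-.042)<.045)&(W[...,2]>.186)&(W[...,2]<.29)&(e['pixels'].max(2)<90);P=W[k];print(np.round(P[np.argsort(P[:,2])[:10]],3).tolist())
"
```

```text
t 45.9 pos [0.4482 0.041  0.2736] jaw 71.3 -> 71.4 shift cm [0.01 0.1  3.26] turn [-0.   0.  -0.1] q [-0.07 -0.41  1.92 -0.    1.64 -1.32] F [ 0.1  0.5 -5.8] w 0.029
[[0.43, 0.078, 0.213], [0.443, 0.074, 0.213], [0.424, 0.068, 0.214], [0.424, 0.064, 0.214], [0.425, 0.072, 0.214], [0.422, 0.061, 0.215], [0.466, 0.066, 0.216], [0.483, 0.061, 0.217], [0.452, 0.072, 0.217], [0.426, 0.076, 0.217]]
```

View pics/c31.png

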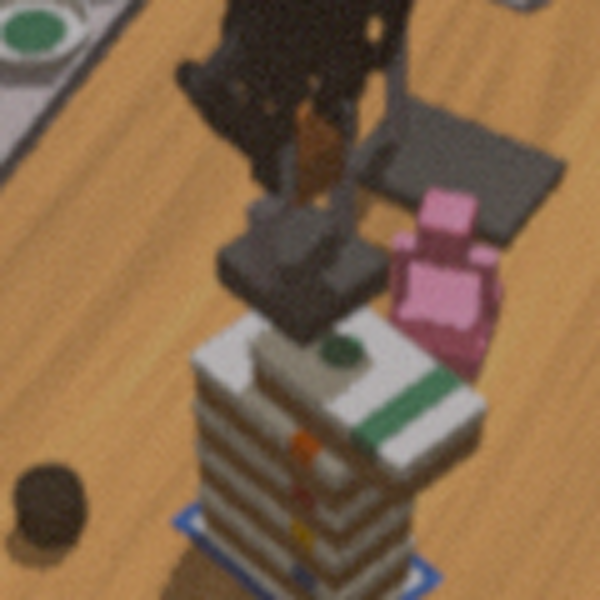

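```bash
python3 -c "
from look import *
goto([.61,-.08,.29],71.4)
e=grab('side','s32')
"
```

```text
t 45.95 pos [0.4484 0.0412 0.2739] jaw 71.3 -> 71.4 shift cm [-19.19  -6.3   -1.6 ] turn [ 0.   0.  -0.1] q [-0.07 -0.41  1.92 -0.    1.64 -1.32] F [ 0.9  0.5 -5.3] w 0.0291
```

View pics/s32.png

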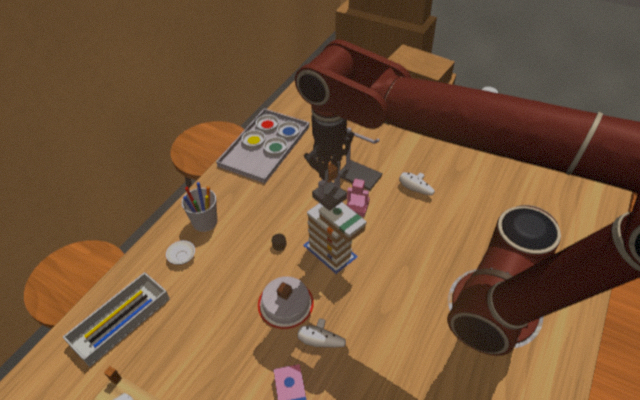

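The side view shows the green carton, at about (335,215), shoved sideways on top of the stack, so it was knocked. I'll stand the weight on free table near (0.61, -0.08), set the carton right, then go on.

Request:
{"fn": "apply_moves", "kwargs": {"motion": [[0.2, -4, -1, -2, 0, 0, 0], [0.2, -9, -2.6, -2, 0, 0, 0], [0.2, -14, -4.4, -2, 0, 0, 0], [0.2, -19.2, -6.3, 0, 0, 0, 0], [0.2, -19.2, -6.3, 5, 0, 0, 0]]}}

```text
clock: 46.62
eef_pos: [0.6146, -0.0826, 0.226]
tool_rot: [0.511, 3.091, -0.002]
ft_force: [-1.3, 0.7, -5.2]
grip_width: 0.0291
```

Request:
{"fn": "apply_moves", "kwargs": {"motion": [[0.2, 0, 0, 4, 0, 0, 0], [0.2, 0, 0, 8, 0, 0, 0], [0.2, 0, 0, 12, 0, 0, 0], [0.2, 0, 0, 12, 0, 0, 0], [0.2, 0, 0, 12, 0, 0, 0]]}}

```text
clock: 47.25
eef_pos: [0.6114, -0.0793, 0.1056]
tool_rot: [0.507, 3.097, -0.0]
ft_force: [0.1, -0.2, -4.9]
grip_width: 0.029
```

```bash
python3 -c "
from look import *
goto([.61,-.08,.061],71.4)
d=grab('top','t33');W=pts(d)
print('gre',rect_top(d,W,(.4485,.042),.18,.1,.008))
print('ora',rect_top(d,W,(.4485,.042),.144,.1,.008))
e=grab('side')
W=pts(e);k=(np.hypot(W[...,0]-.61,W[...,1]+.08)<.045)&(W[...,2]>.006)&(W[...,2]<.29)&(e['pixels'].max(2)<70);P=W[k];print(np.round(P[np.argsort(P[:,2])[:10]],3).tolist())
u,v=proj(e,[[.61,-.08,.05]])[0].astype(int)
cv2.imwrite('pics/c33.png',cv2.resize(e['pixels'][v-60:v+60,u-60:u+60],(600,600),interpolation=2))
"
```

```text
t 47.25 pos [ 0.6114 -0.0793  0.1056] jaw 71.4 -> 71.4 shift cm [ 0.13 -0.11  4.46] turn [ 0.   0.2 -0. ] q [-0.25  0.12  1.73  0.    1.3  -1.5 ] F [ 0.1 -0.2 -4.9] w 0.029
gre (array([0.4127666 , 0.05907449]), -18.692115783691406, (110.0088119506836, 39.776832580566406))
ora (array([0.45122873, 0.05167207]), -19.445762634277344, (109.61821746826172, 41.95088195800781))
[[0.595, -0.046, 0.048], [0.598, -0.044, 0.048], [0.586, -0.07, 0.051], [0.585, -0.075, 0.051], [0.601, -0.044, 0.051], [0.64, -0.059, 0.052], [0.588, -0.062, 0.053], [0.604, -0.044, 0.053], [0.627, -0.054, 0.054], [0.591, -0.05, 0.054]]
```

View pics/c33.png

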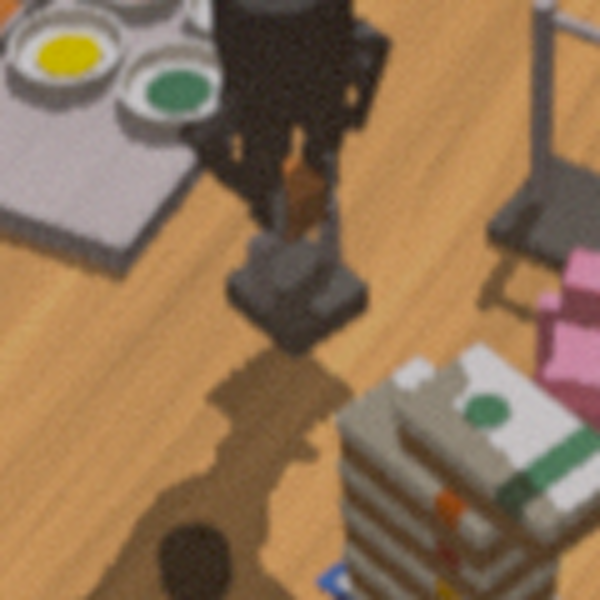

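View pics/t33.png

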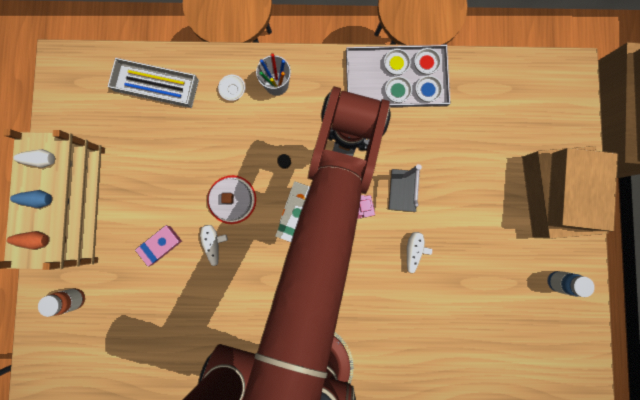

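Request:
{"fn": "apply_moves", "kwargs": {"motion": [[0.2, 0, 0, 2, 0, 0, 0], [0.2, 0, 0, 3.5, 0, 0, 0], [0.2, 0, 0, 4.2, 0, 0, 0], [0.2, 0, 0, 4.2, 0, 0, 0]]}}

```text
clock: 47.85
eef_pos: [0.61, -0.0787, 0.061]
tool_rot: [-0.507, -3.1, -0.0]
ft_force: [0.2, -0.3, -4.6]
grip_width: 0.0286
```

```bash
python3 -c "
from look import *
goto([.61,-.08,.061],71.4)
e=grab('side');W=pts(e);k=(np.hypot(W[...,0]-.61,W[...,1]+.08)<.045)&(W[...,2]<.29)&(e['pixels'].max(2)<60);P=W[k];print(np.round(P[np.argsort(P[:,2])[:10]],3).tolist())
"
```

```text
t 47.85 pos [ 0.61   -0.0787  0.061 ] jaw 71.4 -> 71.4 shift cm [-0.04 -0.12 -0.  ] turn [ 0. -0.  0.] q [-0.25  0.16  1.75  0.    1.22 -1.5 ] F [ 0.2 -0.3 -4.6] w 0.0286
[[0.638, -0.056, 0.007], [0.586, -0.049, 0.01], [0.585, -0.054, 0.01], [0.581, -0.065, 0.011], [0.638, -0.057, 0.011], [0.612, -0.048, 0.011], [0.584, -0.058, 0.012], [0.578, -0.083, 0.012], [0.58, -0.068, 0.012], [0.575, -0.079, 0.013]]
```

Request:
{"fn": "apply_moves", "kwargs": {"motion": [[0.2, 0, 0, 0.2, 0, 0, 0], [0.2, 0, 0, 0.2, 0, 0, 0]]}}

```text
clock: 48.15
eef_pos: [0.6105, -0.0789, 0.0608]
tool_rot: [0.507, 3.1, -0.0]
ft_force: [-3.2, 0.1, 2.7]
grip_width: 0.0288
```

Request:
{"fn": "apply_moves", "kwargs": {"motion": [[0.2, 0, 0, 0.2, 0, 0, 0], [0.2, 0, 0, 0.2, 0, 0, 0]]}}

```text
clock: 48.4
eef_pos: [0.6107, -0.079, 0.0607]
tool_rot: [0.507, 3.1, -0.0]
ft_force: [-7.4, 1.1, 11.8]
grip_width: 0.029
```

Request:
{"fn": "apply_moves", "kwargs": {"motion": [[0.2, 0, 0, -0.3, 0, 0, 0], [0.7, 0, 0, -0.3, 0, 0, 0], [0.7, 0, 0, -0.3, 0, 0, 0], [0.7, 0, 0, -0.3, 0, 0, 0], [0.7, 0, 0, -3, 0, 0, 0]], "squeeze": 30}}

```text
clock: 49.02
eef_pos: [0.6081, -0.0783, 0.0849]
tool_rot: [-0.506, -3.095, -0.001]
ft_force: [-0.2, -1.1, 0.5]
grip_width: 0.0594
```

Request:
{"fn": "apply_moves", "kwargs": {"motion": [[1, 0, 0, -5, 0, 0, 0], [1, 0, 0, -11, 0, 0, 0], [1, 0, 0, -16, 0, 0, 0], [1, -3, 0, -17, 0, 0, 0], [1, -5, 0, -17, 0, 0, 0]]}}

```text
clock: 49.65
eef_pos: [0.6593, -0.0952, 0.2603]
tool_rot: [0.506, 3.096, -0.001]
ft_force: [-1.2, -0.6, 0.4]
grip_width: 0.0854
```

```bash
python3 -c "
from look import *
goto([.4485,.042,.241],71.4)
d=grab('top','t34');W=pts(d)
print('gre',rect_top(d,W,(.4485,.042),.18,.1,.008))
print('ora',rect_top(d,W,(.4485,.042),.144,.1,.008))
e=grab('side','s34')
"
```

```text
t 49.65 pos [ 0.6593 -0.0952  0.2603] jaw 71.4 -> 71.4 shift cm [24.36  6.29  1.81] turn [0.  0.3 0. ] q [-0.26  0.12  1.46 -0.    1.56 -1.5 ] F [-1.2 -0.6  0.4] w 0.0854
gre (array([0.41377972, 0.06161619]), -18.692115783691406, (109.7186050415039, 34.31220626831055))
ora (array([0.45248697, 0.05512222]), -18.679893493652344, (109.31787872314453, 33.68623352050781))
```

View pics/s34.png

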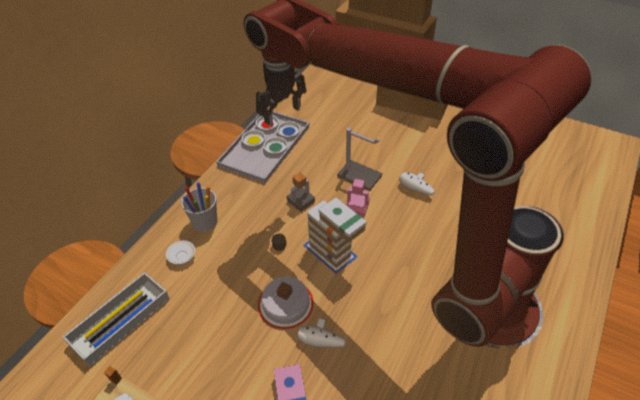

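View pics/t34.png

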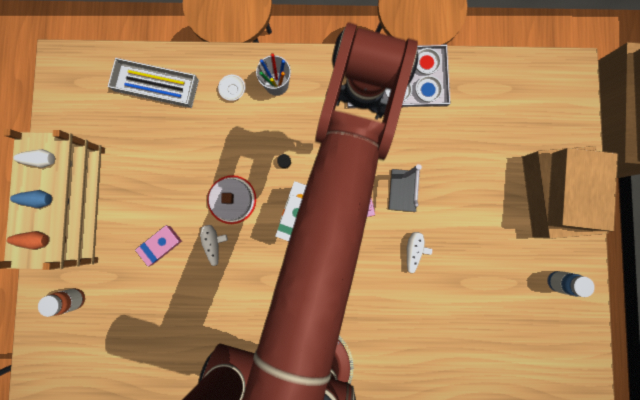

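Request:
{"fn": "apply_moves", "kwargs": {"motion": [[1, 1, 5, -1, 0, 0, 0], [1, 1, 11, -1, 0, 0, 0], [1, 1, 17, -1, 0, 0, 0], [1, 1, 23, -1, 0, 0, 0], [1, 1, 29, -1, 0, 0, 0]]}}

```text
clock: 50.38
eef_pos: [0.7401, 0.1853, 0.2672]
tool_rot: [-0.507, -3.1, 0.001]
ft_force: [0.6, -0.9, 0.5]
grip_width: 0.0859
```

Request:
{"fn": "apply_moves", "kwargs": {"motion": [[1, 0, 0, 0, 0, 0, 0], [1, 0, 0, 0, 0, 0, 0]]}}

```text
clock: 50.62
eef_pos: [0.7399, 0.1833, 0.267]
tool_rot: [-0.506, -3.1, 0.001]
ft_force: [-0.2, -1.6, 0.4]
grip_width: 0.085
```

```bash
python3 -c "
from look import *
d=grab('top','t35');W=pts(d)
r=rect_top(d,W,(.4285,.042),.18,.1,.012);print('gre',r)
print('ora',rect_top(d,W,(.4485,.042),.144,.1,.008))
print('wt',rect_top(d,W,(.61,-.08),.106,.05,.008))
q=np.hypot(W[...,0]-.47,W[...,1]-.243)<.09
m=(abs(W[...,2]-.039)<.008)&q; X=W[m][:,:2]*1000; print('pot',cv2.minEnclosingCircle(X.astype(np.float32)))
goto([*r[0],.2],r[1]+90)
a=cv2.resize(d['pixels'][120:260,210:400],None,fx=4,fy=4,interpolation=2);cv2.imwrite('pics/c35.png',a)
"
```

```text
gre (array([0.409314  , 0.04908189]), -19.13842010498047, (109.79629516601562, 60.557411193847656))
ora (array([0.44827188, 0.04289275]), -18.95677947998047, (109.42872619628906, 59.890594482421875))
wt (array([ 0.61082648, -0.07882002]), -17.645614624023438, (30.276681900024414, 28.977672576904297))
pot ((0.0, 0.0), 0.0)
t 50.67 pos [0.74   0.1825 0.2673] jaw 71.4 -> 70.9 shift cm [ 27.07 -23.2    6.76] turn [-0.  -0.   0.5] q [ 0.14  0.35  1.18 -0.    1.61 -1.1 ] F [-1.   0.6  0.2] w 0.0857
```

View pics/c35.png

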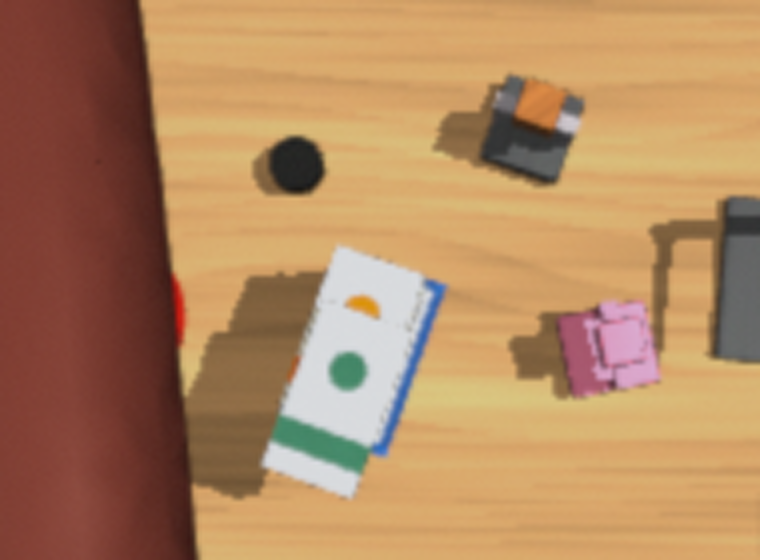

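Request:
{"fn": "apply_moves", "kwargs": {"motion": [[1, 4.5, -4, 0, 0, 0, 0], [1, 9, -8, 0, 0, 0, 0], [1, 13.5, -12, 0, 0, 0, 0], [1, 18, -16, 0, 0, 0, 0], [1, 22.5, -20, 0, 0, 0, 0]]}}

```text
clock: 51.3
eef_pos: [0.4612, 0.0636, 0.2676]
tool_rot: [0.511, 3.099, -0.001]
ft_force: [-0.8, -0.9, 0.4]
grip_width: 0.0857
```

Request:
{"fn": "apply_moves", "kwargs": {"motion": [[1, 0, 0, 0, 0, 0, 0], [1, 0, 0, 0, 0, 0, 0]]}}

```text
clock: 51.55
eef_pos: [0.4635, 0.0646, 0.2682]
tool_rot: [0.51, 3.098, 0.0]
ft_force: [0.0, 0.7, 0.1]
grip_width: 0.0851
```

```bash
python3 -c "
from look import *
goto([.4093,.0491,.18],71)"
```

```text
t 51.55 pos [0.4635 0.0646 0.2682] jaw 71.3 -> 71.0 shift cm [ 4.65 -3.21  8.81] turn [0.  0.1 0.3] q [-0.02 -0.36  1.89 -0.    1.61 -1.27] F [0.  0.7 0.1] w 0.0851
```

Request:
{"fn": "apply_moves", "kwargs": {"motion": [[1, 2.5, -1.6, 0, 0, 0, 0], [1, 4.6, -3.2, 3, 0, 0, 0], [1, 4.6, -3.2, 6, 0, 0, 0], [1, 4.6, -3.2, 8.8, 0, 0, 0], [1, 4.6, -3.2, 8.8, 0, 0, 0]]}}

```text
clock: 52.18
eef_pos: [0.4089, 0.0499, 0.1774]
tool_rot: [-0.507, -3.095, 0.001]
ft_force: [-0.9, -1.0, 0.1]
grip_width: 0.0852
```

```bash
python3 -c "
from look import *
goto([.4093,.0491,.13],71)
e=grab('side')
u,v=proj(e,[[.41,.049,.18]])[0].astype(int)
cv2.imwrite('pics/c36.png',cv2.resize(e['pixels'][v-60:v+60,u-60:u+60],(600,600),interpolation=2))"
```

```text
t 52.17 pos [0.4089 0.0499 0.1774] jaw 71.4 -> 71.0 shift cm [-0.09 -0.05  4.74] turn [-0.1 -0.3  0.4] q [-0.06 -0.47  2.12  0.    1.5  -1.31] F [-0.9 -1.   0.1] w 0.0852
```

View pics/c36.png

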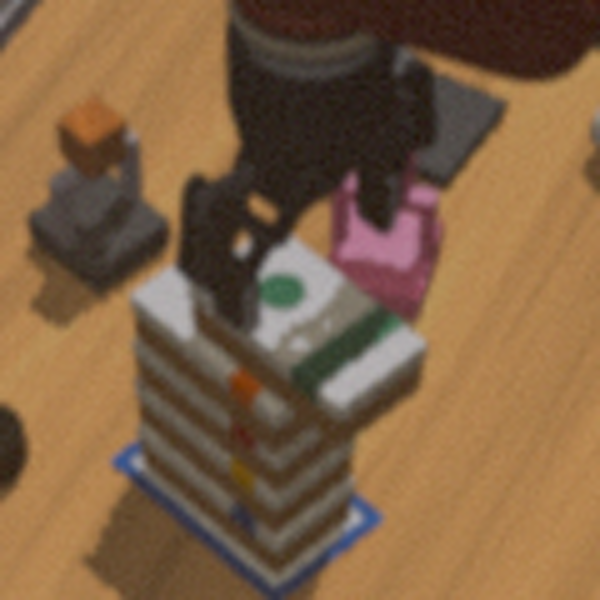

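Request:
{"fn": "apply_moves", "kwargs": {"motion": [[1, -0.1, -0.1, 2.5, 0, 0, 0], [1, -0.1, -0.1, 4.5, 0, 0, 0], [1, -0.1, -0.1, 4.7, 0, 0, 0], [0.5, -0.1, -0.1, 4.7, 0, 0, 0], [0.5, -0.1, -0.1, 4.7, 0, 0, 0]]}}

```text
clock: 52.85
eef_pos: [0.4116, 0.0485, 0.1346]
tool_rot: [0.507, 3.097, 0.0]
ft_force: [-0.2, -0.2, 1.7]
grip_width: 0.0594
```

Request:
{"fn": "apply_moves", "kwargs": {"motion": [[0.5, 0, 0, 0, 0, 0, 0], [0.5, 0, 0, 0, 0, 0, 0], [0.5, 0, 0, -1, 0, 0, 0], [0.5, 0, 0, -2, 0, 0, 0], [0.5, 0, 0, -2, 0, 0, 0]]}}

```text
clock: 53.48
eef_pos: [0.4108, 0.0486, 0.1535]
tool_rot: [0.507, 3.099, 0.0]
ft_force: [-0.4, -0.7, -2.1]
grip_width: 0.0596
```

```bash
python3 -c "
from look import *
goto([.4485,.042,.15],71.4)
e=grab('side');topz(e,zmin=.16)
u,v=proj(e,[[.43,.045,.16]])[0].astype(int)
cv2.imwrite('pics/c37.png',cv2.resize(e['pixels'][v-60:v+60,u-60:u+60],(600,600),interpolation=2))"
```

```text
t 53.48 pos [0.4108 0.0486 0.1535] jaw 71.4 -> 71.4 shift cm [-3.78  0.58  0.36] turn [0.  0.1 0. ] q [-0.06 -0.46  2.15  0.    1.45 -1.31] F [-0.4 -0.7 -2.1] w 0.0596
top z [0.1864 0.1952 0.1969 0.1989 0.2443] 37
```

View pics/c37.png

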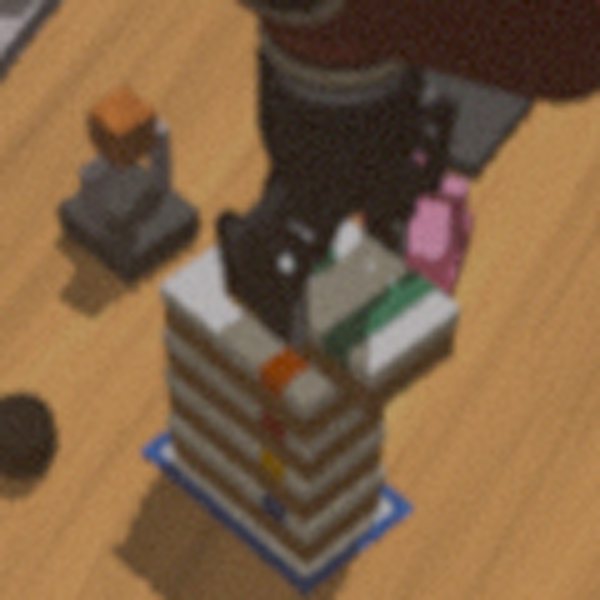

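Request:
{"fn": "apply_moves", "kwargs": {"motion": [[0.5, -1.5, 0.2, 0, 0, 0, 0], [0.5, -3.9, 0.6, 0, 0, 0, 0], [0.5, -3.9, 0.6, 0.6, 0, 0, 0], [0.5, -3.9, 0.6, 1.4, 0, 0, 0], [0.5, -3.9, 0.6, 1.7, 0, 0, 0]]}}

```text
clock: 54.15
eef_pos: [0.4478, 0.0421, 0.1347]
tool_rot: [-0.506, -3.098, 0.0]
ft_force: [-5.0, 0.1, 7.0]
grip_width: 0.0595
```

Request:
{"fn": "apply_moves", "kwargs": {"motion": [[0.5, 0, 0, 0.1, 0, 0, 0], [0.5, 0, 0, 0.1, 0, 0, 0]]}}

```text
clock: 54.4
eef_pos: [0.4491, 0.0419, 0.1346]
tool_rot: [0.507, 3.1, 0.0]
ft_force: [-0.1, 0.6, -0.5]
grip_width: 0.0592
```

```bash
python3 -c "
from look import *
goto([.450,.0415,.1325],71.4)
e=grab('side');topz(e,zmin=.16)"
```

```text
t 54.4 pos [0.4491 0.0419 0.1346] jaw 71.4 -> 71.4 shift cm [-0.1  -0.01  0.21] turn [0. 0. 0.] q [-0.07 -0.33  2.08  0.    1.38 -1.32] F [-0.1  0.6 -0.5] w 0.0592
top z [0.1745 0.1765 0.1777 0.1792 0.1817] 166
```

Request:
{"fn": "apply_moves", "kwargs": {"motion": [[1, 0, 0, 0, 0, 0, 0], [1, 0, 0, 0, 0, 0, 0], [1, 0, 0, 0, 0, 0, 0], [1, 0, 0, -4, 0, 0, 0], [1, 0, 0, -9, 0, 0, 0]]}}

```text
clock: 55.08
eef_pos: [0.4481, 0.0419, 0.2241]
tool_rot: [-0.507, -3.097, 0.0]
ft_force: [1.0, -0.1, 0.5]
grip_width: 0.0854
```

```bash
python3 -c "
from look import *
goto([.611,-.0788,.16],71.4)"
```

```text
t 55.08 pos [0.4481 0.0419 0.2241] jaw 71.4 -> 71.4 shift cm [-19.3   -6.24   6.35] turn [-0.  -0.2  0. ] q [-0.07 -0.39  1.98 -0.    1.55 -1.32] F [ 1.  -0.1  0.5] w 0.0854
```

Request:
{"fn": "apply_moves", "kwargs": {"motion": [[0.7, -5, -1.5, 0, 0, 0, 0], [0.7, -10, -3, 0, 0, 0, 0], [0.7, -15, -4.7, 0, 0, 0, 0], [0.7, -19.3, -6.2, 2, 0, 0, 0], [0.7, -19.3, -6.2, 6, 0, 0, 0]]}}

```text
clock: 55.7
eef_pos: [0.6157, -0.081, 0.1657]
tool_rot: [0.51, 3.095, -0.001]
ft_force: [-0.3, -0.0, -0.5]
grip_width: 0.06
```

Request:
{"fn": "apply_moves", "kwargs": {"motion": [[0.7, 0, 0, 0, 0, 0, 0], [0.7, 0, 0, 0, 0, 0, 0]]}}

```text
clock: 55.95
eef_pos: [0.6127, -0.0783, 0.1658]
tool_rot: [0.506, 3.099, -0.0]
ft_force: [-0.5, 0.6, 0.4]
grip_width: 0.0596
```

```bash
python3 -c "
from look import *
goto([.611,-.0788,.062],71.4)
d=grab('top','t38');W=pts(d);e=grab('side','s38');topz(e,zmin=.16)
print('gre',rect_top(d,W,(.4485,.042),.18,.1,.008))"
```

```text
t 55.95 pos [ 0.6127 -0.0783  0.1658] jaw 71.4 -> 71.4 shift cm [ 0.16 -0.1  10.38] turn [0.  0.1 0. ] q [-0.25  0.07  1.68  0.    1.4  -1.49] F [-0.5  0.6  0.4] w 0.0596
top z [0.1747 0.1764 0.1776 0.179  0.1808] 428
gre (array([0.4502204 , 0.05203928]), -18.66460418701172, (110.1069564819336, 40.56583786010742))
```

View pics/s38.png

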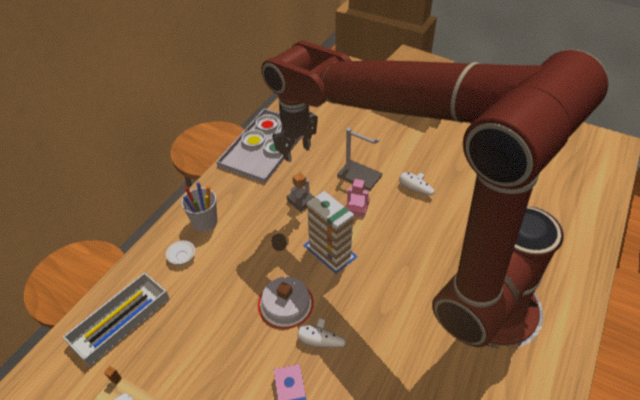

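Request:
{"fn": "apply_moves", "kwargs": {"motion": [[0.7, 0.2, -0.1, 4, 0, 0, 0], [0.7, 0.2, -0.1, 7.5, 0, 0, 0], [0.7, 0.2, -0.1, 10, 0, 0, 0], [0.7, 0.2, -0.1, 10.3, 0, 0, 0], [0.7, 0.2, -0.1, 10.3, 0, 0, 0]]}}

```text
clock: 56.68
eef_pos: [0.6113, -0.0789, 0.0636]
tool_rot: [0.506, 3.098, -0.0]
ft_force: [0.3, -0.0, 0.5]
grip_width: 0.0599
```

Request:
{"fn": "apply_moves", "kwargs": {"motion": [[0.2, 0, 0, 0, 0, 0, 0], [0.2, 0, 0, 0, 0, 0, 0], [0.2, 0, 0, 0, 0, 0, 0], [0.2, 0, 0, 0, 0, 0, 0]], "squeeze": 60}}

```text
clock: 57.18
eef_pos: [0.6116, -0.0793, 0.0636]
tool_rot: [0.507, 3.097, -0.001]
ft_force: [-0.2, -1.3, 5.4]
grip_width: 0.0289
```

```bash
python3 -c "
from look import *
goto([.4485,.042,.28],71.4)"
```

```text
t 57.17 pos [ 0.6116 -0.0793  0.0636] jaw 71.4 -> 71.4 shift cm [ 19.25   6.3  -21.71] turn [0.  0.2 0. ] q [-0.25  0.16  1.75 -0.    1.22 -1.5 ] F [-0.2 -1.3  5.4] w 0.0289
```

Request:
{"fn": "apply_moves", "kwargs": {"motion": [[0.2, 0, 0, -3, 0, 0, 0], [0.2, 0, 0, -9, 0, 0, 0], [0.2, 0, 0, -15, 0, 0, 0], [0.2, 0, 0, -21, 0, 0, 0], [0.2, 2, 0.6, -22.5, 0, 0, 0]]}}

```text
clock: 57.8
eef_pos: [0.5947, -0.0674, 0.291]
tool_rot: [0.507, 3.094, -0.001]
ft_force: [1.6, 0.7, -6.2]
grip_width: 0.0288
```

Request:
{"fn": "apply_moves", "kwargs": {"motion": [[0.2, 0, 0, 0, 0, 0, 0], [0.2, 0, 0, 0, 0, 0, 0]]}}

```text
clock: 58.05
eef_pos: [0.5921, -0.0665, 0.2836]
tool_rot: [-0.507, -3.096, -0.0]
ft_force: [0.2, 0.0, -7.0]
grip_width: 0.0286
```

```bash
python3 -c "
from look import *
goto([.4485,.042,.28],71.4)"
```

```text
t 58.05 pos [ 0.5921 -0.0665  0.2836] jaw 71.4 -> 71.4 shift cm [17.06  5.71  0.43] turn [-0.  -0.2  0. ] q [-0.24 -0.05  1.59 -0.    1.6  -1.48] F [ 0.2  0.  -7. ] w 0.0286
```

Request:
{"fn": "apply_moves", "kwargs": {"motion": [[0.2, 4, 1.3, 0, 0, 0, 0], [0.2, 8.5, 2.8, 0, 0, 0, 0], [0.2, 13, 4.3, 0, 0, 0, 0], [0.2, 17.1, 5.7, 0, 0, 0, 0], [0.2, 17.1, 5.7, 0.5, 0, 0, 0]]}}

```text
clock: 58.68
eef_pos: [0.4473, 0.0431, 0.2797]
tool_rot: [-0.503, -3.099, -0.0]
ft_force: [1.6, -1.9, -4.6]
grip_width: 0.0287
```

Request:
{"fn": "apply_moves", "kwargs": {"motion": [[0.2, 0, 0, 0, 0, 0, 0], [0.2, 0, 0, 0, 0, 0, 0]]}}

```text
clock: 58.92
eef_pos: [0.4494, 0.0413, 0.2806]
tool_rot: [-0.508, -3.098, 0.001]
ft_force: [0.6, 1.1, -4.9]
grip_width: 0.0293
```

```bash
python3 -c "
from look import *
goto([.4485,.042,.244],71.4)
e=grab('side','s40');W=pts(e);topz(e,zmin=.16)
u,v=proj(e,[[.4485,.042,.2]])[0].astype(int)
cv2.imwrite('pics/c40.png',cv2.resize(e['pixels'][v-60:v+60,u-60:u+60],(600,600),interpolation=2))
k=(np.hypot(W[...,0]-.4485,W[...,1]-.042)<.045)&(W[...,2]>.186)&(W[...,2]<.29)&(e['pixels'].max(2)<90);P=W[k];print(np.round(P[np.argsort(P[:,2])[:10]],3).tolist())
"
```

```text
t 58.92 pos [0.4494 0.0413 0.2806] jaw 71.4 -> 71.4 shift cm [0.11 0.04 3.66] turn [-0.  -0.1 -0. ] q [-0.07 -0.41  1.9  -0.    1.65 -1.32] F [ 0.6  1.1 -4.9] w 0.0293
top z [0.1748 0.1765 0.1777 0.179  0.181 ] 246
[[0.442, 0.076, 0.216], [0.445, 0.076, 0.218], [0.448, 0.074, 0.218], [0.452, 0.073, 0.219], [0.435, 0.079, 0.219], [0.442, 0.076, 0.22], [0.425, 0.071, 0.22], [0.455, 0.072, 0.22], [0.424, 0.068, 0.22], [0.456, 0.07, 0.22]]
```

View pics/c40.png

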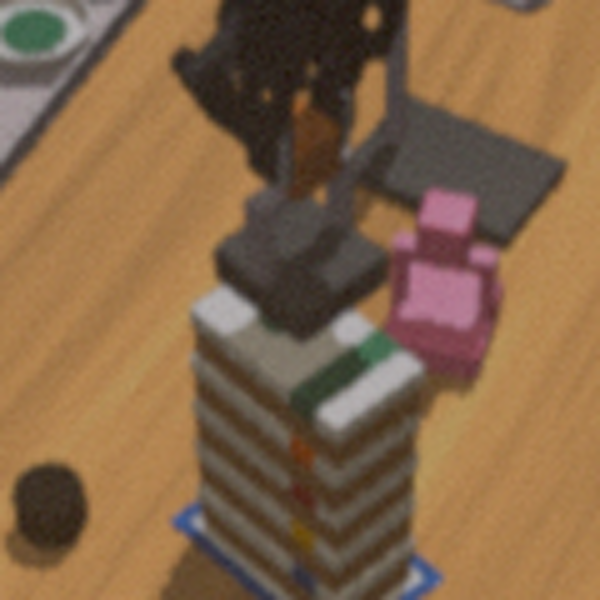

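Stack square this time; lowering the weight.

Request:
{"fn": "apply_moves", "kwargs": {"motion": [[0.2, 0.1, 0, 1.5, 0, 0, 0], [0.2, 0.1, 0, 2.7, 0, 0, 0], [0.2, 0.1, 0, 3.3, 0, 0, 0], [0.2, 0.1, 0, 3.3, 0, 0, 0], [0.2, 0.1, 0, 3.3, 0, 0, 0]]}}

```text
clock: 59.6
eef_pos: [0.4484, 0.0422, 0.249]
tool_rot: [0.507, 3.1, 0.0]
ft_force: [0.9, -0.5, -5.7]
grip_width: 0.0289
```

Request:
{"fn": "apply_moves", "kwargs": {"motion": [[0.2, 0, 0, 0.2, 0, 0, 0], [0.2, 0, 0, 0.2, 0, 0, 0]]}}

```text
clock: 59.85
eef_pos: [0.4482, 0.0422, 0.2467]
tool_rot: [0.507, 3.1, 0.0]
ft_force: [-0.6, -0.8, -6.0]
grip_width: 0.029
```

```bash
python3 -c "
from look import *
goto([.4485,.042,.244],71.4)"
```

```text
t 59.85 pos [0.4482 0.0422 0.2467] jaw 71.4 -> 71.4 shift cm [-0.03 -0.01  0.27] turn [0. 0. 0.] q [-0.07 -0.4   1.95  0.    1.59 -1.32] F [-0.6 -0.8 -6. ] w 0.029
```

Request:
{"fn": "apply_moves", "kwargs": {"motion": [[0.2, 0, 0, 0.2, 0, 0, 0], [0.2, 0, 0, 0.2, 0, 0, 0]]}}

```text
clock: 60.1
eef_pos: [0.4481, 0.0422, 0.2443]
tool_rot: [-0.507, -3.1, 0.0]
ft_force: [-0.0, 1.0, -5.1]
grip_width: 0.0285
```

Request:
{"fn": "apply_moves", "kwargs": {"motion": [[0.2, 0, 0, 0.1, 0, 0, 0], [0.2, 0, 0, 0.1, 0, 0, 0]]}}

```text
clock: 60.35
eef_pos: [0.4483, 0.0422, 0.2439]
tool_rot: [0.507, 3.1, 0.0]
ft_force: [-0.5, 0.7, -3.6]
grip_width: 0.0286
```

Touching. One more small nudge, then release.

Request:
{"fn": "apply_moves", "kwargs": {"motion": [[0.2, 0, 0, 0.1, 0, 0, 0], [0.2, 0, 0, 0.1, 0, 0, 0]]}}

```text
clock: 60.6
eef_pos: [0.4484, 0.0421, 0.2438]
tool_rot: [0.507, 3.099, 0.0]
ft_force: [-3.2, 0.6, 2.8]
grip_width: 0.0289
```

Request:
{"fn": "apply_moves", "kwargs": {"motion": [[0.7, 0, 0, 0, 0, 0, 0], [0.7, 0, 0, 0, 0, 0, 0], [0.7, 0, 0, 0, 0, 0, 0], [0.7, 0, 0, -2, 0, 0, 0], [0.7, 0, 0, -6, 0, 0, 0]]}}

```text
clock: 61.22
eef_pos: [0.4474, 0.0422, 0.3025]
tool_rot: [-0.507, -3.097, 0.0]
ft_force: [0.2, -0.5, 0.3]
grip_width: 0.0596
```

Request:
{"fn": "apply_moves", "kwargs": {"motion": [[0.7, 0, 0, -4, 0, 0, 0], [0.7, -4, 4, -6, 0, 0, 0], [0.7, -9, 9, -6, 0, 0, 0], [0.7, -13, 15, -6, 0, 0, 0], [0.7, -16, 20, -6, 0, 0, 0]]}}

```text
clock: 61.85
eef_pos: [0.6553, 0.1733, 0.3643]
tool_rot: [0.508, 3.098, 0.001]
ft_force: [0.9, -0.5, 0.5]
grip_width: 0.0597
```

Request:
{"fn": "apply_moves", "kwargs": {"motion": [[0.7, -4, 5, 0, 0, 0, 0], [0.7, -4, 10, 0, 0, 0, 0], [0.7, -4, 10, 0, 0, 0, 0], [0.7, -4, 10, 0, 0, 0, 0]]}}

```text
clock: 62.35
eef_pos: [0.7232, 0.2542, 0.3635]
tool_rot: [0.507, 3.099, -0.0]
ft_force: [0.1, -0.3, 0.1]
grip_width: 0.0599
```

```bash
python3 -c "
from look import *
goto([.4485,.042,.244],71.4)
d=grab('top','t42');W=pts(d);e=grab('side','s42');We=pts(e)
for n,(x,V) in dict(top=(d,W),side=(e,We)).items():
  H=hsv(x);m=(H[...,0]>5)&(H[...,0]<20)&(H[...,1]>140)&(V[...,2]>.26)&(np.hypot(V[...,0]-.4485,V[...,1]-.042)<.06);print(n,'grip',np.median(V[m],0),m.sum())
print('top wt',rect_top(d,W,(.4485,.042),.286,.05,.008))
print('gre',rect_top(d,W,(.4485,.042),.18,.1,.01))
topz(e,zmin=.16)
for V,z in((W,0),(We,0)):
  q=np.hypot(V[...,0]-.47,V[...,1]-.243)<.09;m=(abs(V[...,2]-.039)<.008)&q
  if m.sum()>50: print('pot',cv2.minEnclosingCircle((V[m][:,:2]*1000).astype(np.float32)),m.sum())
u,v=proj(e,[[.4485,.042,.16]])[0].astype(int)
cv2.imwrite('pics/c42.png',cv2.resize(e['pixels'][v-80:v+80,u-80:u+80],(600,600),interpolation=2))
"
```

```text
t 62.35 pos [0.7232 0.2542 0.3635] jaw 71.4 -> 71.4 shift cm [ 19.29 -28.87  11.93] turn [0.  0.1 0. ] q [ 0.24  0.35  1.03 -0.    1.77 -1.01] F [ 0.1 -0.3  0.1] w 0.0599
top grip [0.44898046 0.04146874 0.28540597] 172
side grip [0.44517549 0.05093487 0.28150866] 203
top wt (array([0.44896323, 0.04169012]), 70.37281799316406, (29.98048210144043, 29.636146545410156))
gre (array([0.40682089, 0.05662865]), 72.5214614868164, (60.25120162963867, 26.44026756286621))
top z [0.1744 0.1765 0.1778 0.1793 0.1818] 180
pot ((468.85772705078125, 241.552001953125), 59.53751754760742) 964
pot ((466.83575439453125, 245.38319396972656), 60.513404846191406) 1310
```

View pics/c42.png

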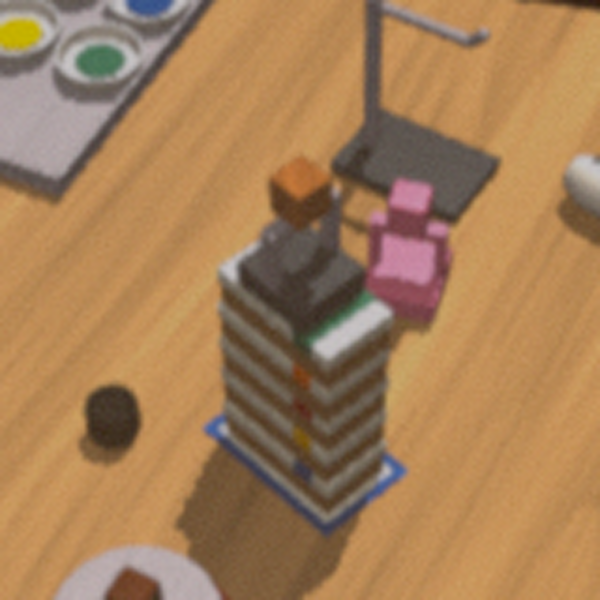

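View pics/t42.png

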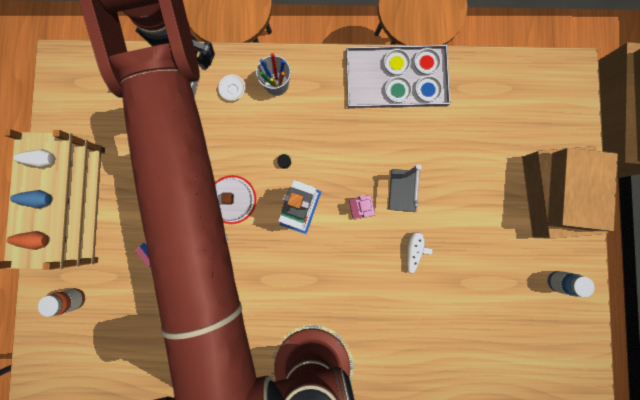

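```bash
python3 -c "
from cell import bot
print(bot.sign_off())"
```

```text
the job is handed in; nothing more can be done
None
```

The job is done and handed in at about 62 s. The pot was slid onto the round mark, all five cartons are stacked on the blue outline, and the weight stands on the top carton. The arm is clear of everything.

- **Knocked carton:** after the column was complete and the weight was off its hook, the green top carton was found shoved about 4 cm aside. I stood the weight on free table, put the carton back, then placed the weight.
- **Tool height:** the tool's reported height was about 3 cm lower than where the cameras showed the fingers. My first grasp at the pot's grip closed on air above it without touching the pot. I worked from the camera heights after that.

**Last checks from the top camera:**

| Item | Measured | Target | Off by |
|---|---|---|---|
| Pot | (0.469, 0.242) | mark centre (0.470, 0.243) | about 2 mm |
| Weight | (0.449, 0.042) | outline centre (0.4485, 0.042) | under 1 mm |
| Four lower cartons | as each was placed | outline centre, -18.6° | about 1 mm and 1.2° |

- **Green carton:** it was re-placed to about 1 mm by the arm's own reading. It was half hidden afterwards, first by the arm and then by the weight, so it had no full final measurement. The side view shows the column flat and square.
- **Camera disagreement:** the side camera read the pot and the weight's grip about 4–10 mm away from the top camera. It had the same kind of offset at the start, so I relied on the top view.
- **Not moved:** the stamp, ocarina_b, the pink weight and the stand look unmoved in the last top picture. Ocarina_a and the pink carton were mostly hidden by the arm there; earlier pictures show both in place.

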